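# Stand bronze plaques in the scanner carriage, run it in and start the scan

### The job

Draw the scanner's carriage fully out to its loading stop, then stand every bronze plaque upright on its short thin edge, one to each marked bay of the carriage, centred and square in the bay with its broad faces towards and away from you. Gently slide the loaded carriage all the way in under the scanner head with the plaques still standing, then press the green start button on the arch; by the end the scale bar must lie flat inside the blue tray. Leave the other things on the bench where they are.

Things in the scene. Friction and masses are not known exactly. Their poses are not given: they have to be found in the camera images.
- carriage (a joint): Sliding carriage of the scanner, in m: 0 = drawn fully out at its loading stop, 0.22 = fully in at the end stop, centred under the scanner head. Moves along the deck's +y as the value grows; stays where it is left; about 2 to 4 N moves it.
- deck (a point): Centre of the top of the carriage's flat grey felt deck, 220 x 110 mm (x by y), 30 mm above the table. x points away from the robot across the carriage, y along the track towards the scanner arch (left), z up. It moves with the carriage. The white arch (scanner head) spans the track, centred 220 mm along +y from the deck's loading position: 110 mm deep along y, legs from 125 to 155 mm either side of the centre line, underside 135 mm and top 190 mm above the table.
- bay0 (a point): Centre of the nearest the robot marked bay on the deck: a black strip with pale outline, 32 x 72 mm (x by y), flat (no walls), its centre -65 mm along deck x. A plaque stands in it with its broad faces towards deck -x and +x, its 50 mm edge along deck y.
- bay1 (a point): Centre of the middle marked bay on the deck: a black strip with pale outline, 32 x 72 mm (x by y), flat (no walls), its centre 0 mm along deck x. A plaque stands in it with its broad faces towards deck -x and +x, its 50 mm edge along deck y.
- bay2 (a point): Centre of the farthest from the robot marked bay on the deck: a black strip with pale outline, 32 x 72 mm (x by y), flat (no walls), its centre 65 mm along deck x. A plaque stands in it with its broad faces towards deck -x and +x, its 50 mm edge along deck y.
- handle (a point): Orange upright handle post of the carriage, 16 mm (deck x) by 24 mm (deck y), from 29 to 84 mm above the table; this point is its axis at the top. It stands 150 mm from the deck's centre towards -y, on a flat arm; axes as the deck's.
- plaque0: Bronze plaque 0: 76 x 50 x 16 mm (own x, y, z), about 0.3 kg, relief lines on its +z face. Origin at the centre of its 76 x 50 mm underside. Starts lying face up, its underside 25 mm above the table, centred within 4 mm on a fixed dark grey foam block 56 x 26 x 25 mm, long side along the block's, overhanging it by about 10 mm at the ends and 12 mm at the sides. The foam blocks stay where they are. May be absent (None).
- plaque0_mid (a point): Centre of the volume of plaque 0, axes as the plaque's.
- plaque1: Bronze plaque 1: 76 x 50 x 16 mm (own x, y, z), about 0.3 kg, relief lines on its +z face. Origin at the centre of its 76 x 50 mm underside. Starts lying face up, its underside 25 mm above the table, centred within 4 mm on a fixed dark grey foam block 56 x 26 x 25 mm, long side along the block's, overhanging it by about 10 mm at the ends and 12 mm at the sides. The foam blocks stay where they are. May be absent (None).
- plaque1_mid (a point): Centre of the volume of plaque 1, axes as the plaque's.
- plaque2: Bronze plaque 2: 76 x 50 x 16 mm (own x, y, z), about 0.3 kg, relief lines on its +z face. Origin at the centre of its 76 x 50 mm underside. Starts lying face up, its underside 25 mm above the table, centred within 4 mm on a fixed dark grey foam block 56 x 26 x 25 mm, long side along the block's, overhanging it by about 10 mm at the ends and 12 mm at the sides. The foam blocks stay where they are. May be absent (None).
- plaque2_mid (a point): Centre of the volume of plaque 2, axes as the plaque's.
- scan_button (a joint): Travel of the start button, in m: 0 = up, 0.006 = fully down; springs back; about 5 N presses it right down.
- scan_button_top (a point): Centre of the top of the round green start button, 28 mm across, in a black housing on top of the arch at the end nearer the robot; it is pressed straight down.
- scale_bar: Black and white striped scale bar, 80 x 22 x 14 mm (own x, y, z), 60 g, lying flat on the table in front of the carriage; origin at the centre of its 80 x 22 mm underside.
- bar_tray: Shallow blue open tray fixed on the table in front of the scanner arch, outside 112 x 58 x 14 mm (own x, y, z), walls and floor 4 mm, inside 104 x 50 mm; origin at the centre of its underside.
- swab_jar: Bystander: white open swab jar, 64 mm across, 85 mm high, standing at the far side; not to be disturbed.
- solvent: Bystander: amber bottle, 60 mm across, 150 mm high, at the far side; not to be disturbed.
- brush: Bystander: flat brush lying on the table, 170 mm long; not to be disturbed.
- loupe: Bystander: squat dark steel loupe, 52 mm across, 28 mm high, on the table near the carriage; not to be disturbed.
- fragment: Bystander: loose green bronze fragment, 55 x 34 x 19 mm, on the table beyond the carriage handle; not to be disturbed.
- rubber_block: Bystander: black rubber block, 70 x 45 x 25 mm, at the right side; not to be disturbed.
Mind the look-alikes: they are no part of the job. Leave any orange or yellow look-alike of the plaque1 alone.

How it is judged:
By the outcome, as a careful person would: the job done as asked, in the order asked, and still so for the second after the job is handed in, with the robot touching nothing.
Of plaque0, plaque1, plaque2 only 2 to 3 are there at a start; the rules pass over those that are not, and their reading is None.
At some moment in a run one of scale_bar may be knocked a few centimetres aside while the robot is not near it.
It also fails if it takes over 200 s, if anything falls off the work surface, if the arm or the gripper's body presses on something with over 40 N, if the wrist force passes 120 N, or if a joint passes its speed limit or range.

### The arm

A 6-joint arm with a two-finger parallel gripper is mounted at the origin on the work surface. World frame = base frame: x ahead of the robot, y to its left, z up, the work surface at z = 0. Lengths are in mm, angles in rad, forces in N, time in s.
With the tool pointing down it reaches from about 300 to 775 mm from the base axis. Payload 14.6 kg.
Tool frame: the origin (TCP) lies midway between the tips of the shut fingers; the grasp point (between the pads) lies 19 mm behind it; z points along the fingers, y is the direction in which the jaws open and shut (so a half turn about z gives the same grasp; the last joint's range is limited). The gripper opens to 94 mm and grips with 3 to 60 N. Pads are 16 mm wide; open, the fingers measure 119 mm over their backs; the gripper's body (75 mm by 177 mm) begins 78 mm behind the grasp point.
Start: joints at [1.172, 0.3, 1.521, -0, 1.321, -0.067], TCP at [179.157, 519.992, 205.446] pointing down, gripper open.
Joint ranges: [-3.03, 3.03], [-0.79, 2.21], [0.23, 2.52], [-1.04, 4.18], [0, 3.07], [-2.55, 2.55]. Speed limits (rad/s): [2.22, 2.22, 2.57, 3.14, 3.14, 3.14].

### API

Orientations are given as [roll, pitch, yaw] about the fixed x, y, z axes, in that order (R = Rz(yaw) Ry(pitch) Rx(roll)).
In Python, from cell import manip gives the robot as it stands.
- The arm moves only by the tool play_rows, never from a script. Its argument "commands" is a list of rows, each an object of numbers: "x", "y", "z": the shift along the tool's x, y, z in m; "wx", "wy", "wz": the turn, a rotation vector about the tool's x, y, z in degrees; "grip": the opening, from 0 (shut) to 1 (fully open). In form: [{"x": .., "y": .., "z": .., "wx": .., "wy": .., "wz": .., "grip": ..}, ...]. A call has 1 to 20 rows; each row shifts and turns the commanded pose from where the row before left it, along the tool's axes as they then stand; what a row does not reach is not made up. A row lasts 1/8 s, in which the tool goes at most 62.5 mm and 10.7 degrees, less where a joint would pass 70% of its speed; a pose out of reach is approached as far as the arm can. A call is refused whole if a number of a shift passes 0.0625 or a number of a turn 10.7, either way. A call with a gripper value outside its range is refused whole. The fingers move at their own pace and stop on an object; "squeeze" is the grip in N (left out, the last holds). Time passes only in rows, so rows that do not move let the fingers close. It gives the time, the measured TCP pose, the force and the opening at its end, in the units of the state.
- manip.read_state(): the state, without advancing time (a new reading comes with each control period).
- manip.camera(name): name is "scene" or "top"; returns (picture, depth): 420x560x3 uint8, red, green, blue; 420x560 float32, mm along the optical axis (not along the pixel's ray), 0 where there is no reading.
- manip.camera_info(name): a dict with "intrinsics" (3x3 intrinsics, pixels), "k1" (the pictures are not rectified: a ray, as slopes to the right and down, at radius r is drawn at 1 + k1 r^2 times it, then the intrinsics apply), "camera_from_world" (4x4, takes a point from world to camera coordinates). Camera axes: x right, y up, looking along -z (the intrinsics and any distortion apply to the point x, -y, -z); pixel columns grow to the right and rows downward; lengths in mm; the calibration is good to about 2 mm. A picture is of the moment at which its call begins. camera_info takes no time and is no camera call.
- manip.sign_off(): hands the job in, once; it reports no verdict.
The state is a dict: "clock": time; "joints": joint angles; "qd": joint speeds; "effort": joint torques, N m; "eef_pos": TCP position; "eef_rot": TCP orientation; "wrist_force": force on the tool from outside, world axes, zero at the start; "moment": the same for the moment, N m; "finger_gap": finger opening in mm.
Only numpy, scipy, OpenCV 4.12 (cv2) and the standard library are available. Lean on these libraries where they do the work, as an engineer would, in place of code of your own. Each camera call takes 0.05 s, during which the arm holds its last target.

## Working session

There is one attempt and no reset: what is moved stays moved. The work goes in short steps, Python scripts to look and compute and a tool call to move; the robot and the scene stay as the last step left them, time stands still between calls to the robot, and variables do not carry over. Pictures are saved under pics/ and viewed, and the job is handed in when it is done.

Besides the shell and the picture viewer there is one more tool, called after "Call:" by a JSON object that holds its "op" and its "data", one argument or row to a line. play_rows: Moves the arm, as the interface text tells. Its arguments: {"type":"object","properties":{"commands":{"type":"array"},"squeeze":{"type":"number"}},"required":["commands"]}

```bash
ls -la; mkdir -p pics
cat > h.py <<'E'
import numpy as np, cv2
from cell import manip
def shot(n,f):
    p,d=manip.camera(n); cv2.imwrite('pics/'+f+'.png',cv2.cvtColor(p,cv2.COLOR_RGB2BGR)); np.savez('pics/'+f+'.npz',p=p,d=d); return p,d
def info(n):
    i=manip.camera_info(n); return np.array(i['intrinsics']),i['k1'],np.array(i['camera_from_world'])
def rays(n,uv):
    K,k1,T=info(n); uv=np.asarray(uv,float).reshape(-1,2)
    q=cv2.undistortPoints(uv.reshape(-1,1,2),K,np.array([k1,0,0,0,0.])).reshape(-1,2)
    d=np.c_[q[:,0],-q[:,1],-np.ones(len(q))]
    R=T[:3,:3];t=T[:3,3]
    return -R.T@t, d@R   # world dirs, unit depth
def plane(n,uv,z):
    o,d=rays(n,uv); s=(z-o[2])/d[:,2]; return o+d*s[:,None]
def cloud(n,d):
    v,u=np.mgrid[:d.shape[0],:d.shape[1]]
    o,r=rays(n,np.c_[u.ravel(),v.ravel()])
    return (o+r*d.ravel()[:,None]).reshape(*d.shape,3)
def proj(n,P):
    K,k1,T=info(n); P=np.asarray(P,float).reshape(-1,3)
    c=P@T[:3,:3].T+T[:3,3]; a=c[:,0]/-c[:,2]; b=-c[:,1]/-c[:,2]; f=1+k1*(a*a+b*b)
    return np.c_[K[0,0]*a*f+K[0,2],K[1,1]*b*f+K[1,2]]
E
python3 - <<'E'
from h import *
print(manip.read_state())
for n in('scene','top'):
    shot(n,n+'0'); print(n,manip.camera_info(n))
E
```

```text
total 12
drwxr-xr-x  3 agent agent 4096 Dec  7 15:46 .
drwxr-xr-x 23 root  root  4096 Dec  7 15:46 ..
drwxr-xr-x  2 agent agent 4096 Dec  7 15:46 pics
{'clock': 0.0, 'joints': array([ 1.17238733e+00,  3.00472920e-01,  1.52157874e+00,  7.20915431e-06,
        1.32066243e+00, -6.66121457e-02]), 'qd': array([ 0.00059209, -0.00179575, -0.00065267,  0.00036359,  0.00129235,
        0.00071263]), 'effort': array([-4.54082314e-03, -5.31827080e+01, -3.52723968e+01,  7.06325099e-02,
        2.46755633e-02, -4.32681884e-05]), 'eef_pos': array([179.06765705, 519.76696409, 204.88631153]), 'eef_rot': array([-3.14047417e+00, -8.16131908e-05,  2.80979397e+00]), 'wrist_force': array([0.35935223, 0.25738484, 0.63796607]), 'moment': array([0.03390304, 0.00674052, 0.02791586]), 'finger_gap': 93.74162255077344}
scene {'intrinsics': array([[441.75874441,   0.        , 275.97846659],
       [  0.        , 441.75874441, 204.12961308],
       [  0.        ,   0.        ,   1.        ]]), 'k1': -0.013476960431438605, 'camera_from_world': array([[-2.94231514e-01,  9.55717686e-01, -5.61433845e-03,
         2.58540288e+02],
       [-6.62029044e-01, -1.99571387e-01,  7.22418719e-01,
         2.08902859e+02],
       [ 6.89307886e-01,  2.16275208e-01,  6.91433058e-01,
        -1.76008699e+03],
       [ 0.00000000e+00,  0.00000000e+00,  0.00000000e+00,
         1.00000000e+00]])}
top {'intrinsics': array([[544.4364657 ,   0.        , 276.65885572],
       [  0.        , 544.4364657 , 207.13248535],
       [  0.        ,   0.        ,   1.        ]]), 'k1': 0.04882301891518346, 'camera_from_world': array([[-2.83713354e-03, -9.99855905e-01,  1.67367910e-02,
        -1.18688011e+02],
       [ 9.99218142e-01, -2.17452251e-03,  3.94762733e-02,
        -4.97670228e+02],
       [-3.94341904e-02,  1.68357046e-02,  9.99080329e-01,
        -1.55073661e+03],
       [ 0.00000000e+00,  0.00000000e+00,  0.00000000e+00,
         1.00000000e+00]])}
```

View pics/scene0.png

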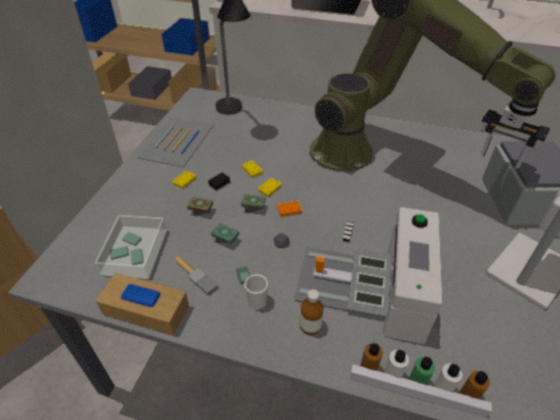

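View pics/top0.png

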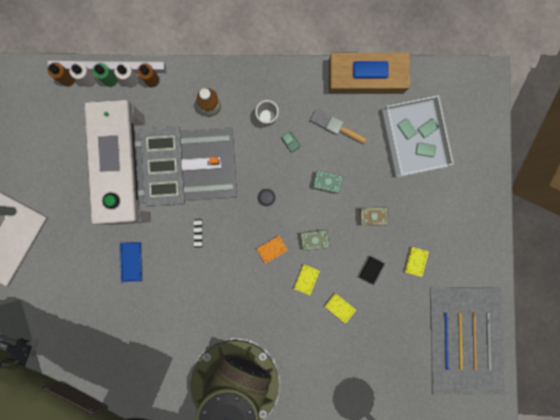

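The top view shows three patinated plaques near (328,181), (315,240) and (374,216). The yellow and orange ones are look-alikes. The carriage deck is near (163,166), the handle at (214,161), the bar at (198,233), the tray at (131,262) and the button at (110,200). I'll zoom in next.

Run:
```python
from h import *
p=cv2.imread('pics/top0.png')
cv2.imwrite('pics/z1.png',cv2.resize(p[90:290,80:260],None,fx=3.0,fy=3.0,interpolation=cv2.INTER_CUBIC)[:600])
cv2.imwrite('pics/z2.png',cv2.resize(p[120:300,240:440],None,fx=3.3,fy=3.3,interpolation=cv2.INTER_CUBIC)[:600])
s=cv2.imread('pics/scene0.png')
cv2.imwrite('pics/z3.png',cv2.resize(s[150:290,170:310],None,fx=4,fy=4,interpolation=cv2.INTER_CUBIC))
d=np.load('pics/top0.npz')['d'];c=cloud('top',d)
for u,v in [(328,181),(315,240),(374,216),(163,144),(214,161),(198,233),(131,262),(110,200),(272,249),(307,280),(341,307),(417,262),(372,270),(300,200),(266,198),(290,142),(110,150),(185,160)]:
    print((u,v),c[v,u].round(1))
```

```text
(328, 181) [ 569.7 -264.6   40.3]
(315, 240) [ 403.5 -227.1   37.7]
(374, 216) [ 470.6 -393.    42.8]
(163, 144) [676.8 202.4  24.8]
(214, 161) [621.2  52.4  83.5]
(198, 233) [424.1 104.   16.6]
(131, 262) [342.2 295.4   2.1]
(110, 200) [507.9 295.7 213.4]
(272, 249) [ 377.9 -106.2   16.7]
(307, 280) [ 289.6 -205.6   15.4]
(341, 307) [ 213.9 -300.9   21. ]
(417, 262) [ 339.6 -520.5   11.6]
(372, 270) [ 318.1 -389.2   25. ]
(300, 200) [ 5.183e+02 -1.877e+02 -4.000e-01]
(266, 198) [522.7 -89.5  27.2]
(290, 142) [ 684.2 -158.7   16. ]
(110, 150) [635.5 303.4 189.8]
(185, 160) [630.  138.6  35.2]
```

View pics/z1.png

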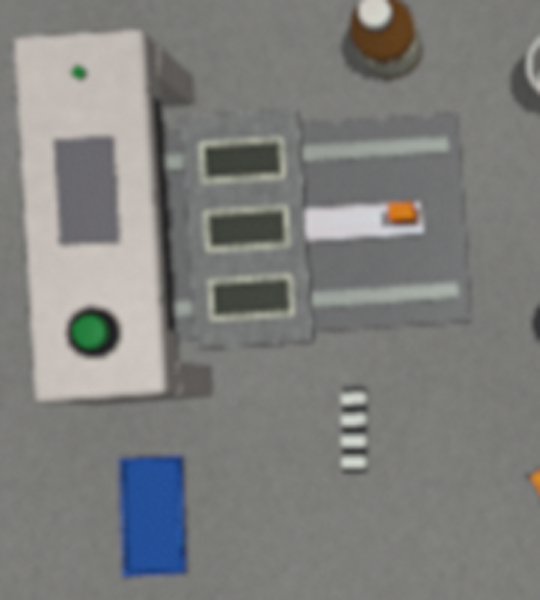

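View pics/z2.png

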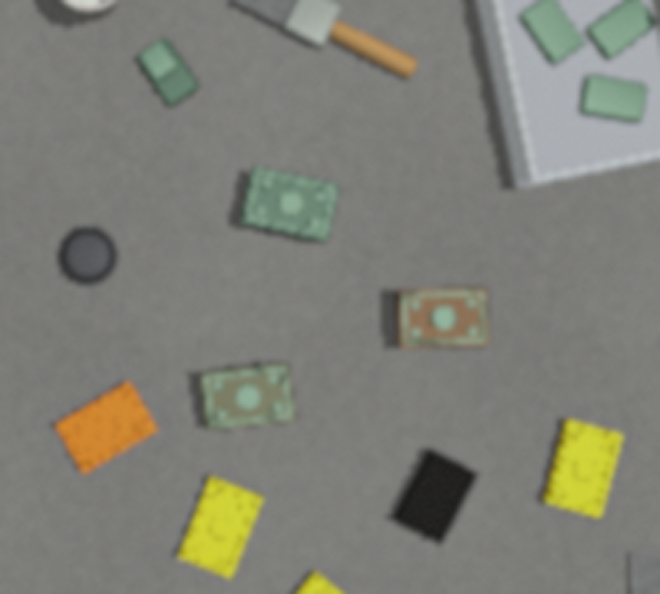

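View pics/z3.png

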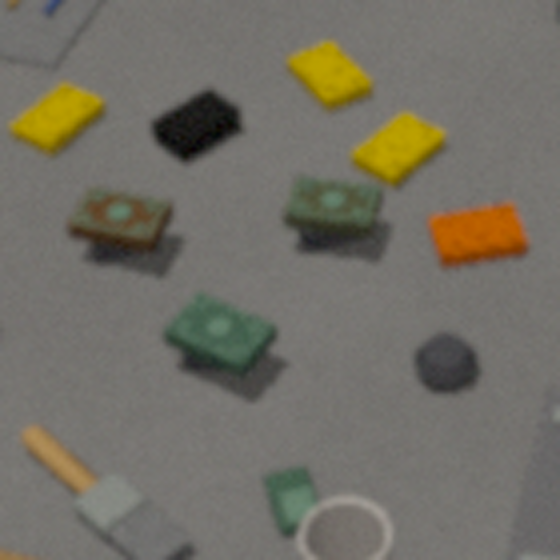

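```bash
cat > meas.py <<'E'
from h import *
def rect(pts):
    (c,wh,a)=cv2.minAreaRect(pts.astype(np.float32)); b=cv2.boxPoints((c,wh,a))
    e=[b[1]-b[0],b[2]-b[1]]; L=max(e,key=np.linalg.norm)
    ang=np.degrees(np.arctan2(L[1],L[0])); ang=(ang+90)%180-90
    return np.round(c,1),np.round(sorted(wh),1),round(ang,1)
def meas(n,mask,z,roi=None,minA=60,show=True):
    m=mask.astype(np.uint8)*255
    if roi: r=np.zeros_like(m); r[roi[1]:roi[3],roi[0]:roi[2]]=1; m*=r
    cs,_=cv2.findContours(m,cv2.RETR_EXTERNAL,cv2.CHAIN_APPROX_NONE)
    out=[]
    for c in cs:
        if cv2.contourArea(c)<minA: continue
        P=plane(n,c.reshape(-1,2),z)[:,:2]; out.append((c.reshape(-1,2).mean(0).round(),)+rect(P))
    return out
E
python3 - <<'E'
from meas import *
f=np.load('pics/top0.npz');p,d=f['p'],f['d'];hsv=cv2.cvtColor(p,cv2.COLOR_RGB2HSV);H,S,V=hsv[...,0],hsv[...,1],hsv[...,2]
for u,v in [(328,181),(315,240),(374,216),(300,200),(163,144),(131,262),(198,233),(163,160),(306,237)]: print((u,v),hsv[v,u])
roi=(295,165,395,255)
for r in meas('top',S>45,41,roi): print('plaque',r)
for r in meas('top',(H>105)&(H<125)&(S>150),14,(90,220,170,300)): print('tray',r)
for r in meas('top',(V>150)&(S<40),14,(185,205,215,260),5): print('bar',r)
for r in meas('top',(V<75),30,(140,125,185,205),100): print('bay',r)
for r in meas('top',(H<15)&(S>150),84,(200,140,230,180),15): print('handle',r)
for r in meas('top',(H>50)&(H<75)&(S>120),212,(90,180,130,220),30): print('button',r)
E
```

```text
(328, 181) [ 68  47 174]
(315, 240) [ 69  46 176]
(374, 216) [ 68  46 179]
(300, 200) [ 30   4 128]
(163, 144) [45 30 67]
(131, 262) [109 193 152]
(198, 233) [ 0  0 62]
(163, 160) [ 34  24 149]
(306, 237) [ 61  37 150]
plaque (array([315., 240.]), array([ 404.2, -226.5]), array([31.7, 57. ]), np.float32(-85.0))
plaque (array([374., 216.]), array([ 469.2, -393.4]), array([36.6, 62. ]), np.float32(89.9))
plaque (array([327., 182.]), array([ 568.1, -261.6]), array([47.3, 72.2]), np.float32(77.1))
tray (array([130., 262.]), array([343.4, 293.8]), array([ 53.2, 107. ]), np.float32(0.6))
bar (array([197., 244.]), array([394.2, 107. ]), array([ 8.5, 22.7]), np.float32(89.8))
bar (array([197., 236.]), array([414.1, 107.1]), array([ 8.5, 22.7]), np.float32(89.8))
bar (array([197., 229.]), array([434. , 107.2]), array([ 8.5, 22.7]), np.float32(89.8))
bar (array([197., 222.]), array([453.9, 107.2]), array([ 8.5, 22.7]), np.float32(89.8))
bay (array([163., 189.]), array([549.6, 200.6]), array([21.6, 62.4]), np.float32(-85.9))
bay (array([162., 166.]), array([614.3, 204.3]), array([21.9, 62.2]), np.float32(-86.1))
bay (array([160., 143.]), array([679.1, 209.2]), array([22.2, 62.2]), np.float32(-85.4))
button (array([110., 200.]), array([506.8, 297.3]), array([26.9, 27.4]), np.float32(0.5))
```

Run:
```python
from meas import *
f=np.load('pics/top0.npz');p,d=f['p'],f['d'];hsv=cv2.cvtColor(p,cv2.COLOR_RGB2HSV);H,S,V=hsv[...,0],hsv[...,1],hsv[...,2]
c=cloud('top',d);Z=c[...,2]
k=np.ones((3,3),np.uint8)
m=cv2.morphologyEx(((Z>30)&(Z<52)).astype(np.uint8),cv2.MORPH_OPEN,k)
for r in meas('top',m>0,41,(295,160,395,255)): print('Zplaque',r)
m=cv2.morphologyEx(((S>22)).astype(np.uint8),cv2.MORPH_CLOSE,k)
for r in meas('top',m>0,41,(295,160,395,255)): print('Splaque',r)
m=cv2.morphologyEx(((Z>175)&(Z<200)).astype(np.uint8),cv2.MORPH_OPEN,k)
for r in meas('top',m>0,190,(70,90,150,230),300): print('arch',r)
m=((Z>70)&(Z<95))
for r in meas('top',m,84,(195,140,235,185),10): print('handle',r)
f=np.load('pics/scene0.npz');c=cloud('scene',f['d']);Z=c[...,2]
for lo,hi,(x0,x1,y0,y1) in [(36,46,(350,650,-450,-180)),(180,200,(400,800,200,400)),(78,90,(590,650,20,90)),(205,225,(470,550,250,340))]:
    m=(Z>lo)&(Z<hi)&(c[...,0]>x0)&(c[...,0]<x1)&(c[...,1]>y0)&(c[...,1]<y1)
    n,l,st,ce=cv2.connectedComponentsWithStats(m.astype(np.uint8))
    for i in range(1,n):
        if st[i,4]>12:
            q=c[l==i]; print('scene',lo,st[i,4],rect(q[:,:2]),q.mean(0).round(1))
```

```text
Zplaque (array([314., 240.]), array([ 403.2, -225.2]), array([49.7, 76.1]), np.float32(-83.1))
Zplaque (array([374., 216.]), array([ 469.9, -391.9]), array([49.7, 76.2]), np.float32(-87.7))
Zplaque (array([327., 182.]), array([ 567.5, -262.3]), array([50.6, 76.2]), np.float32(77.3))
Splaque (array([314., 240.]), array([ 404.4, -225.3]), array([51.4, 79.1]), np.float32(-83.9))
Splaque (array([374., 216.]), array([ 470.6, -392.3]), array([53.5, 81. ]), np.float32(-87.7))
Splaque (array([327., 181.]), array([ 568.6, -262.6]), array([52.7, 78.6]), np.float32(78.6))
arch (array([110., 162.]), array([606.5, 302.7]), array([112.3, 309.5]), np.float32(3.7))
handle (array([213., 160.]), array([622.5,  55.1]), array([13.7, 21.8]), np.float32(-90.0))
scene 36 235 (array([ 408.1, -227.5]), array([56.5, 76.8]), np.float32(-82.9)) [ 410.6 -227.1   41.1]
scene 36 238 (array([ 475.5, -392.7]), array([55.9, 75.3]), np.float32(-85.5)) [ 477.4 -392.8   41.1]
scene 36 299 (array([ 573.6, -266.2]), array([54.9, 78.9]), np.float32(77.0)) [ 575.4 -264.1   41.3]
scene 180 3887 (array([611.4, 304.3]), array([111.6, 311.6]), np.float32(3.9)) [635.4 304.7 190.8]
scene 78 44 (array([629.6,  52.7]), array([16. , 22.8]), np.float32(-83.6)) [630.1  52.9  83.4]
scene 205 78 (array([512.4, 297.6]), array([27.7, 29.1]), np.float32(47.3)) [513.7 297.1 210.9]
```

```bash
cat > go.py <<'E'
from h import *
from scipy.spatial.transform import Rotation as Rn
import sys
def state():
    s=manip.read_state(); return s
def Rtool(jaw,tip_az,tilt,sgn=1):
    pass
def frame(zdir,jaw):
    z=np.array(zdir,float); z/=np.linalg.norm(z); j=np.array(jaw,float); j-=z*(z@j); j/=np.linalg.norm(j)
    return np.c_[np.cross(j,z),j,z]
def log():
    s=state(); np.set_printoptions(suppress=True,precision=3)
    R=Rn.from_euler('xyz',s['eef_rot']).as_matrix()
    print('t',round(s['clock'],2),'tcp',s['eef_pos'].round(1),'F',s['wrist_force'].round(1),'gap',round(s['finger_gap'],1),'j',s['joints'].round(3))
    print(' xt',R[:,0].round(3),'yt',R[:,1].round(3),'zt',R[:,2].round(3))
    with open('states.txt','a') as f: f.write(repr([list(map(float,s['joints'])),list(map(float,s['eef_pos'])),list(map(float,s['eef_rot']))])+'\n')
    return s,R
def to(pos=None,Rt=None,grasp=False):
    """print turn (tool frame rotvec) then shift in (target) tool axes"""
    s,R=log(); p=s['eef_pos']
    if Rt is None: Rt=R
    rv=Rn.from_matrix(R.T@Rt).as_rotvec(degrees=True)
    print(' turn deg',rv.round(2),'rows',np.ceil(np.abs(rv).max()/10.5))
    if pos is not None:
        pos=np.array(pos,float)
        if grasp: pos=pos+19*Rt[:,2]
        print(' target tcp',pos.round(1),' shift in target axes mm',(Rt.T@(pos-p)).round(1),' in present axes',(R.T@(pos-p)).round(1))
E
python3 - <<'E'
from go import *
a=np.radians(3.8)
to([622.5,55,220],frame([0,0,-1],[np.cos(a),np.sin(a),0]))
E
```

```text
t 0.1 tcp [179.1 519.8 204.9] F [ 0.6  1.  -0.4] gap 94.1 j [ 1.172  0.3    1.522 -0.     1.321 -0.067]
 xt [-0.945  0.326  0.   ] yt [ 0.326  0.945 -0.001] zt [-0.    -0.001 -1.   ]
 turn deg [-0.05  0.03 67.19] rows 7.0
 target tcp [622.5  55.  220. ]  shift in target axes mm [-493.2  411.7  -15.1]  in present axes [-570.7 -295.   -14.8]
```

Call:
{"op": "play_rows", "data": {
  "commands": [
    {"z": -0.03, "wz": 9.6},
    {"z": -0.03, "wz": 9.6},
    {"z": -0.03, "wz": 9.6},
    {"wz": 9.6},
    {"wz": 9.6},
    {"wz": 9.6},
    {"wz": 9.6},
    {"x": -0.0411, "y": 0.0343},
    {"x": -0.0411, "y": 0.0343},
    {"x": -0.0411, "y": 0.0343},
    {"x": -0.0411, "y": 0.0343},
    {"x": -0.0411, "y": 0.0343},
    {"x": -0.0411, "y": 0.0343},
    {"x": -0.0411, "y": 0.0343},
    {"x": -0.0411, "y": 0.0343},
    {"x": -0.0411, "y": 0.0343},
    {"x": -0.0411, "y": 0.0343},
    {"x": -0.0411, "y": 0.0343},
    {"x": -0.0411, "y": 0.0343}
  ]
}}

```text
$.commands[0]: bad value
```

Run:
```python
from go import *
a=np.radians(3.8)
to([622.5,55,44],frame([0,0,-1],[np.cos(a),np.sin(a),0]))
shot('top','t1');shot('scene','s1')
```

```text
t 0.1 tcp [179.1 519.8 204.9] F [ 0.6  1.  -0.4] gap 94.1 j [ 1.172  0.3    1.522 -0.     1.321 -0.067]
 xt [-0.945  0.326  0.   ] yt [ 0.326  0.945 -0.001] zt [-0.    -0.001 -1.   ]
 turn deg [-0.05  0.03 67.19] rows 7.0
 target tcp [622.5  55.   44. ]  shift in target axes mm [-493.2  411.7  160.9]  in present axes [-570.7 -294.8  161.2]
```

View pics/s1.png

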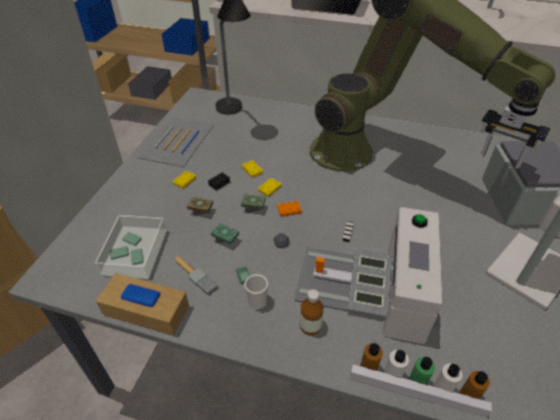

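The move was refused because every row needs all its fields. I'll resend it with them filled in.

Call:
{"op": "play_rows", "data": {
  "commands": [
    {"x": 0, "y": 0, "z": -0.03, "wx": 0, "wy": 0, "wz": 9.6, "grip": 1},
    {"x": 0, "y": 0, "z": -0.03, "wx": 0, "wy": 0, "wz": 9.6, "grip": 1},
    {"x": 0, "y": 0, "z": -0.03, "wx": 0, "wy": 0, "wz": 9.6, "grip": 1},
    {"x": 0, "y": 0, "z": 0, "wx": 0, "wy": 0, "wz": 9.6, "grip": 1},
    {"x": 0, "y": 0, "z": 0, "wx": 0, "wy": 0, "wz": 9.6, "grip": 1},
    {"x": 0, "y": 0, "z": 0, "wx": 0, "wy": 0, "wz": 9.6, "grip": 1},
    {"x": 0, "y": 0, "z": 0, "wx": 0, "wy": 0, "wz": 9.6, "grip": 1},
    {"x": -0.0411, "y": 0.0343, "z": 0, "wx": 0, "wy": 0, "wz": 0, "grip": 1},
    {"x": -0.0411, "y": 0.0343, "z": 0, "wx": 0, "wy": 0, "wz": 0, "grip": 1},
    {"x": -0.0411, "y": 0.0343, "z": 0, "wx": 0, "wy": 0, "wz": 0, "grip": 1},
    {"x": -0.0411, "y": 0.0343, "z": 0, "wx": 0, "wy": 0, "wz": 0, "grip": 1},
    {"x": -0.0411, "y": 0.0343, "z": 0, "wx": 0, "wy": 0, "wz": 0, "grip": 1},
    {"x": -0.0411, "y": 0.0343, "z": 0, "wx": 0, "wy": 0, "wz": 0, "grip": 1},
    {"x": -0.0411, "y": 0.0343, "z": 0, "wx": 0, "wy": 0, "wz": 0, "grip": 1},
    {"x": -0.0411, "y": 0.0343, "z": 0, "wx": 0, "wy": 0, "wz": 0, "grip": 1},
    {"x": -0.0411, "y": 0.0343, "z": 0, "wx": 0, "wy": 0, "wz": 0, "grip": 1},
    {"x": -0.0411, "y": 0.0343, "z": 0, "wx": 0, "wy": 0, "wz": 0, "grip": 1},
    {"x": -0.0411, "y": 0.0343, "z": 0, "wx": 0, "wy": 0, "wz": 0, "grip": 1},
    {"x": -0.0411, "y": 0.0343, "z": 0, "wx": 0, "wy": 0, "wz": 0, "grip": 1}
  ]
}}

```text
clock: 2.58
eef_pos: [623.4, 53.6, 295.3]
eef_rot: [-3.141, -0.0, 1.637]
wrist_force: [-0.5, 0.3, -0.2]
finger_gap: 93.9
```

Run:
```python
from go import *
a=np.radians(3.8)
to([622.5,55,44],frame([0,0,-1],[np.cos(a),np.sin(a),0]))
shot('scene','s2')
```

```text
t 2.58 tcp [623.4  53.6 295.3] F [-0.5  0.3 -0.2] gap 93.9 j [ 0.027  0.431  1.139  0.     1.571 -0.039]
 xt [-0.066  0.998  0.   ] yt [ 0.998  0.066 -0.   ] zt [-0.  0. -1.]
 turn deg [-0.01 -0.   -0.01] rows 1.0
 target tcp [622.5  55.   44. ]  shift in target axes mm [  1.4  -0.8 251.3]  in present axes [  1.4  -0.8 251.3]
```

View pics/s2.png

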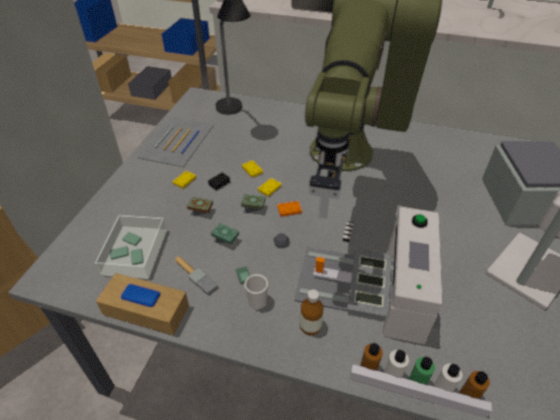

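Call:
{"op": "play_rows", "data": {
  "commands": [
    {"x": 0.0014, "y": -0.0008, "z": 0.05, "wx": 0, "wy": 0, "wz": 0, "grip": 1},
    {"x": 0, "y": 0, "z": 0.05, "wx": 0, "wy": 0, "wz": 0, "grip": 1},
    {"x": 0, "y": 0, "z": 0.05, "wx": 0, "wy": 0, "wz": 0, "grip": 1},
    {"x": 0, "y": 0, "z": 0.04, "wx": 0, "wy": 0, "wz": 0, "grip": 1},
    {"x": 0, "y": 0, "z": 0.03, "wx": 0, "wy": 0, "wz": 0, "grip": 1},
    {"x": 0, "y": 0, "z": 0.029, "wx": 0, "wy": 0, "wz": 0, "grip": 1},
    {"x": 0, "y": 0, "z": 0, "wx": 0, "wy": 0, "wz": 0, "grip": 0.35},
    {"x": 0, "y": 0, "z": 0, "wx": 0, "wy": 0, "wz": 0, "grip": 0.25},
    {"x": 0, "y": 0, "z": 0, "wx": 0, "wy": 0, "wz": 0, "grip": 0.2},
    {"x": 0, "y": 0, "z": 0, "wx": 0, "wy": 0, "wz": 0, "grip": 0.1},
    {"x": 0, "y": 0, "z": 0, "wx": 0, "wy": 0, "wz": 0, "grip": 0.05},
    {"x": 0, "y": 0, "z": 0, "wx": 0, "wy": 0, "wz": 0, "grip": 0.05}
  ],
  "squeeze": 15
}}

```text
clock: 4.12
eef_pos: [621.6, 56.4, 46.6]
eef_rot: [3.141, -0.0, 1.637]
wrist_force: [0.5, -0.7, 0.0]
finger_gap: 37.4
```

Run:
```python
from go import *
log()
shot('scene','s3');shot('top','t3')
p=cv2.imread('pics/s3.png');cv2.imwrite('pics/s3z.png',cv2.resize(p[130:330,250:450],None,fx=3,fy=3))
```

```text
t 4.12 tcp [621.6  56.4  46.6] F [ 0.5 -0.7  0. ] gap 37.4 j [ 0.032  0.625  1.439  0.     1.077 -0.034]
 xt [-0.066  0.998  0.   ] yt [0.998 0.066 0.   ] zt [ 0.  0. -1.]
```

View pics/s3z.png

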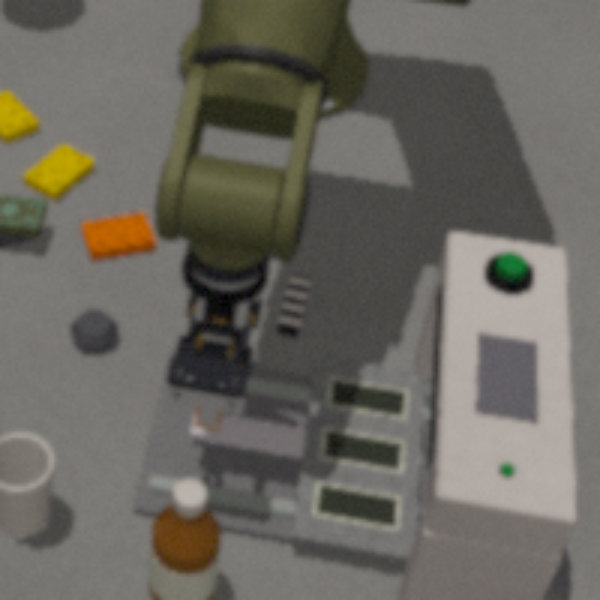

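Call:
{"op": "play_rows", "data": {
  "commands": [
    {"x": 0, "y": 0, "z": 0, "wx": 0, "wy": 0, "wz": 0, "grip": 0.05},
    {"x": 0, "y": 0, "z": 0, "wx": 0, "wy": 0, "wz": 0, "grip": 0.05},
    {"x": 0, "y": 0, "z": 0, "wx": 0, "wy": 0, "wz": 0, "grip": 0.05},
    {"x": 0, "y": 0, "z": 0, "wx": 0, "wy": 0, "wz": 0, "grip": 0.05}
  ],
  "squeeze": 15
}}

```text
clock: 4.72
eef_pos: [624.8, 56.6, 46.5]
eef_rot: [3.133, -0.0, 1.637]
wrist_force: [29.9, 3.5, -16.6]
finger_gap: 20.1
```

Run:
```python
from go import *
log()
```

```text
t 4.72 tcp [624.8  56.6  46.5] F [ 29.9   3.5 -16.6] gap 20.1 j [ 0.032  0.627  1.436  0.     1.07  -0.034]
 xt [-0.066  0.998  0.   ] yt [0.998 0.066 0.008] zt [ 0.008  0.001 -1.   ]
```

Call:
{"op": "play_rows", "data": {
  "commands": [
    {"x": 0, "y": 0.003, "z": 0, "wx": 0, "wy": 0, "wz": 0, "grip": 0.05},
    {"x": 0, "y": 0.002, "z": 0, "wx": 0, "wy": 0, "wz": 0, "grip": 0.05},
    {"x": 0, "y": 0, "z": 0, "wx": 0, "wy": 0, "wz": 0, "grip": 0.05},
    {"x": 0, "y": 0, "z": 0, "wx": 0, "wy": 0, "wz": 0, "grip": 0.05}
  ],
  "squeeze": 15
}}

```text
clock: 5.22
eef_pos: [626.8, 56.8, 46.4]
eef_rot: [3.141, 0.0, 1.637]
wrist_force: [6.8, 0.4, -4.1]
finger_gap: 15.6
```

Run:
```python
from go import *
log()
```

```text
t 5.22 tcp [626.8  56.8  46.4] F [ 6.8  0.4 -4.1] gap 15.6 j [ 0.032  0.635  1.422 -0.     1.083 -0.034]
 xt [-0.066  0.998 -0.   ] yt [0.998 0.066 0.001] zt [ 0.001  0.    -1.   ]
```

Call:
{"op": "play_rows", "data": {
  "commands": [
    {"x": -0.01, "y": 0.0005, "z": 0, "wx": 0, "wy": 0, "wz": 0, "grip": 0.05},
    {"x": -0.015, "y": 0, "z": 0, "wx": 0, "wy": 0, "wz": 0, "grip": 0.05},
    {"x": -0.015, "y": 0, "z": 0, "wx": 0, "wy": 0, "wz": 0, "grip": 0.05},
    {"x": -0.015, "y": 0, "z": 0, "wx": 0, "wy": 0, "wz": 0, "grip": 0.05},
    {"x": -0.015, "y": 0, "z": 0, "wx": 0, "wy": 0, "wz": 0, "grip": 0.05},
    {"x": -0.015, "y": 0, "z": 0, "wx": 0, "wy": 0, "wz": 0, "grip": 0.05},
    {"x": -0.015, "y": 0, "z": 0, "wx": 0, "wy": 0, "wz": 0, "grip": 0.05},
    {"x": -0.01, "y": 0, "z": 0, "wx": 0, "wy": 0, "wz": 0, "grip": 0.05},
    {"x": -0.005, "y": 0, "z": 0, "wx": 0, "wy": 0, "wz": 0, "grip": 0.05}
  ],
  "squeeze": 15
}}

```text
clock: 6.35
eef_pos: [634.7, -58.7, 46.4]
eef_rot: [3.141, 0.0, 1.636]
wrist_force: [3.0, 2.6, -3.2]
finger_gap: 16.1
```

Run:
```python
from go import *
log()
```

```text
t 6.35 tcp [634.7 -58.7  46.4] F [ 3.   2.6 -3.2] gap 16.1 j [-0.15   0.652  1.395 -0.     1.095 -0.215]
 xt [-0.066  0.998 -0.   ] yt [0.998 0.066 0.   ] zt [ 0. -0. -1.]
```

Call:
{"op": "play_rows", "data": {
  "commands": [
    {"x": -0.003, "y": 0, "z": 0, "wx": 0, "wy": 0, "wz": 0, "grip": 0.05},
    {"x": -0.003, "y": 0, "z": 0, "wx": 0, "wy": 0, "wz": 0, "grip": 0.05},
    {"x": -0.003, "y": 0, "z": 0, "wx": 0, "wy": 0, "wz": 0, "grip": 0.05},
    {"x": 0, "y": 0, "z": 0, "wx": 0, "wy": 0, "wz": 0, "grip": 0.05}
  ]
}}

```text
clock: 6.85
eef_pos: [635.1, -64.7, 46.4]
eef_rot: [-3.141, -0.003, 1.638]
wrist_force: [1.7, 13.9, -1.5]
finger_gap: 15.6
```

Run:
```python
from go import *
log()
```

```text
t 6.85 tcp [635.1 -64.7  46.4] F [ 1.7 13.9 -1.5] gap 15.6 j [-0.16   0.654  1.391  0.003  1.098 -0.228]
 xt [-0.067  0.998  0.003] yt [ 0.998  0.067 -0.   ] zt [-0.001  0.003 -1.   ]
```

Call:
{"op": "play_rows", "data": {
  "commands": [
    {"x": 0.002, "y": 0, "z": 0, "wx": 0, "wy": 0, "wz": 0, "grip": 0.05},
    {"x": 0, "y": 0, "z": 0, "wx": 0, "wy": 0, "wz": 0, "grip": 0.6},
    {"x": 0, "y": 0, "z": 0, "wx": 0, "wy": 0, "wz": 0, "grip": 0.6},
    {"x": 0, "y": 0, "z": 0, "wx": 0, "wy": 0, "wz": 0, "grip": 0.6},
    {"x": 0, "y": 0, "z": 0, "wx": 0, "wy": 0, "wz": 0, "grip": 0.6},
    {"x": 0, "y": 0, "z": -0.06, "wx": 0, "wy": 0, "wz": 0, "grip": 1},
    {"x": 0, "y": 0, "z": -0.06, "wx": 0, "wy": 0, "wz": 0, "grip": 1},
    {"x": 0, "y": 0, "z": -0.06, "wx": 0, "wy": 0, "wz": 0, "grip": 1},
    {"x": 0, "y": -0.06, "z": -0.04, "wx": 0, "wy": 0, "wz": 0, "grip": 1},
    {"x": 0, "y": -0.06, "z": 0, "wx": 0, "wy": 0, "wz": 0, "grip": 1},
    {"x": 0, "y": -0.06, "z": 0, "wx": 0, "wy": 0, "wz": 0, "grip": 1},
    {"x": 0, "y": -0.06, "z": 0, "wx": 0, "wy": 0, "wz": 0, "grip": 1}
  ]
}}

```text
clock: 8.35
eef_pos: [401.6, -80.3, 261.1]
eef_rot: [3.141, 0.0, 1.637]
wrist_force: [0.0, -0.1, 0.9]
finger_gap: 94.0
```

Run:
```python
from meas import *
from go import log
log()
p,d=shot('top','t4');hsv=cv2.cvtColor(p,cv2.COLOR_RGB2HSV);H,S,V=hsv[...,0],hsv[...,1],hsv[...,2]
for r in meas('top',(V<75),30,(180,125,240,220),100): print('bay',r)
m=cloud('top',d)[...,2]; m=(m>70)&(m<95)
for r in meas('top',m,84,(240,140,280,185),10): print('handle',r)
```

```text
t 8.35 tcp [401.6 -80.3 261.1] F [ 0.  -0.1  0.9] gap 94.0 j [-0.287 -0.064  1.797 -0.     1.408 -0.353]
 xt [-0.066  0.998 -0.   ] yt [0.998 0.066 0.   ] zt [ 0. -0. -1.]
handle (array([256., 158.]), array([629.4, -62.5]), array([16.5, 21.9]), np.float32(90.0))
```

View pics/t4.png

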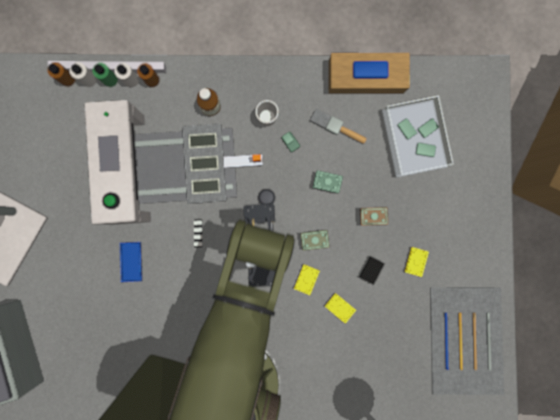

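Run:
```python
from meas import *
f=np.load('pics/t4.npz');p,d=f['p'],f['d'];hsv=cv2.cvtColor(p,cv2.COLOR_RGB2HSV);V=hsv[...,2]
for r in meas('top',(V<75),30,(186,130,222,196),100): print('bay',r)
p,d=shot('scene','s4');hsv=cv2.cvtColor(p,cv2.COLOR_RGB2HSV);V=hsv[...,2]
c=cloud('scene',d)
for r in meas('scene',(V<75)&(abs(c[...,2]-30)<15)&(abs(c[...,1]-85)<80)&(abs(c[...,0]-620)<120),30,None,60): print('sbay',r)
cv2.imwrite('pics/s4z.png',cv2.resize(p[220:320,280:400,::-1],None,fx=5,fy=5,interpolation=cv2.INTER_CUBIC))
```

```text
sbay (array([327., 290.]), array([688.3,  90.2]), array([23.5, 62.6]), np.float32(-85.4))
sbay (array([330., 272.]), array([622.8,  85.2]), array([21.8, 63.2]), np.float32(-85.0))
sbay (array([332., 255.]), array([558.4,  81.1]), array([22. , 63.4]), np.float32(-85.6))
```

View pics/s4z.png

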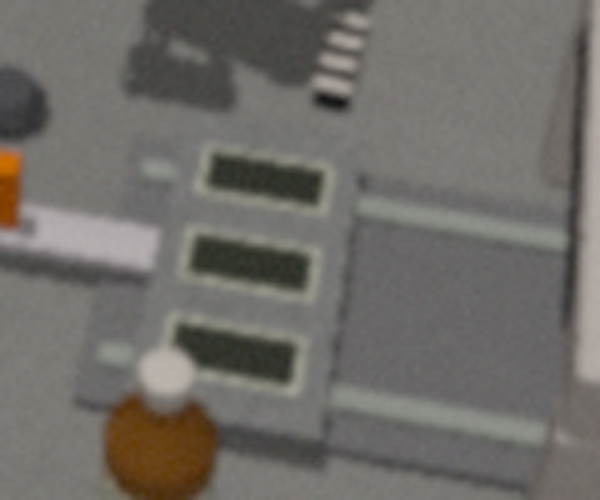

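```bash
cat >> go.py <<'E'
def pickR(long_deg,tilt=45):   # h heading (deg), case A: x_t=-p
    a=np.radians(long_deg); h=np.array([np.cos(a),np.sin(a),0]); t=np.radians(tilt)
    z=np.sin(t)*h-np.cos(t)*np.array([0,0,1]); j=np.array([-h[1],h[0],0])
    return frame(z,j)
def placeR(deck_deg,tilt=45):
    a=np.radians(deck_deg); X=np.array([np.cos(a),np.sin(a),0]);Y=np.array([-X[1],X[0],0]); t=np.radians(tilt)
    return frame(np.sin(t)*X-np.cos(t)*np.array([0,0,1]),-Y)
E
python3 - <<'E'
from meas import *
f=np.load('pics/t4.npz');p=f['p'];V=cv2.cvtColor(p,cv2.COLOR_RGB2HSV)[...,2]
for th in(65,70,85):
  for r in meas('top',(V<th),30,(188,130,222,196),60): print('bay',th,r)
from go import *
to([407,-226,180],pickR(-83.5),grasp=True)
E
```

```text
bay 85 (array([205., 186.]), array([557.8,  82.3]), array([21.4, 62.2]), np.float32(-85.3))
bay 85 (array([204., 163.]), array([622.5,  86.3]), array([22. , 62.7]), np.float32(-85.6))
bay 85 (array([202., 140.]), array([687.1,  91.2]), array([22.2, 63. ]), np.float32(-86.0))
t 8.45 tcp [399.9 -80.2 261.6] F [0.5 0.4 0. ] gap 93.9 j [-0.288 -0.069  1.801 -0.     1.409 -0.353]
 xt [-0.065  0.998 -0.001] yt [0.998 0.065 0.001] zt [ 0.001 -0.001 -1.   ]
 turn deg [ -1.04 -44.95  -2.64] rows 5.0
 target tcp [ 408.5 -239.3  166.6]  shift in target axes mm [-45.3  -9.4 179.7]  in present axes [-159.3   -1.8   95.2]
```

Call:
{"op": "play_rows", "data": {
  "commands": [
    {"x": -0.04, "y": 0, "z": 0, "wx": 0, "wy": 0, "wz": -2.7, "grip": 1},
    {"x": -0.04, "y": 0, "z": 0, "wx": 0, "wy": 0, "wz": 0, "grip": 1},
    {"x": -0.04, "y": 0, "z": 0, "wx": 0, "wy": 0, "wz": 0, "grip": 1},
    {"x": -0.038, "y": 0, "z": 0, "wx": 0, "wy": 0, "wz": 0, "grip": 1},
    {"x": 0, "y": 0, "z": 0, "wx": 0, "wy": -9, "wz": 0, "grip": 1},
    {"x": 0, "y": 0, "z": 0, "wx": 0, "wy": -9, "wz": 0, "grip": 1},
    {"x": 0, "y": 0, "z": 0, "wx": 0, "wy": -9, "wz": 0, "grip": 1},
    {"x": 0, "y": 0, "z": 0, "wx": 0, "wy": -9, "wz": 0, "grip": 1},
    {"x": 0, "y": 0, "z": 0, "wx": 0, "wy": -9, "wz": 0, "grip": 1},
    {"x": 0, "y": 0, "z": 0, "wx": 0, "wy": 0, "wz": 0, "grip": 1}
  ]
}}

```text
clock: 9.7
eef_pos: [419.9, -236.2, 260.0]
eef_rot: [-3.138, 0.784, 1.689]
wrist_force: [0.7, 0.4, -0.3]
finger_gap: 93.9
```

Run:
```python
from go import *
to([407,-226,33],pickR(-83.5),grasp=True)
```

```text
t 9.7 tcp [ 419.9 -236.2  260. ] F [ 0.7  0.4 -0.3] gap 93.9 j [-0.207 -0.015  1.94  -0.852  1.099  0.037]
 xt [-0.083  0.703 -0.706] yt [ 0.993  0.116 -0.002] zt [ 0.08  -0.702 -0.708]
 turn deg [ 0.01 -0.07  0.19] rows 1.0
 target tcp [ 408.5 -239.3   19.6]  shift in target axes mm [168.7 -11.7 171.3]  in present axes [168.6 -11.1 171.5]
```

```bash
cat > kin.py <<'E'
import numpy as np
from scipy.spatial.transform import Rotation as Rn
from scipy.optimize import least_squares
rz=lambda a:Rn.from_euler('z',a).as_matrix()
ry=lambda a:Rn.from_euler('y',a).as_matrix()
def fkR(q,s4=1,s6=1,c=0):
    return rz(q[0])@ry(q[1]+q[2])@rz(s4*q[3])@ry(q[4])@rz(s6*q[5])
def fkp(q,P,s4=1):
    off,a1,d1,L2,a3,L3,L6=P
    A=rz(q[0]);B=A@ry(q[1]);C=A@ry(q[1]+q[2])
    w=A@np.array([a1,off,d1])+B@np.array([0,0,L2])+C@np.array([a3,0,L3])
    return w+fkR(q,s4)[:,2]*L6
E
python3 - <<'E'
from kin import *
D=[eval(l) for l in open('states.txt')]
for s4 in(1,-1):
  for s6 in (1,-1):
    e=0;Cs=[]
    for q,p,e_ in D:
        Cs.append(fkR(q,s4,s6).T@Rn.from_euler('xyz',e_).as_matrix())
    print(s4,s6,np.std(Cs,axis=0).max().round(4),Cs[0].round(2).tolist())
best=None
for s4 in (1,-1):
    f=lambda P:np.ravel([fkp(q,P,s4)-np.array(p) for q,p,_ in D])
    r=least_squares(f,[37,0,400,400,0,350,200]);print(s4,r.x.round(1),np.abs(r.fun).max())
E
```

```text
1 1 0.0 [[0.0, -1.0, 0.0], [1.0, 0.0, 0.0], [-0.0, 0.0, 1.0]]
1 -1 0.2416 [[0.13, -0.99, 0.0], [0.99, 0.13, 0.0], [-0.0, 0.0, 1.0]]
-1 1 0.3252 [[0.0, -1.0, 0.0], [1.0, 0.0, -0.0], [0.0, 0.0, 1.0]]
-1 -1 0.3088 [[0.13, -0.99, -0.0], [0.99, 0.13, -0.0], [0.0, 0.0, 1.0]]
1 [ 36.6  -0.  221.2 424.2  40.9 447.5 270.6] 2.432898327242583e-10
-1 [  29.4   14.9 -212.   376.4  -24.9  436.5 -151.5] 116.59397501056702
```

```bash
cat >> kin.py <<'E'
P0=None
def params():
    global P0
    if P0 is None:
        D=[eval(l) for l in open('states.txt')][:12]
        P0=least_squares(lambda P:np.ravel([fkp(q,P)-np.array(p) for q,p,_ in D]),[37,0,400,400,0,350,200]).x
    return P0
C0=np.array([[0,-1,0],[1,0,0],[0,0,1.]])
lo=np.array([-3.03,-.79,.23,-1.04,0,-2.55]);hi=np.array([3.03,2.21,2.52,4.18,3.07,2.55])
def ik(p,R,q0=(0,.5,1.5,0,1,0)):
    P=params();b=None
    def f(q):
        return np.r_[(fkp(q,P)-p)/100,Rn.from_matrix((fkR(q)@C0).T@R).as_rotvec()]
    for s in [q0]+[(a,.5,1.5,j4,1,j6) for a in(0,-.6) for j4 in(-.5,1,2,3) for j6 in(-1.5,0,1.5)]:
        r=least_squares(f,np.clip(s,lo+.01,hi-.01),bounds=(lo,hi))
        if b is None or r.cost<b.cost-1e-9: b=r
        if r.cost<1e-10: break
    return b.x,np.sqrt(b.cost*2)
E
python3 - <<'E'
from go import *; from kin import *
np.set_printoptions(suppress=True,precision=2)
Pl=dict(A=(407,-226,-83.5),B=(473,-392,-87.7),C=(571,-262,-101.8))
for case,add in(('A',0),('B',180)):
  for k,(x,y,a) in Pl.items():
    for t in(30,45,55):
      # keep j: case B rotates h 180 with jaw; both jaw signs
      for js in(1,-1):
        R=pickR(a+add,t)
        if js<0: R=R@np.diag([-1,-1,1])
        for z in(33,110):
          q,e=ik(np.array([x,y,z])+19*R[:,2],R); print(case,k,t,js,z,q,'' if e<1e-3 else 'BAD %.3f'%e)
a=np.radians(4)
for i,dx in enumerate((-65,0,65)):
  b=np.array([624,85.8,68])+dx*np.array([np.cos(a),np.sin(a),0])
  for t in(30,45,60):
    for js in(1,-1):
      R=placeR(4,t)@np.diag([js,js,1]); q,e=ik(b+19*R[:,2],R); print('bay',i,t,js,q,'' if e<1e-3 else 'BAD %.3f'%e)
E
```

```text
A A 30 1 33 [-0.34  0.35  2.09 -0.86  0.64  0.23] 
A A 30 1 110 [-0.34  0.19  2.05 -0.69  0.78  0.02] 
A A 30 -1 33 [-0.28  0.38  2.11 -1.04  0.67 -2.55] BAD 0.175
A A 30 -1 110 [-0.24  0.21  2.13 -1.04  0.78 -2.55] BAD 0.278
A A 45 1 33 [-0.25  0.41  2.06 -1.04  0.78  0.47] BAD 0.134
A A 45 1 110 [-0.23  0.24  2.1  -1.04  0.85  0.4 ] BAD 0.039
A A 45 -1 33 [-0.23  0.44  2.04 -1.04  0.83 -2.55] BAD 0.170
A A 45 -1 110 [-0.2   0.28  2.07 -1.04  0.92 -2.55] BAD 0.179
A A 55 1 33 [-0.21  0.47  2.01 -1.04  0.91  0.53] BAD 0.273
A A 55 1 110 [-0.2   0.28  2.05 -1.04  0.95  0.43] BAD 0.191
A A 55 -1 33 [-0.2   0.48  2.   -1.04  0.94 -2.55] BAD 0.279
A A 55 -1 110 [-0.18  0.32  2.02 -1.04  1.02 -2.55] BAD 0.238
A B 30 1 33 [-0.59  0.57  1.72 -0.73  0.65 -0.08] 
A B 30 1 110 [-0.59  0.45  1.7  -0.62  0.78 -0.23] 
A B 30 -1 33 [-0.68  0.54  1.71 -0.34  0.61  2.55] BAD 0.223
A B 30 -1 110 [-0.66  0.42  1.68 -0.35  0.75  2.55] BAD 0.185
A B 45 1 33 [-0.52  0.6   1.75 -1.04  0.71  0.25] BAD 0.098
A B 45 1 110 [-0.51  0.46  1.78 -1.04  0.76  0.19] BAD 0.023
A B 45 -1 33 [-0.58  0.57  2.01  4.18  
[... 3064 characters left out ...]
3 3.23 0.11 1.49] 
bay 0 60 1 [ 0.09  0.42  2.23  3.17  0.56 -1.58] 
bay 0 60 -1 [0.09 0.42 2.23 3.17 0.56 1.56] 
bay 1 30 1 [ 0.08  0.45  1.81 -0.02  0.35  1.59] 
bay 1 30 -1 [ 0.08  0.45  1.81 -0.02  0.35 -1.55] 
bay 1 45 1 [ 0.08  0.44  1.96  3.31  0.05 -1.74] 
bay 1 45 -1 [0.08 0.44 1.96 3.31 0.05 1.41] 
bay 1 60 1 [ 0.08  0.5   2.07  3.17  0.48 -1.59] 
bay 1 60 -1 [0.08 0.5  2.07 3.17 0.48 1.56] 
bay 2 30 1 [ 0.08  0.57  1.62 -0.01  0.43  1.59] 
bay 2 30 -1 [ 0.08  0.57  1.62 -0.01  0.43 -1.55] 
bay 2 45 1 [ 0.08  0.54  1.79 -0.29  0.03  1.87] 
bay 2 45 -1 [ 0.08  0.54  1.79 -0.29  0.03 -1.27] 
bay 2 60 1 [ 0.08  0.59  1.9   3.17  0.39 -1.59] 
bay 2 60 -1 [0.08 0.59 1.9  3.17 0.39 1.55]
```

Call:
{"op": "play_rows", "data": {
  "commands": [
    {"x": 0, "y": 0, "z": 0, "wx": 0, "wy": 10.5, "wz": 0, "grip": 1},
    {"x": 0, "y": 0, "z": 0, "wx": 0, "wy": 10.5, "wz": 0, "grip": 1},
    {"x": 0, "y": 0, "z": 0, "wx": 0, "wy": 10.5, "wz": 0, "grip": 1},
    {"x": 0, "y": 0, "z": 0, "wx": 0, "wy": 10.5, "wz": 0, "grip": 1},
    {"x": 0, "y": 0, "z": 0, "wx": 0, "wy": 10.5, "wz": 0, "grip": 1},
    {"x": 0, "y": 0, "z": 0, "wx": 0, "wy": 10.5, "wz": 0, "grip": 1},
    {"x": 0, "y": 0, "z": 0, "wx": 0, "wy": 10.5, "wz": 0, "grip": 1},
    {"x": 0, "y": 0, "z": 0, "wx": 0, "wy": 10.5, "wz": 0, "grip": 1},
    {"x": 0, "y": 0, "z": 0, "wx": 0, "wy": 10.5, "wz": 0, "grip": 1},
    {"x": 0, "y": 0, "z": 0, "wx": 0, "wy": 10.5, "wz": 0, "grip": 1},
    {"x": 0, "y": 0, "z": 0, "wx": 0, "wy": 0, "wz": 0, "grip": 1}
  ]
}}

```text
clock: 11.08
eef_pos: [419.9, -239.2, 259.6]
eef_rot: [3.134, -1.051, 1.688]
wrist_force: [0.8, -0.4, -0.1]
finger_gap: 93.8
```

Run:
```python
from go import *; from kin import *
fl=np.diag([-1,-1,1])
to([407,-226,33],pickR(96.5,60)@fl,grasp=True)
R=pickR(96.5,60)@fl;print('above',(R.T@np.array([0,0,1])).round(3))
for (x,y,a) in [(407,-226,96.5),(473,-392,92.3),(571,-262,78.2)]:
    R=pickR(a,60)@fl; print(ik(np.array([x,y,33])+19*R[:,2],R))
p,d=manip.camera('top');c=cloud('top',d)
for u in range(380,460,6): print(u,c[165,u].round(0),c[178,u].round(0))
```

```text
t 11.07 tcp [ 419.9 -239.2  259.6] F [ 0.8 -0.4 -0.1] gap 93.8 j [-0.872  0.591  1.299  0.606  2.127 -0.903]
 xt [-0.058  0.493  0.868] yt [0.994 0.11  0.004] zt [-0.094  0.863 -0.497]
 turn deg [ 0.27 -0.22  0.11] rows 1.0
 target tcp [ 405.1 -209.7   23.5]  shift in target axes mm [-189.   -11.3  144.9]  in present axes [-189.5  -12.4  144.1]
above [ 0.866  0.    -0.5  ]
(array([-0.857,  0.861,  1.472,  0.52 ,  1.743, -1.143]), np.float64(1.1770996828504124e-12))
(array([-0.949,  1.166,  0.85 ,  0.558,  2.024, -0.987]), np.float64(2.451222647249959e-15))
(array([-0.786,  1.018,  1.149,  0.817,  1.683, -0.8  ]), np.float64(1.2432194796644722e-15))
380 [ 619. -420.    1.] [ 582. -421.   -4.]
386 [ 619. -438.    0.] [ 582. -437.    0.]
392 [ 620. -456.   -3.] [ 582. -455.   -2.]
398 [ 613. -459.   54.] [ 581. -470.    8.]
404 [ 619. -489.    5.] [ 582. -490.   -2.]
410 [ 619. -507.    1.] [ 582. -507.   -2.]
416 [ 619. -524.    3.] [ 582. -526.   -6.]
422 [ 618. -540.    6.] [ 581. -541.    1.]
428 [ 619. -558.    4.] [ 581. -559.   -1.]
434 [ 618. -575.    5.] [ 581. -577.   -1.]
440 [ 612. -575.   58.] [ 582. -596.   -7.]
446 [ 612. -592.   58.] [ 582. -613.   -6.]
452 [ 619. -628.    2.] [ 581. -628.   -1.]
458 [ 619. -646.   -1.] [ 582. -647.   -6.]
```

Call:
{"op": "play_rows", "data": {
  "commands": [
    {"x": -0.0237, "y": -0.0015, "z": 0.018, "wx": 0, "wy": 0, "wz": 0, "grip": 1},
    {"x": -0.0237, "y": -0.0015, "z": 0.018, "wx": 0, "wy": 0, "wz": 0, "grip": 1},
    {"x": -0.0237, "y": -0.0015, "z": 0.018, "wx": 0, "wy": 0, "wz": 0, "grip": 1},
    {"x": -0.0237, "y": -0.0015, "z": 0.018, "wx": 0, "wy": 0, "wz": 0, "grip": 1},
    {"x": -0.0237, "y": -0.0015, "z": 0.018, "wx": 0, "wy": 0, "wz": 0, "grip": 1},
    {"x": -0.0237, "y": -0.0015, "z": 0.018, "wx": 0, "wy": 0, "wz": 0, "grip": 1},
    {"x": -0.0237, "y": -0.0015, "z": 0.018, "wx": 0, "wy": 0, "wz": 0, "grip": 1},
    {"x": 0, "y": 0, "z": 0, "wx": 0, "wy": 0, "wz": 0, "grip": 1}
  ]
}}

```text
clock: 12.12
eef_pos: [406.7, -212.7, 54.7]
eef_rot: [3.137, -1.044, 1.689]
wrist_force: [0.2, 0.3, 1.1]
finger_gap: 93.6
```

Run:
```python
from go import *; 
fl=np.diag([-1,-1,1])
to([407,-226,33],pickR(96.5,60)@fl,grasp=True)
shot('scene','s5');shot('top','t5')
p=cv2.imread('pics/s5.png');cv2.imwrite('pics/s5z.png',cv2.resize(p[100:300,130:330],None,fx=3,fy=3))
```

```text
t 12.12 tcp [ 406.7 -212.7   54.7] F [0.2 0.3 1.1] gap 93.6 j [-0.858  0.811  1.471  0.523  1.786 -1.12 ]
 xt [-0.059  0.499  0.865] yt [0.993 0.114 0.002] zt [-0.097  0.859 -0.502]
 turn deg [0.04 0.16 0.13] rows 1.0
 target tcp [ 405.1 -209.7   23.5]  shift in target axes mm [-25.4  -1.2  18.4]  in present axes [-25.4  -1.3  18.5]
```

View pics/s5z.png

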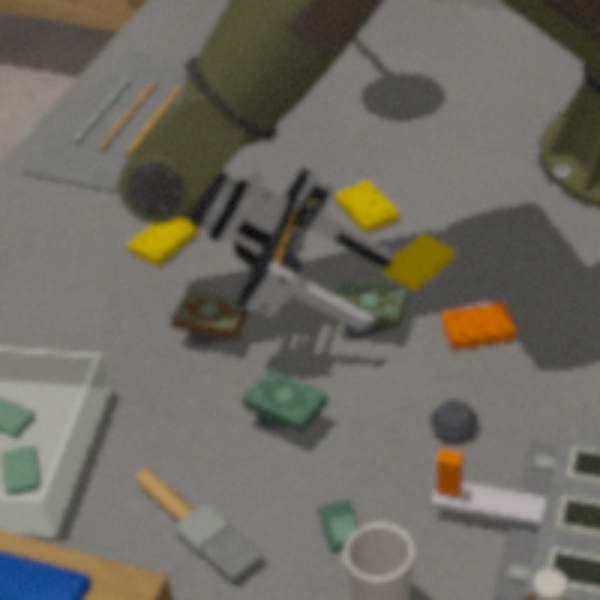

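Call:
{"op": "play_rows", "data": {
  "commands": [
    {"x": -0.013, "y": -0.0013, "z": 0.0092, "wx": 0, "wy": 0, "wz": 0, "grip": 1},
    {"x": -0.0125, "y": 0, "z": 0.0092, "wx": 0, "wy": 0, "wz": 0, "grip": 1},
    {"x": 0, "y": 0, "z": 0, "wx": 0, "wy": 0, "wz": 0, "grip": 0.65},
    {"x": 0, "y": 0, "z": 0, "wx": 0, "wy": 0, "wz": 0, "grip": 0.65},
    {"x": 0, "y": 0, "z": 0, "wx": 0, "wy": 0, "wz": 0, "grip": 0.65},
    {"x": 0, "y": 0, "z": 0, "wx": 0, "wy": 0, "wz": 0, "grip": 0.6},
    {"x": 0, "y": 0, "z": 0, "wx": 0, "wy": 0, "wz": 0, "grip": 0.55},
    {"x": 0, "y": 0, "z": 0, "wx": 0, "wy": 0, "wz": 0, "grip": 0.5},
    {"x": 0, "y": 0, "z": 0, "wx": 0, "wy": 0, "wz": 0, "grip": 0.45},
    {"x": 0, "y": 0, "z": 0, "wx": 0, "wy": 0, "wz": 0, "grip": 0.4}
  ],
  "squeeze": 40
}}

```text
clock: 13.48
eef_pos: [404.6, -209.7, 23.2]
eef_rot: [3.141, -1.047, 1.684]
wrist_force: [0.2, 0.1, 2.3]
finger_gap: 50.0
```

Run:
```python
from go import *
log()
```

```text
t 13.47 tcp [ 404.6 -209.7   23.2] F [0.2 0.1 2.3] gap 50.0 j [-0.858  0.861  1.473  0.519  1.742 -1.144]
 xt [-0.057  0.497  0.866] yt [0.994 0.113 0.   ] zt [-0.098  0.86  -0.5  ]
```

Call:
{"op": "play_rows", "data": {
  "commands": [
    {"x": 0.0173, "y": 0, "z": -0.01, "wx": 0, "wy": 0, "wz": 0, "grip": 0.4},
    {"x": 0.0346, "y": 0, "z": -0.02, "wx": 0, "wy": 0, "wz": 0, "grip": 0.4},
    {"x": 0.0346, "y": 0, "z": -0.02, "wx": 0, "wy": 0, "wz": 0, "grip": 0.4},
    {"x": 0.0346, "y": 0, "z": -0.02, "wx": 0, "wy": 0, "wz": 0, "grip": 0.4},
    {"x": 0.0346, "y": 0, "z": -0.02, "wx": 0, "wy": 0, "wz": 0, "grip": 0.4},
    {"x": 0.0346, "y": 0, "z": -0.02, "wx": 0, "wy": -5, "wz": 0, "grip": 0.4},
    {"x": 0, "y": 0, "z": 0, "wx": 0, "wy": -10, "wz": 0, "grip": 0.4},
    {"x": 0, "y": 0, "z": 0, "wx": 0, "wy": -10, "wz": 0, "grip": 0.4},
    {"x": 0, "y": 0, "z": 0, "wx": 0, "wy": -10, "wz": 0, "grip": 0.4},
    {"x": 0, "y": 0, "z": 0, "wx": 0, "wy": -10, "wz": 0, "grip": 0.4},
    {"x": 0, "y": 0, "z": 0, "wx": 0, "wy": -10, "wz": 0, "grip": 0.4},
    {"x": 0, "y": 0, "z": 0, "wx": 0, "wy": -5, "wz": 0, "grip": 0.4}
  ]
}}

```text
clock: 14.98
eef_pos: [404.2, -208.8, 244.5]
eef_rot: [3.14, 0.005, 1.685]
wrist_force: [0.1, -0.6, -2.9]
finger_gap: 49.6
```

Run:
```python
from go import *; 
fl=np.diag([-1,-1,1])
to([688.8,90.3,130],placeR(4,0)@fl,grasp=True)
to([688.8,90.3,130],placeR(4,30)@fl,grasp=True)
shot('scene','s6')
p=cv2.imread('pics/s6.png');cv2.imwrite('pics/s6z.png',cv2.resize(p[100:300,130:330],None,fx=3,fy=3))
```

```text
t 14.97 tcp [ 404.2 -208.8  244.5] F [ 0.1 -0.6 -2.9] gap 49.6 j [-0.556  0.052  1.721 -0.003  1.365 -0.669]
 xt [-0.114  0.994 -0.005] yt [0.994 0.114 0.002] zt [ 0.002 -0.005 -1.   ]
 turn deg [ -0.13   0.31 -87.48] rows 9.0
 target tcp [688.8  90.3 111. ]  shift in target axes mm [-304.8  278.5  133.5]  in present axes [265.5 316.5 132.8]
t 14.97 tcp [ 404.2 -208.8  244.5] F [ 0.1 -0.6 -2.9] gap 49.6 j [-0.556  0.052  1.721 -0.003  1.365 -0.669]
 xt [-0.114  0.994 -0.005] yt [0.994 0.114 0.002] zt [ 0.002 -0.005 -1.   ]
 turn deg [-22.98 -23.58 -85.25] rows 9.0
 target tcp [698.3  91.  113.5]  shift in target axes mm [-206.7  278.5  270.6]  in present axes [265.1 326.  130.3]
```

View pics/s6z.png

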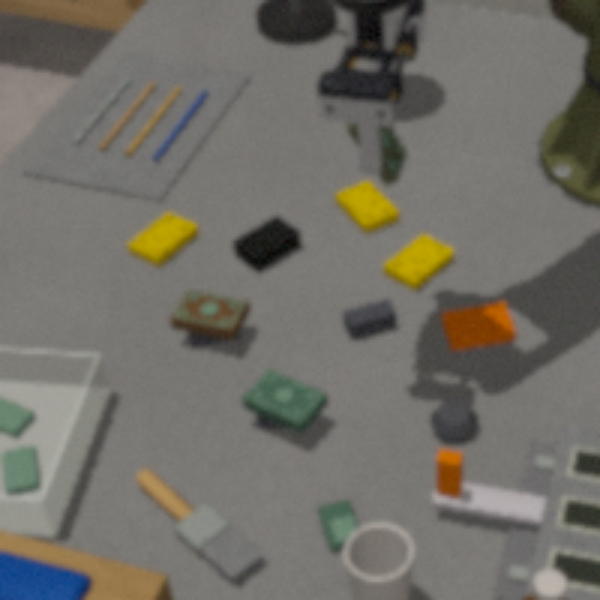

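Call:
{"op": "play_rows", "data": {
  "commands": [
    {"x": 0, "y": 0, "z": 0, "wx": 0, "wy": 0, "wz": -9.72, "grip": 0.4},
    {"x": 0, "y": 0, "z": 0, "wx": 0, "wy": 0, "wz": -9.72, "grip": 0.4},
    {"x": 0, "y": 0, "z": 0, "wx": 0, "wy": 0, "wz": -9.72, "grip": 0.4},
    {"x": 0, "y": 0, "z": 0, "wx": 0, "wy": 0, "wz": -9.72, "grip": 0.4},
    {"x": 0, "y": 0, "z": 0, "wx": 0, "wy": 0, "wz": -9.72, "grip": 0.4},
    {"x": 0, "y": 0, "z": 0, "wx": 0, "wy": 0, "wz": -9.72, "grip": 0.4},
    {"x": 0, "y": 0, "z": 0, "wx": 0, "wy": 0, "wz": -9.72, "grip": 0.4},
    {"x": 0, "y": 0, "z": 0, "wx": 0, "wy": 0, "wz": -9.72, "grip": 0.4},
    {"x": 0, "y": 0, "z": 0, "wx": 0, "wy": 0, "wz": -9.72, "grip": 0.4},
    {"x": -0.035, "y": 0.0348, "z": 0, "wx": 0, "wy": 0, "wz": 0, "grip": 0.4},
    {"x": -0.035, "y": 0.0348, "z": 0, "wx": 0, "wy": 0, "wz": 0, "grip": 0.4},
    {"x": -0.035, "y": 0.0348, "z": 0, "wx": 0, "wy": -5, "wz": 0, "grip": 0.4},
    {"x": -0.035, "y": 0.0348, "z": 0, "wx": 0, "wy": -5, "wz": 0, "grip": 0.4},
    {"x": -0.035, "y": 0.0348, "z": 0, "wx": 0, "wy": -5, "wz": 0, "grip": 0.4},
    {"x": -0.035, "y": 0.0348, "z": 0, "wx": 0, "wy": -5, "wz": 0, "grip": 0.4},
    {"x": -0.035, "y": 0.0348, "z": 0, "wx": 0, "wy": -5, "wz": 0, "grip": 0.4},
    {"x": -0.035, "y": 0.0348, "z": 0, "wx": 0, "wy": -5, "wz": 0, "grip": 0.4}
  ]
}}

```text
clock: 17.15
eef_pos: [657.6, 87.8, 288.3]
eef_rot: [3.14, 0.524, -3.074]
wrist_force: [0.3, -0.2, -3.3]
finger_gap: 49.6
```

Run:
```python
from go import *; 
fl=np.diag([-1,-1,1])
to([688.8,90.3,72],placeR(4,30)@fl,grasp=True)
shot('scene','s7');shot('top','t7')
p=cv2.imread('pics/s7.png');cv2.imwrite('pics/s7z.png',cv2.resize(p[130:330,250:450],None,fx=3,fy=3))
```

```text
t 17.15 tcp [657.6  87.8 288.3] F [ 0.3 -0.2 -3.3] gap 49.6 j [ 0.079  0.219  1.514 -0.005  0.884 -1.557]
 xt [-0.864 -0.059 -0.5  ] yt [-0.069  0.998  0.001] zt [ 0.499  0.036 -0.866]
 turn deg [ 0.04  0.03 -0.1 ] rows 1.0
 target tcp [698.3  91.   55.5]  shift in target axes mm [ 81.    0.3 222. ]  in present axes [ 81.1  -0.  221.9]
```

View pics/s7z.png

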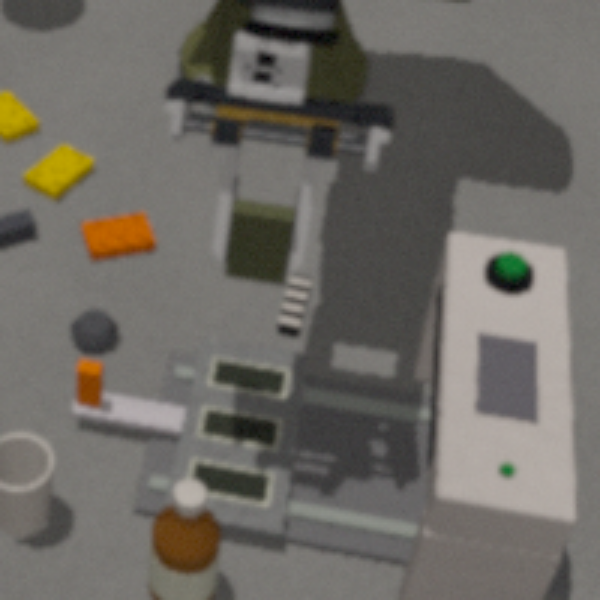

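Call:
{"op": "play_rows", "data": {
  "commands": [
    {"x": 0.0135, "y": 0, "z": 0.037, "wx": 0, "wy": 0, "wz": 0, "grip": 0.4},
    {"x": 0.0135, "y": 0, "z": 0.037, "wx": 0, "wy": 0, "wz": 0, "grip": 0.4},
    {"x": 0.0135, "y": 0, "z": 0.037, "wx": 0, "wy": 0, "wz": 0, "grip": 0.4},
    {"x": 0.0135, "y": 0, "z": 0.037, "wx": 0, "wy": 0, "wz": 0, "grip": 0.4},
    {"x": 0.0135, "y": 0, "z": 0.037, "wx": 0, "wy": 0, "wz": 0, "grip": 0.4},
    {"x": 0.0105, "y": 0, "z": 0.0318, "wx": 0, "wy": 0, "wz": 0, "grip": 0.4},
    {"x": 0, "y": 0, "z": 0, "wx": 0, "wy": 0, "wz": 0, "grip": 0.4}
  ]
}}

```text
clock: 18.12
eef_pos: [696.5, 88.7, 58.3]
eef_rot: [3.141, 0.517, -3.074]
wrist_force: [0.1, 0.5, -3.1]
finger_gap: 49.6
```

Run:
```python
from go import *; 
fl=np.diag([-1,-1,1])
to([688.8,90.3,68],placeR(4,30)@fl,grasp=True)
p,d=shot('scene','s8');shot('top','t8')
c=cloud('scene',d)
p=cv2.imread('pics/s8.png');cv2.imwrite('pics/s8z.png',cv2.resize(p[200:330,270:420],None,fx=4.5,fy=4.5))
p=cv2.imread('pics/t8.png');cv2.imwrite('pics/t8z.png',cv2.resize(p[110:230,150:290],None,fx=4.5,fy=4.5))
```

```text
t 18.12 tcp [696.5  88.7  58.3] F [ 0.1  0.5 -3.1] gap 49.6 j [ 0.076  0.553  1.623 -0.008  0.448 -1.556]
 xt [-0.867 -0.059 -0.494] yt [-0.068  0.998  0.   ] zt [ 0.493  0.034 -0.869]
 turn deg [-0.04 -0.38 -0.1 ] rows 1.0
 target tcp [698.3  91.   51.5]  shift in target axes mm [1.7 2.1 6.8]  in present axes [1.7 2.1 6.8]
```

View pics/s8z.png

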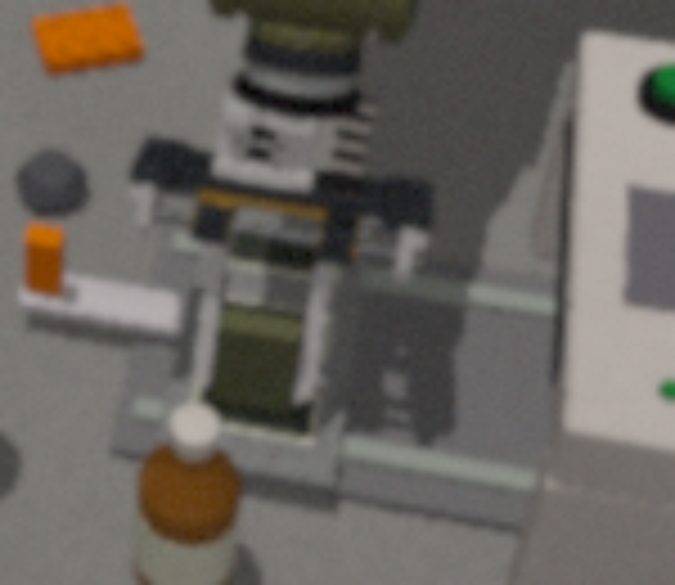

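View pics/t8z.png

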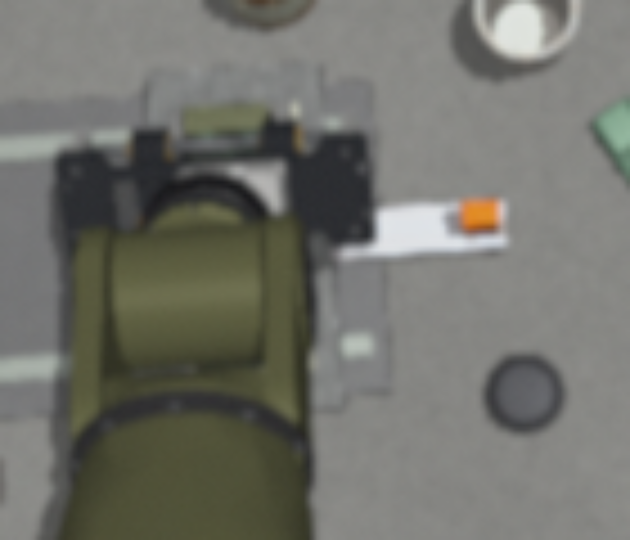

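Call:
{"op": "play_rows", "data": {
  "commands": [
    {"x": -0.0015, "y": 0.002, "z": 0.001, "wx": 0, "wy": -0.4, "wz": 0, "grip": 0.4},
    {"x": 0.0015, "y": 0, "z": 0.0026, "wx": 0, "wy": 0, "wz": 0, "grip": 0.4},
    {"x": 0.0005, "y": 0, "z": 0.0009, "wx": 0, "wy": 0, "wz": 0, "grip": 0.4},
    {"x": 0, "y": 0, "z": 0, "wx": 0, "wy": 0, "wz": 0, "grip": 0.4}
  ]
}}

```text
clock: 18.73
eef_pos: [699.8, 91.9, 57.1]
eef_rot: [-3.142, 0.53, -3.072]
wrist_force: [-0.3, -0.1, -3.3]
finger_gap: 49.6
```

Run:
```python
from go import *; 
fl=np.diag([-1,-1,1])
to([688.8,90.3,68],placeR(4,30)@fl,grasp=True)
```

```text
t 18.73 tcp [699.8  91.9  57.1] F [-0.3 -0.1 -3.3] gap 49.6 j [ 0.081  0.559  1.623 -0.014  0.429 -1.548]
 xt [-0.86  -0.06  -0.506] yt [-0.069  0.998 -0.   ] zt [ 0.505  0.035 -0.863]
 turn deg [-0.01  0.39 -0.02] rows 1.0
 target tcp [698.3  91.   51.5]  shift in target axes mm [ 4.1 -0.8  4. ]  in present axes [ 4.1 -0.8  4. ]
```

Call:
{"op": "play_rows", "data": {
  "commands": [
    {"x": 0.002, "y": -0.0005, "z": 0.0015, "wx": 0, "wy": 0, "wz": 0, "grip": 0.4},
    {"x": 0.0005, "y": 0, "z": 0.0009, "wx": 0, "wy": 0, "wz": 0, "grip": 0.4},
    {"x": 0, "y": 0, "z": 0, "wx": 0, "wy": 0, "wz": 0, "grip": 0.4},
    {"x": 0, "y": 0, "z": 0, "wx": 0, "wy": 0, "wz": 0, "grip": 0.4}
  ]
}}

```text
clock: 19.23
eef_pos: [699.0, 91.3, 53.7]
eef_rot: [3.142, 0.531, -3.072]
wrist_force: [-0.4, 0.1, -2.0]
finger_gap: 49.4
```

Run:
```python
from go import *; 
fl=np.diag([-1,-1,1])
to([688.8,90.3,68],placeR(4,30)@fl,grasp=True)
```

```text
t 19.23 tcp [699.   91.3  53.7] F [-0.4  0.1 -2. ] gap 49.4 j [ 0.08   0.563  1.627 -0.013  0.421 -1.549]
 xt [-0.86  -0.06  -0.506] yt [-0.069  0.998  0.   ] zt [ 0.505  0.035 -0.862]
 turn deg [-0.02  0.41 -0.03] rows 1.0
 target tcp [698.3  91.   51.5]  shift in target axes mm [ 1.7 -0.3  1.5]  in present axes [ 1.7 -0.3  1.5]
```

Call:
{"op": "play_rows", "data": {
  "commands": [
    {"x": 0.0005, "y": 0, "z": 0.0009, "wx": 0, "wy": 0.4, "wz": 0, "grip": 0.4},
    {"x": 0.0005, "y": 0, "z": 0.0009, "wx": 0, "wy": 0, "wz": 0, "grip": 0.4},
    {"x": 0, "y": 0, "z": 0, "wx": 0, "wy": 0, "wz": 0, "grip": 0.4}
  ]
}}

```text
clock: 19.6
eef_pos: [699.0, 91.3, 51.6]
eef_rot: [3.142, 0.524, -3.072]
wrist_force: [-1.0, -0.1, -3.5]
finger_gap: 49.7
```

Run:
```python
from go import *; 
fl=np.diag([-1,-1,1])
to([688.8,90.3,68],placeR(4,30)@fl,grasp=True)
```

```text
t 19.6 tcp [699.   91.3  51.6] F [-1.  -0.1 -3.5] gap 49.7 j [ 0.08   0.567  1.622 -0.013  0.428 -1.55 ]
 xt [-0.864 -0.06  -0.5  ] yt [-0.069  0.998  0.   ] zt [ 0.499  0.035 -0.866]
 turn deg [-0.02  0.   -0.03] rows 1.0
 target tcp [698.3  91.   51.5]  shift in target axes mm [ 0.6 -0.3 -0.4]  in present axes [ 0.6 -0.3 -0.4]
```

Grasp height is 68 mm and nothing has touched yet, so I'll keep going down 1 mm at a time.

Call:
{"op": "play_rows", "data": {
  "commands": [
    {"x": 0.0005, "y": 0, "z": 0.0009, "wx": 0, "wy": 0, "wz": 0, "grip": 0.4},
    {"x": 0, "y": 0, "z": 0, "wx": 0, "wy": 0, "wz": 0, "grip": 0.4}
  ]
}}

```text
clock: 19.85
eef_pos: [699.5, 91.3, 51.5]
eef_rot: [3.142, 0.525, -3.072]
wrist_force: [-2.8, -0.3, 4.5]
finger_gap: 49.7
```

Call:
{"op": "play_rows", "data": {
  "commands": [
    {"x": 0.0005, "y": 0, "z": 0.0009, "wx": 0, "wy": 0, "wz": 0, "grip": 0.4},
    {"x": 0, "y": 0, "z": 0, "wx": 0, "wy": 0, "wz": 0, "grip": 0.4}
  ]
}}

```text
clock: 20.1
eef_pos: [699.9, 91.3, 51.5]
eef_rot: [3.142, 0.527, -3.072]
wrist_force: [-7.4, -1.2, 13.2]
finger_gap: 49.5
```

Call:
{"op": "play_rows", "data": {
  "commands": [
    {"x": -0.0005, "y": 0, "z": -0.0011, "wx": 0, "wy": 0, "wz": 0, "grip": 0.4},
    {"x": 0, "y": 0, "z": 0, "wx": 0, "wy": 0, "wz": 0, "grip": 0.4}
  ]
}}

```text
clock: 20.35
eef_pos: [699.4, 91.3, 51.5]
eef_rot: [3.142, 0.525, -3.072]
wrist_force: [-2.9, -0.6, 6.4]
finger_gap: 49.7
```

Call:
{"op": "play_rows", "data": {
  "commands": [
    {"x": 0, "y": 0, "z": 0, "wx": 0, "wy": 0, "wz": 0, "grip": 0.56},
    {"x": 0, "y": 0, "z": 0, "wx": 0, "wy": 0, "wz": 0, "grip": 0.62},
    {"x": 0, "y": 0, "z": 0, "wx": 0, "wy": 0, "wz": 0, "grip": 0.7},
    {"x": 0, "y": 0, "z": 0, "wx": 0, "wy": 0, "wz": 0, "grip": 0.8},
    {"x": 0, "y": 0, "z": 0, "wx": 0, "wy": 0, "wz": 0, "grip": 0.85},
    {"x": 0, "y": 0, "z": -0.01, "wx": 0, "wy": 0, "wz": 0, "grip": 0.85},
    {"x": 0, "y": 0, "z": -0.02, "wx": 0, "wy": 0, "wz": 0, "grip": 0.85},
    {"x": 0, "y": 0, "z": -0.03, "wx": 0, "wy": 0, "wz": 0, "grip": 0.85},
    {"x": 0, "y": 0, "z": -0.04, "wx": 0, "wy": 0, "wz": 0, "grip": 0.85},
    {"x": 0, "y": 0, "z": -0.05, "wx": 0, "wy": 0, "wz": 0, "grip": 1}
  ]
}}

```text
clock: 21.6
eef_pos: [622.9, 86.0, 181.7]
eef_rot: [-3.142, 0.523, -3.072]
wrist_force: [-0.2, -0.7, 0.2]
finger_gap: 86.7
```

Run:
```python
from go import *; 
log()
shot('scene','s9');shot('top','t9')
p=cv2.imread('pics/s9.png');cv2.imwrite('pics/s9z.png',cv2.resize(p[200:330,270:420],None,fx=4.5,fy=4.5))
```

```text
t 21.6 tcp [622.9  86.  181.7] F [-0.2 -0.7  0.2] gap 86.7 j [ 0.082  0.237  1.748 -0.01   0.634 -1.552]
 xt [-0.864 -0.06  -0.499] yt [-0.069  0.998 -0.   ] zt [ 0.498  0.035 -0.866]
```

View pics/s9z.png

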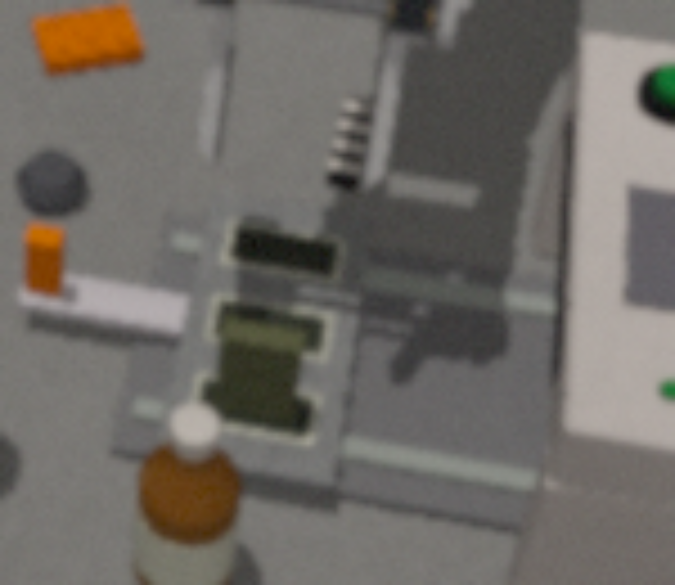

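Call:
{"op": "play_rows", "data": {
  "commands": [
    {"x": 0, "y": 0, "z": -0.04, "wx": 0, "wy": 10, "wz": 0, "grip": 1},
    {"x": 0, "y": 0, "z": -0.04, "wx": 0, "wy": 10, "wz": 0, "grip": 1},
    {"x": 0, "y": 0, "z": 0, "wx": 0, "wy": 10, "wz": 0, "grip": 1},
    {"x": 0, "y": 0, "z": 0, "wx": 0, "wy": 0, "wz": 10.6, "grip": 1},
    {"x": 0, "y": 0, "z": 0, "wx": 0, "wy": 0, "wz": 10.6, "grip": 1},
    {"x": 0, "y": 0, "z": 0, "wx": 0, "wy": 0, "wz": 10.6, "grip": 1},
    {"x": 0, "y": 0, "z": 0, "wx": 0, "wy": 0, "wz": 10.6, "grip": 1},
    {"x": 0, "y": 0, "z": 0, "wx": 0, "wy": 0, "wz": 10.6, "grip": 1},
    {"x": 0, "y": 0, "z": 0, "wx": 0, "wy": 0, "wz": 10.6, "grip": 1},
    {"x": 0, "y": 0, "z": 0, "wx": 0, "wy": 0, "wz": 10.6, "grip": 1},
    {"x": 0, "y": 0, "z": 0, "wx": 0, "wy": 0, "wz": 10.6, "grip": 1},
    {"x": 0, "y": 0, "z": 0, "wx": 0, "wy": 0, "wz": 10.6, "grip": 1},
    {"x": 0, "y": 0, "z": 0, "wx": 0, "wy": 0, "wz": 10.6, "grip": 1}
  ]
}}

```text
clock: 23.32
eef_pos: [593.8, 83.9, 244.5]
eef_rot: [3.11, -0.009, 1.355]
wrist_force: [1.5, -0.2, 0.6]
finger_gap: 94.1
```

Run:
```python
from go import *; 
fl=np.diag([-1,-1,1])
to([571,-262,213],pickR(78,0)@fl,grasp=False)
shot('scene','s10')
```

```text
t 23.32 tcp [593.8  83.9 244.5] F [ 1.5 -0.2  0.6] gap 94.1 j [ 0.08   0.367  1.342 -0.001  1.4    0.296]
 xt [0.214 0.977 0.009] yt [ 0.976 -0.215  0.032] zt [ 0.033  0.002 -0.999]
 turn deg [ 1.81 -0.51 -0.39] rows 1.0
 target tcp [ 571. -262.  213.]  shift in target axes mm [-343.1   49.6   31.5]  in present axes [-343.1   51.    30.1]
```

Call:
{"op": "play_rows", "data": {
  "commands": [
    {"x": 0, "y": 0, "z": 0, "wx": 1.8, "wy": -0.5, "wz": -0.4, "grip": 1},
    {"x": -0.049, "y": 0.007, "z": 0, "wx": 0, "wy": 0, "wz": 0, "grip": 1},
    {"x": -0.049, "y": 0.007, "z": 0, "wx": 0, "wy": 0, "wz": 0, "grip": 1},
    {"x": -0.049, "y": 0.007, "z": 0, "wx": 0, "wy": 0, "wz": 0, "grip": 1},
    {"x": -0.049, "y": 0.007, "z": 0, "wx": 0, "wy": 0, "wz": 0, "grip": 1},
    {"x": -0.049, "y": 0.007, "z": 0, "wx": 0, "wy": 0, "wz": 0, "grip": 1},
    {"x": -0.049, "y": 0.007, "z": 0, "wx": 0, "wy": 0, "wz": 0, "grip": 1},
    {"x": -0.049, "y": 0.007, "z": 0, "wx": 0, "wy": 0, "wz": 0, "grip": 1},
    {"x": 0, "y": 0, "z": 0, "wx": 0, "wy": 10, "wz": 0, "grip": 1},
    {"x": 0, "y": 0, "z": 0, "wx": 0, "wy": 10, "wz": 0, "grip": 1},
    {"x": 0, "y": 0, "z": 0, "wx": 0, "wy": 10, "wz": 0, "grip": 1},
    {"x": 0, "y": 0, "z": 0, "wx": 0, "wy": 10, "wz": 0, "grip": 1},
    {"x": 0, "y": 0, "z": 0, "wx": 0, "wy": 10, "wz": 0, "grip": 1},
    {"x": 0, "y": 0, "z": 0, "wx": 0, "wy": 10, "wz": 0, "grip": 1},
    {"x": 0, "y": 0, "z": 0, "wx": 0, "wy": 0, "wz": 0, "grip": 1}
  ]
}}

```text
clock: 25.25
eef_pos: [572.0, -262.8, 241.8]
eef_rot: [-3.137, -1.049, 1.363]
wrist_force: [-1.0, -0.5, -0.5]
finger_gap: 94.0
```

Run:
```python
from go import *; 
fl=np.diag([-1,-1,1])
to([571,-263,33],pickR(78,60)@fl,grasp=True)
```

```text
t 25.25 tcp [ 572.  -262.8  241.8] F [-1.  -0.5 -0.5] gap 94.0 j [-0.805  0.769  1.049  0.87   1.932 -0.544]
 xt [0.103 0.487 0.867] yt [ 0.979 -0.203 -0.002] zt [ 0.175  0.849 -0.498]
 turn deg [-0.33 -0.13  0.05] rows 1.0
 target tcp [ 574.4 -246.9   23.5]  shift in target axes mm [-181.   -1.  123.]  in present axes [-181.3   -0.4  122.6]
```

Call:
{"op": "play_rows", "data": {
  "commands": [
    {"x": -0.026, "y": 0, "z": 0.0175, "wx": 0, "wy": 0, "wz": 0, "grip": 1},
    {"x": -0.026, "y": 0, "z": 0.0175, "wx": 0, "wy": 0, "wz": 0, "grip": 1},
    {"x": -0.026, "y": 0, "z": 0.0175, "wx": 0, "wy": 0, "wz": 0, "grip": 1},
    {"x": -0.026, "y": 0, "z": 0.0175, "wx": 0, "wy": 0, "wz": 0, "grip": 1},
    {"x": -0.026, "y": 0, "z": 0.0175, "wx": 0, "wy": 0, "wz": 0, "grip": 1},
    {"x": -0.026, "y": 0, "z": 0.0175, "wx": 0, "wy": 0, "wz": 0, "grip": 1},
    {"x": 0, "y": 0, "z": 0, "wx": 0, "wy": 0, "wz": 0, "grip": 1}
  ]
}}

```text
clock: 26.12
eef_pos: [575.1, -248.3, 55.4]
eef_rot: [-3.138, -1.047, 1.366]
wrist_force: [0.3, -1.1, 0.1]
finger_gap: 93.7
```

Run:
```python
from go import *; 
fl=np.diag([-1,-1,1])
to([571,-263,33],pickR(78,60)@fl,grasp=True)
shot('scene','s11');shot('top','t11')
p=cv2.imread('pics/s11.png');cv2.imwrite('pics/s11z.png',cv2.resize(p[150:290,150:330],None,fx=4,fy=4))
```

```text
t 26.12 tcp [ 575.1 -248.3   55.4] F [ 0.3 -1.1  0.1] gap 93.7 j [-0.787  0.975  1.145  0.818  1.719 -0.767]
 xt [0.101 0.49  0.866] yt [ 0.98  -0.2   -0.002] zt [ 0.173  0.849 -0.5  ]
 turn deg [-0.43  0.    0.14] rows 1.0
 target tcp [ 574.4 -246.9   23.5]  shift in target axes mm [-27.   -0.9  17. ]  in present axes [-27.   -0.9  17. ]
```

View pics/s11z.png

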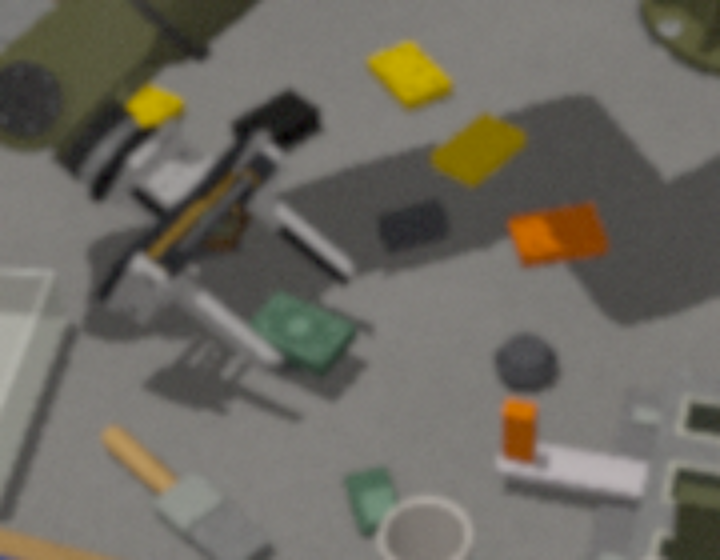

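Call:
{"op": "play_rows", "data": {
  "commands": [
    {"x": -0.0135, "y": -0.0005, "z": 0.0085, "wx": 0, "wy": 0, "wz": 0, "grip": 1},
    {"x": -0.0135, "y": 0, "z": 0.0085, "wx": 0, "wy": 0, "wz": 0, "grip": 1},
    {"x": 0, "y": 0, "z": 0, "wx": 0, "wy": 0, "wz": 0, "grip": 0.65},
    {"x": 0, "y": 0, "z": 0, "wx": 0, "wy": 0, "wz": 0, "grip": 0.65},
    {"x": 0, "y": 0, "z": 0, "wx": 0, "wy": 0, "wz": 0, "grip": 0.65},
    {"x": 0, "y": 0, "z": 0, "wx": 0, "wy": 0, "wz": 0, "grip": 0.6},
    {"x": 0, "y": 0, "z": 0, "wx": 0, "wy": 0, "wz": 0, "grip": 0.55},
    {"x": 0, "y": 0, "z": 0, "wx": 0, "wy": 0, "wz": 0, "grip": 0.5},
    {"x": 0, "y": 0, "z": 0, "wx": 0, "wy": 0, "wz": 0, "grip": 0.45},
    {"x": 0, "y": 0, "z": 0, "wx": 0, "wy": 0, "wz": 0, "grip": 0.4}
  ]
}}

```text
clock: 27.48
eef_pos: [575.3, -247.9, 25.5]
eef_rot: [3.14, -1.047, 1.369]
wrist_force: [-0.4, -0.3, 1.6]
finger_gap: 49.6
```

Run:
```python
from go import *
log()
```

```text
t 27.48 tcp [ 575.3 -247.9   25.5] F [-0.4 -0.3  1.6] gap 49.6 j [-0.787  1.02   1.14   0.816  1.69  -0.797]
 xt [0.1   0.49  0.866] yt [ 0.979 -0.202  0.001] zt [ 0.175  0.848 -0.5  ]
```

Call:
{"op": "play_rows", "data": {
  "commands": [
    {"x": 0.0173, "y": 0, "z": -0.01, "wx": 0, "wy": 0, "wz": 0, "grip": 0.4},
    {"x": 0.0346, "y": 0, "z": -0.02, "wx": 0, "wy": 0, "wz": 0, "grip": 0.4},
    {"x": 0.0346, "y": 0, "z": -0.02, "wx": 0, "wy": 0, "wz": 0, "grip": 0.4},
    {"x": 0.0346, "y": 0, "z": -0.02, "wx": 0, "wy": 0, "wz": 0, "grip": 0.4},
    {"x": 0.0346, "y": 0, "z": -0.02, "wx": 0, "wy": 0, "wz": 0, "grip": 0.4},
    {"x": 0.0346, "y": 0, "z": -0.02, "wx": 0, "wy": 0, "wz": 0, "grip": 0.4},
    {"x": 0, "y": 0, "z": 0, "wx": 0, "wy": -10, "wz": 0, "grip": 0.4},
    {"x": 0, "y": 0, "z": 0, "wx": 0, "wy": -10, "wz": 0, "grip": 0.4},
    {"x": 0, "y": 0, "z": 0, "wx": 0, "wy": -10, "wz": 0, "grip": 0.4},
    {"x": 0, "y": 0, "z": 0, "wx": 0, "wy": -10, "wz": 0, "grip": 0.4},
    {"x": 0, "y": 0, "z": 0, "wx": 0, "wy": -10, "wz": 0, "grip": 0.4},
    {"x": 0, "y": 0, "z": 0, "wx": 0, "wy": -10, "wz": 0, "grip": 0.4}
  ]
}}

```text
clock: 28.98
eef_pos: [575.0, -247.9, 247.1]
eef_rot: [3.138, 0.006, 1.367]
wrist_force: [0.1, -0.5, -3.1]
finger_gap: 49.8
```

Call:
{"op": "play_rows", "data": {
  "commands": [
    {"x": 0, "y": 0, "z": 0, "wx": 0, "wy": 0, "wz": -10.6, "grip": 0.4},
    {"x": 0, "y": 0, "z": 0, "wx": 0, "wy": 0, "wz": -10.6, "grip": 0.4},
    {"x": 0, "y": 0, "z": 0, "wx": 0, "wy": 0, "wz": -10.6, "grip": 0.4},
    {"x": 0, "y": 0, "z": 0, "wx": 0, "wy": 0, "wz": -10.6, "grip": 0.4},
    {"x": 0, "y": 0, "z": 0, "wx": 0, "wy": 0, "wz": -10.6, "grip": 0.4},
    {"x": 0, "y": 0, "z": 0, "wx": 0, "wy": 0, "wz": -10.6, "grip": 0.4},
    {"x": 0, "y": 0, "z": 0, "wx": 0, "wy": 0, "wz": -10.6, "grip": 0.4},
    {"x": 0, "y": 0, "z": 0, "wx": 0, "wy": 0, "wz": -10.6, "grip": 0.4},
    {"x": 0, "y": 0, "z": 0, "wx": 0, "wy": 0, "wz": -10.6, "grip": 0.4},
    {"x": 0, "y": 0, "z": 0, "wx": 0, "wy": 0, "wz": -10.6, "grip": 0.4},
    {"x": 0, "y": 0, "z": 0, "wx": 0, "wy": 0, "wz": 0, "grip": 0.4}
  ]
}}

```text
clock: 30.35
eef_pos: [574.9, -247.8, 246.0]
eef_rot: [-3.141, 0.001, -3.067]
wrist_force: [-1.2, 0.3, -2.8]
finger_gap: 49.5
```

Run:
```python
from go import *; 
fl=np.diag([-1,-1,1])
to([600,80,270],placeR(4,0)@fl)
p,d=shot('scene','s12')
p=cv2.imread('pics/s12.png');cv2.imwrite('pics/s12z.png',cv2.resize(p[100:300,180:400],None,fx=3,fy=3))
```

```text
t 30.35 tcp [ 574.9 -247.8  246. ] F [-1.2  0.3 -2.8] gap 49.5 j [-0.466  0.448  1.226  0.001  1.466 -2.111]
 xt [-0.997 -0.074 -0.001] yt [-0.074  0.997 -0.   ] zt [ 0.001 -0.    -1.   ]
 turn deg [-0.01  0.08  0.26] rows 1.0
 target tcp [600.  80. 270.]  shift in target axes mm [-47.9 325.3 -24. ]  in present axes [-49.5 325.  -23.9]
```

View pics/s12z.png

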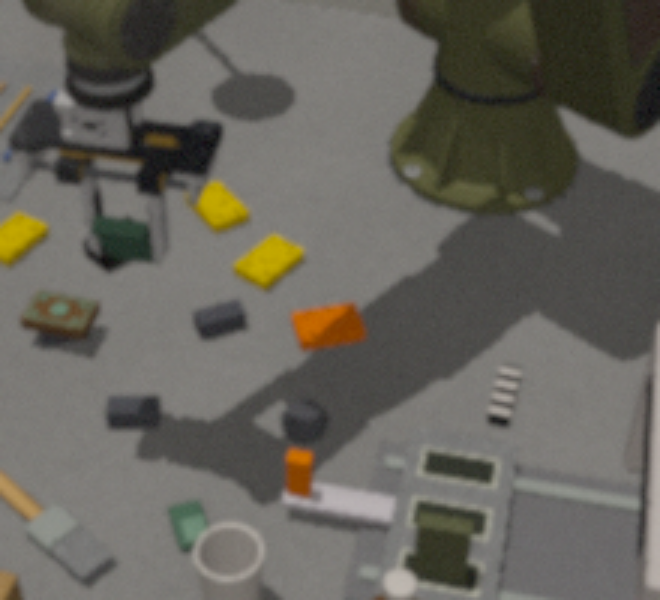

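Call:
{"op": "play_rows", "data": {
  "commands": [
    {"x": -0.0068, "y": 0.0465, "z": -0.0034, "wx": 0, "wy": 0, "wz": 0.2, "grip": 0.4},
    {"x": -0.0068, "y": 0.0465, "z": -0.0034, "wx": 0, "wy": 0, "wz": 0, "grip": 0.4},
    {"x": -0.0068, "y": 0.0465, "z": -0.0034, "wx": 0, "wy": 0, "wz": 0, "grip": 0.4},
    {"x": -0.0068, "y": 0.0465, "z": -0.0034, "wx": 0, "wy": 0, "wz": 0, "grip": 0.4},
    {"x": -0.0068, "y": 0.0465, "z": -0.0034, "wx": 0, "wy": 0, "wz": 0, "grip": 0.4},
    {"x": -0.0068, "y": 0.0465, "z": -0.0034, "wx": 0, "wy": 0, "wz": 0, "grip": 0.4},
    {"x": -0.0068, "y": 0.0465, "z": -0.0034, "wx": 0, "wy": 0, "wz": 0, "grip": 0.4},
    {"x": 0, "y": 0, "z": 0, "wx": 0, "wy": -10, "wz": 0, "grip": 0.4},
    {"x": 0, "y": 0, "z": 0, "wx": 0, "wy": -10, "wz": 0, "grip": 0.4},
    {"x": 0, "y": 0, "z": 0, "wx": 0, "wy": -10, "wz": 0, "grip": 0.4},
    {"x": 0, "y": 0, "z": 0, "wx": 0, "wy": 0, "wz": 0, "grip": 0.4}
  ]
}}

```text
clock: 31.78
eef_pos: [596.8, 80.1, 268.5]
eef_rot: [3.139, 0.523, -3.073]
wrist_force: [-0.4, -0.7, -2.5]
finger_gap: 49.7
```

Run:
```python
from go import *; 
fl=np.diag([-1,-1,1])
to([624,85.8,74],placeR(4,30)@fl,grasp=True)
```

```text
t 31.77 tcp [596.8  80.1 268.5] F [-0.4 -0.7 -2.5] gap 49.7 j [ 0.072  0.092  1.705  0.     0.821 -1.567]
 xt [-0.864 -0.059 -0.499] yt [-0.069  0.998  0.002] zt [ 0.498  0.036 -0.866]
 turn deg [ 0.09 -0.05 -0.08] rows 1.0
 target tcp [633.5  86.5  57.5]  shift in target axes mm [ 73.4   3.8 201.2]  in present axes [ 73.3   3.4 201.3]
```

Call:
{"op": "play_rows", "data": {
  "commands": [
    {"x": 0.0123, "y": 0.0034, "z": 0.0335, "wx": 0, "wy": 0, "wz": 0, "grip": 0.4},
    {"x": 0.0123, "y": 0, "z": 0.0335, "wx": 0, "wy": 0, "wz": 0, "grip": 0.4},
    {"x": 0.0123, "y": 0, "z": 0.0335, "wx": 0, "wy": 0, "wz": 0, "grip": 0.4},
    {"x": 0.0123, "y": 0, "z": 0.0335, "wx": 0, "wy": 0, "wz": 0, "grip": 0.4},
    {"x": 0.0123, "y": 0, "z": 0.0335, "wx": 0, "wy": 0, "wz": 0, "grip": 0.4},
    {"x": 0.0123, "y": 0, "z": 0.0335, "wx": 0, "wy": 0, "wz": 0, "grip": 0.4},
    {"x": 0, "y": 0, "z": 0, "wx": 0, "wy": 0, "wz": 0, "grip": 0.4}
  ]
}}

```text
clock: 32.65
eef_pos: [635.0, 86.0, 55.8]
eef_rot: [3.14, 0.518, -3.072]
wrist_force: [-0.6, 0.2, -2.8]
finger_gap: 49.7
```

Run:
```python
from go import *; 
fl=np.diag([-1,-1,1])
to([623,85.8,68],placeR(4,30)@fl,grasp=True)
shot('scene','s13')
p=cv2.imread('pics/s13.png');cv2.imwrite('pics/s13z.png',cv2.resize(p[200:330,270:420],None,fx=4.5,fy=4.5))
```

```text
t 32.65 tcp [635.   86.   55.8] F [-0.6  0.2 -2.8] gap 49.7 j [ 0.079  0.447  1.803 -0.009  0.374 -1.555]
 xt [-0.867 -0.061 -0.495] yt [-0.07   0.998  0.001] zt [ 0.494  0.036 -0.869]
 turn deg [ 0.07 -0.33  0.  ] rows 1.0
 target tcp [632.5  86.5  51.5]  shift in target axes mm [4.3 0.6 2.5]  in present axes [4.3 0.6 2.5]
```

View pics/s13z.png

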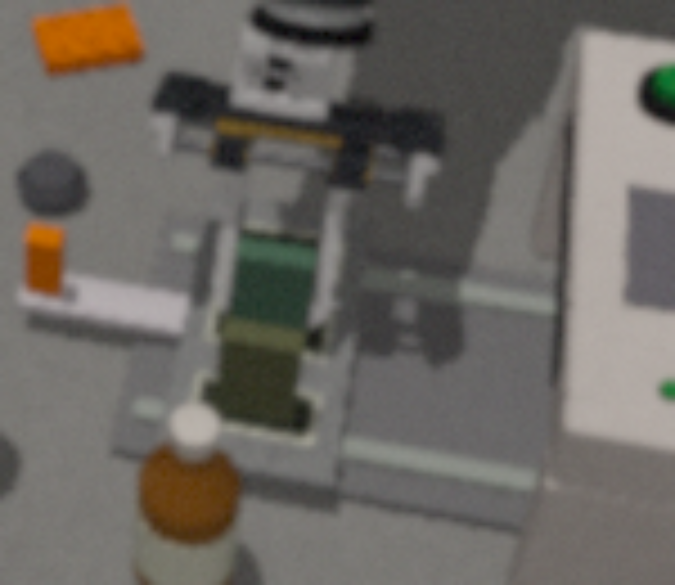

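Call:
{"op": "play_rows", "data": {
  "commands": [
    {"x": 0.002, "y": 0.0005, "z": 0.0002, "wx": 0, "wy": -0.2, "wz": 0, "grip": 0.4},
    {"x": 0.001, "y": 0, "z": 0.0009, "wx": 0, "wy": 0, "wz": 0, "grip": 0.4},
    {"x": 0, "y": 0, "z": 0, "wx": 0, "wy": 0, "wz": 0, "grip": 0.4}
  ]
}}

```text
clock: 33.08
eef_pos: [633.3, 86.5, 56.4]
eef_rot: [3.141, 0.529, -3.069]
wrist_force: [0.4, 0.1, -2.2]
finger_gap: 49.8
```

Call:
{"op": "play_rows", "data": {
  "commands": [
    {"x": 0.0005, "y": 0, "z": 0.0009, "wx": 0, "wy": 0, "wz": 0, "grip": 0.4},
    {"x": 0, "y": 0, "z": 0, "wx": 0, "wy": 0, "wz": 0, "grip": 0.4}
  ]
}}

```text
clock: 33.33
eef_pos: [633.1, 86.5, 54.6]
eef_rot: [3.142, 0.528, -3.069]
wrist_force: [0.2, 0.0, -3.4]
finger_gap: 49.7
```

Run:
```python
from go import *; 
fl=np.diag([-1,-1,1])
to([623,85.8,68],placeR(4,30)@fl,grasp=True)
```

```text
t 33.33 tcp [633.1  86.5  54.6] F [ 0.2  0.  -3.4] gap 49.7 j [ 0.08   0.444  1.816 -0.011  0.355 -1.554]
 xt [-0.862 -0.063 -0.504] yt [-0.073  0.997  0.   ] zt [ 0.502  0.037 -0.864]
 turn deg [0.08 0.24 0.14] rows 1.0
 target tcp [632.5  86.5  51.5]  shift in target axes mm [2.1 0.  2.4]  in present axes [2.1 0.  2.3]
```

Call:
{"op": "play_rows", "data": {
  "commands": [
    {"x": 0.0005, "y": 0, "z": 0.0009, "wx": 0, "wy": 0.2, "wz": 0.1, "grip": 0.4},
    {"x": 0.0005, "y": 0, "z": 0.0009, "wx": 0, "wy": 0, "wz": 0, "grip": 0.4},
    {"x": 0, "y": 0, "z": 0, "wx": 0, "wy": 0, "wz": 0, "grip": 0.4}
  ]
}}

```text
clock: 33.7
eef_pos: [633.2, 86.5, 52.4]
eef_rot: [3.141, 0.524, -3.071]
wrist_force: [-0.3, 0.8, -3.4]
finger_gap: 49.5
```

Call:
{"op": "play_rows", "data": {
  "commands": [
    {"x": 0.0005, "y": 0, "z": 0.0009, "wx": 0, "wy": 0, "wz": 0, "grip": 0.4},
    {"x": 0, "y": 0, "z": 0, "wx": 0, "wy": 0, "wz": 0, "grip": 0.4}
  ]
}}

```text
clock: 33.95
eef_pos: [633.6, 86.6, 52.2]
eef_rot: [3.141, 0.526, -3.071]
wrist_force: [-2.0, 0.3, 3.8]
finger_gap: 49.6
```

Contact at about 4 N, so I'll release and back off.

Call:
{"op": "play_rows", "data": {
  "commands": [
    {"x": 0, "y": 0, "z": 0, "wx": 0, "wy": 0, "wz": 0, "grip": 0.56},
    {"x": 0, "y": 0, "z": 0, "wx": 0, "wy": 0, "wz": 0, "grip": 0.62},
    {"x": 0, "y": 0, "z": 0, "wx": 0, "wy": 0, "wz": 0, "grip": 0.7},
    {"x": 0, "y": 0, "z": 0, "wx": 0, "wy": 0, "wz": 0, "grip": 0.8},
    {"x": 0, "y": 0, "z": 0, "wx": 0, "wy": 0, "wz": 0, "grip": 0.85},
    {"x": 0, "y": 0, "z": -0.01, "wx": 0, "wy": 0, "wz": 0, "grip": 0.85},
    {"x": 0, "y": 0, "z": -0.02, "wx": 0, "wy": 0, "wz": 0, "grip": 0.85},
    {"x": 0, "y": 0, "z": -0.03, "wx": 0, "wy": 0, "wz": 0, "grip": 0.85},
    {"x": 0, "y": 0, "z": -0.04, "wx": 0, "wy": 0, "wz": 0, "grip": 0.85},
    {"x": 0, "y": 0, "z": -0.05, "wx": 0, "wy": 0, "wz": 0, "grip": 1},
    {"x": 0, "y": 0, "z": -0.04, "wx": 0, "wy": 10, "wz": 0, "grip": 1},
    {"x": 0, "y": 0, "z": -0.03, "wx": 0, "wy": 10, "wz": 0, "grip": 1},
    {"x": 0, "y": 0, "z": 0, "wx": 0, "wy": 10, "wz": 0, "grip": 1}
  ]
}}

```text
clock: 35.58
eef_pos: [530.3, 79.0, 243.6]
eef_rot: [3.141, 0.022, -3.07]
wrist_force: [-1.3, -0.2, -0.4]
finger_gap: 93.6
```

Call:
{"op": "play_rows", "data": {
  "commands": [
    {"x": 0, "y": 0, "z": 0, "wx": 0, "wy": 0, "wz": 10.2, "grip": 1},
    {"x": 0, "y": 0, "z": 0, "wx": 0, "wy": 0, "wz": 10.2, "grip": 1},
    {"x": 0, "y": 0, "z": 0, "wx": 0, "wy": 0, "wz": 10.2, "grip": 1},
    {"x": 0, "y": 0, "z": 0, "wx": 0, "wy": 0, "wz": 10.2, "grip": 1},
    {"x": 0, "y": 0, "z": 0, "wx": 0, "wy": 0, "wz": 10.2, "grip": 1},
    {"x": 0, "y": 0, "z": 0, "wx": 0, "wy": 0, "wz": 10.2, "grip": 1},
    {"x": 0, "y": 0, "z": 0, "wx": 0, "wy": 0, "wz": 10.2, "grip": 1},
    {"x": 0, "y": 0, "z": 0, "wx": 0, "wy": 0, "wz": 10.2, "grip": 1},
    {"x": 0, "y": 0, "z": 0, "wx": 0, "wy": 0, "wz": 10.2, "grip": 1},
    {"x": 0, "y": 0, "z": 0, "wx": 0, "wy": 0, "wz": 0, "grip": 1}
  ]
}}

```text
clock: 36.83
eef_pos: [530.1, 79.0, 239.8]
eef_rot: [3.12, -0.001, 1.612]
wrist_force: [-0.3, 0.4, -0.7]
finger_gap: 94.3
```

Run:
```python
from go import *; 
fl=np.diag([-1,-1,1])
to([473,-392,240],pickR(92.3,0)@fl,grasp=False)
shot('scene','s14')
p=cv2.imread('pics/s14.png');cv2.imwrite('pics/s14z.png',cv2.resize(p[200:330,270:420],None,fx=4.5,fy=4.5))
```

```text
t 36.83 tcp [530.1  79.  239.8] F [-0.3  0.4 -0.7] gap 94.3 j [0.079 0.23  1.529 0.001 1.361 0.038]
 xt [-0.041  0.999  0.001] yt [0.999 0.041 0.022] zt [ 0.022  0.002 -1.   ]
 turn deg [ 1.26 -0.08  0.03] rows 1.0
 target tcp [ 473. -392.  240.]  shift in target axes mm [-468.3  -76.    -0.2]  in present axes [-468.3  -76.2   -2.6]
```

View pics/s14z.png

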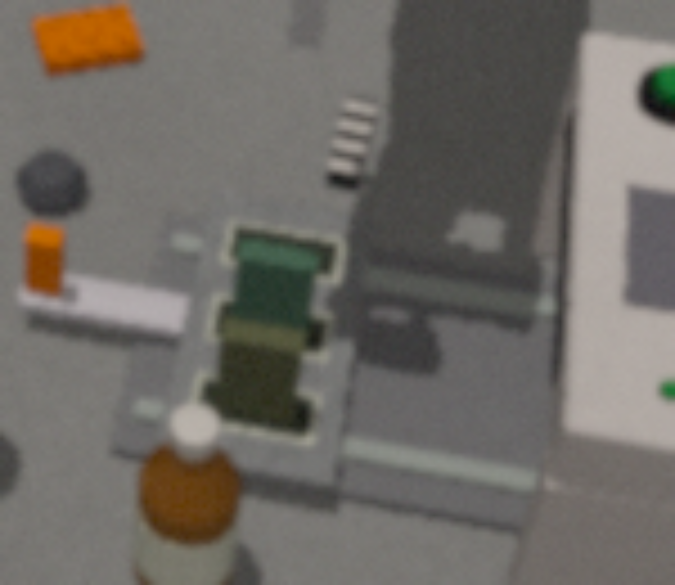

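Call:
{"op": "play_rows", "data": {
  "commands": [
    {"x": 0, "y": 0, "z": 0, "wx": 1.3, "wy": 0, "wz": 0, "grip": 1},
    {"x": -0.0468, "y": -0.0076, "z": 0, "wx": 0, "wy": 0, "wz": 0, "grip": 1},
    {"x": -0.0468, "y": -0.0076, "z": 0, "wx": 0, "wy": 0, "wz": 0, "grip": 1},
    {"x": -0.0468, "y": -0.0076, "z": 0, "wx": 0, "wy": 0, "wz": 0, "grip": 1},
    {"x": -0.0468, "y": -0.0076, "z": 0, "wx": 0, "wy": 0, "wz": 0, "grip": 1},
    {"x": -0.0468, "y": -0.0076, "z": 0, "wx": 0, "wy": 0, "wz": 0, "grip": 1},
    {"x": -0.0468, "y": -0.0076, "z": 0, "wx": 0, "wy": 0, "wz": 0, "grip": 1},
    {"x": -0.0468, "y": -0.0076, "z": 0, "wx": 0, "wy": 0, "wz": 0, "grip": 1},
    {"x": -0.0468, "y": -0.0076, "z": 0, "wx": 0, "wy": 0, "wz": 0, "grip": 1},
    {"x": -0.0468, "y": -0.0076, "z": 0, "wx": 0, "wy": 0, "wz": 0, "grip": 1},
    {"x": -0.0468, "y": -0.0076, "z": 0, "wx": 0, "wy": 0, "wz": 0, "grip": 1},
    {"x": 0, "y": 0, "z": 0, "wx": 0, "wy": 10, "wz": 0, "grip": 1},
    {"x": 0, "y": 0, "z": 0, "wx": 0, "wy": 10, "wz": 0, "grip": 1},
    {"x": 0, "y": 0, "z": 0, "wx": 0, "wy": 10, "wz": 0, "grip": 1},
    {"x": 0, "y": 0, "z": 0, "wx": 0, "wy": 10, "wz": 0, "grip": 1},
    {"x": 0, "y": 0, "z": 0, "wx": 0, "wy": 10, "wz": 0, "grip": 1},
    {"x": 0, "y": 0, "z": 0, "wx": 0, "wy": 10, "wz": 0, "grip": 1},
    {"x": 0, "y": 0, "z": 0, "wx": 0, "wy": 0, "wz": 0, "grip": 1}
  ]
}}

```text
clock: 39.12
eef_pos: [472.3, -392.4, 234.9]
eef_rot: [-3.135, -1.054, 1.604]
wrist_force: [0.2, 0.3, 0.4]
finger_gap: 93.6
```

Run:
```python
from go import *; 
fl=np.diag([-1,-1,1])
to([473,-392.5,33],pickR(92.3,60)@fl,grasp=True)
```

```text
t 39.12 tcp [ 472.3 -392.4  234.9] F [0.2 0.3 0.4] gap 93.6 j [-0.962  0.972  0.713  0.683  2.308 -0.761]
 xt [-0.016  0.494  0.869] yt [ 0.999  0.039 -0.003] zt [-0.036  0.869 -0.494]
 turn deg [-0.06 -0.37 -0.19] rows 1.0
 target tcp [ 472.3 -376.1   23.5]  shift in target axes mm [-174.9    0.7  119.8]  in present axes [-175.7    1.4  118.7]
```

Call:
{"op": "play_rows", "data": {
  "commands": [
    {"x": -0.025, "y": 0.0007, "z": 0.017, "wx": 0, "wy": -0.3, "wz": 0, "grip": 1},
    {"x": -0.025, "y": 0, "z": 0.017, "wx": 0, "wy": 0, "wz": 0, "grip": 1},
    {"x": -0.025, "y": 0, "z": 0.017, "wx": 0, "wy": 0, "wz": 0, "grip": 1},
    {"x": -0.025, "y": 0, "z": 0.017, "wx": 0, "wy": 0, "wz": 0, "grip": 1},
    {"x": -0.025, "y": 0, "z": 0.017, "wx": 0, "wy": 0, "wz": 0, "grip": 1},
    {"x": -0.025, "y": 0, "z": 0.017, "wx": 0, "wy": 0, "wz": 0, "grip": 1},
    {"x": 0, "y": 0, "z": 0, "wx": 0, "wy": 0, "wz": 0, "grip": 1}
  ]
}}

```text
clock: 40.0
eef_pos: [472.7, -378.1, 56.3]
eef_rot: [-3.137, -1.044, 1.608]
wrist_force: [-0.1, -0.3, -0.2]
finger_gap: 94.0
```

Run:
```python
from go import *; 
fl=np.diag([-1,-1,1])
to([473,-392.5,33],pickR(92.3,60)@fl,grasp=True)
shot('scene','s15')
p=cv2.imread('pics/s15.png');cv2.imwrite('pics/s15z.png',cv2.resize(p[130:270,100:280],None,fx=4,fy=4))
```

```text
t 40.0 tcp [ 472.7 -378.1   56.3] F [-0.1 -0.3 -0.2] gap 94.0 j [-0.95   1.123  0.849  0.565  2.06  -0.961]
 xt [-0.019  0.502  0.864] yt [ 0.999  0.041 -0.002] zt [-0.037  0.864 -0.503]
 turn deg [-0.11  0.18 -0.1 ] rows 1.0
 target tcp [ 472.3 -376.1   23.5]  shift in target axes mm [-27.4  -0.3  18.2]  in present axes [-27.3  -0.2  18.3]
```

View pics/s15z.png

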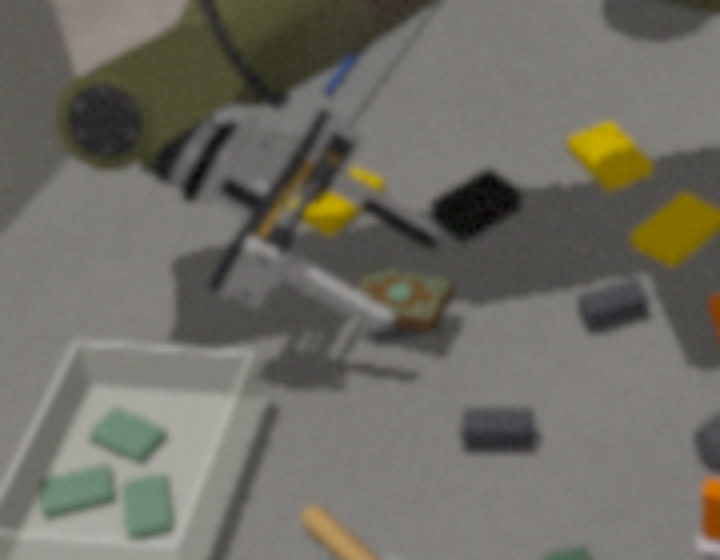

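Call:
{"op": "play_rows", "data": {
  "commands": [
    {"x": -0.0138, "y": 0, "z": 0.0092, "wx": 0, "wy": 0, "wz": 0, "grip": 1},
    {"x": -0.0138, "y": 0, "z": 0.0092, "wx": 0, "wy": 0, "wz": 0, "grip": 1},
    {"x": 0, "y": 0, "z": 0, "wx": 0, "wy": 0, "wz": 0, "grip": 0.65},
    {"x": 0, "y": 0, "z": 0, "wx": 0, "wy": 0, "wz": 0, "grip": 0.65},
    {"x": 0, "y": 0, "z": 0, "wx": 0, "wy": 0, "wz": 0, "grip": 0.65},
    {"x": 0, "y": 0, "z": 0, "wx": 0, "wy": 0, "wz": 0, "grip": 0.6},
    {"x": 0, "y": 0, "z": 0, "wx": 0, "wy": 0, "wz": 0, "grip": 0.55},
    {"x": 0, "y": 0, "z": 0, "wx": 0, "wy": 0, "wz": 0, "grip": 0.5},
    {"x": 0, "y": 0, "z": 0, "wx": 0, "wy": 0, "wz": 0, "grip": 0.45},
    {"x": 0, "y": 0, "z": 0, "wx": 0, "wy": 0, "wz": 0, "grip": 0.4}
  ]
}}

```text
clock: 41.3
eef_pos: [472.9, -376.9, 24.8]
eef_rot: [-3.14, -1.043, 1.609]
wrist_force: [0.1, -0.3, 1.5]
finger_gap: 50.0
```

Run:
```python
from go import *
log()
```

```text
t 41.3 tcp [ 472.9 -376.9   24.8] F [ 0.1 -0.3  1.5] gap 50.0 j [-0.949  1.165  0.846  0.556  2.025 -0.984]
 xt [-0.019  0.503  0.864] yt [ 0.999  0.04  -0.001] zt [-0.035  0.863 -0.503]
```

Call:
{"op": "play_rows", "data": {
  "commands": [
    {"x": 0.0173, "y": 0, "z": -0.01, "wx": 0, "wy": 0, "wz": 0, "grip": 0.4},
    {"x": 0.0346, "y": 0, "z": -0.02, "wx": 0, "wy": 0, "wz": 0, "grip": 0.4},
    {"x": 0.0346, "y": 0, "z": -0.02, "wx": 0, "wy": 0, "wz": 0, "grip": 0.4},
    {"x": 0.0346, "y": 0, "z": -0.02, "wx": 0, "wy": 0, "wz": 0, "grip": 0.4},
    {"x": 0.0346, "y": 0, "z": -0.02, "wx": 0, "wy": 0, "wz": 0, "grip": 0.4},
    {"x": 0.0346, "y": 0, "z": -0.02, "wx": 0, "wy": 0, "wz": 0, "grip": 0.4},
    {"x": 0, "y": 0, "z": 0, "wx": 0, "wy": -10, "wz": 0, "grip": 0.4},
    {"x": 0, "y": 0, "z": 0, "wx": 0, "wy": -10, "wz": 0, "grip": 0.4},
    {"x": 0, "y": 0, "z": 0, "wx": 0, "wy": -10, "wz": 0, "grip": 0.4},
    {"x": 0, "y": 0, "z": 0, "wx": 0, "wy": -10, "wz": 0, "grip": 0.4},
    {"x": 0, "y": 0, "z": 0, "wx": 0, "wy": -10, "wz": 0, "grip": 0.4},
    {"x": 0, "y": 0, "z": 0, "wx": 0, "wy": -10, "wz": 0, "grip": 0.4}
  ]
}}

```text
clock: 42.8
eef_pos: [472.9, -375.9, 246.3]
eef_rot: [3.141, 0.01, 1.61]
wrist_force: [0.9, 0.0, -2.4]
finger_gap: 50.0
```

Call:
{"op": "play_rows", "data": {
  "commands": [
    {"x": 0, "y": 0, "z": 0, "wx": 0, "wy": 0, "wz": -10.2, "grip": 0.4},
    {"x": 0, "y": 0, "z": 0, "wx": 0, "wy": 0, "wz": -10.2, "grip": 0.4},
    {"x": 0, "y": 0, "z": 0, "wx": 0, "wy": 0, "wz": -10.2, "grip": 0.4},
    {"x": 0, "y": 0, "z": 0, "wx": 0, "wy": 0, "wz": -10.2, "grip": 0.4},
    {"x": 0, "y": 0, "z": 0, "wx": 0, "wy": 0, "wz": -10.2, "grip": 0.4},
    {"x": 0, "y": 0, "z": 0, "wx": 0, "wy": 0, "wz": -10.2, "grip": 0.4},
    {"x": 0, "y": 0, "z": 0, "wx": 0, "wy": 0, "wz": -10.2, "grip": 0.4},
    {"x": 0, "y": 0, "z": 0, "wx": 0, "wy": 0, "wz": -10.2, "grip": 0.4},
    {"x": 0, "y": 0, "z": 0, "wx": 0, "wy": 0, "wz": -10.2, "grip": 0.4},
    {"x": 0, "y": 0, "z": 0, "wx": 0, "wy": 0, "wz": 0, "grip": 0.4}
  ]
}}

```text
clock: 44.05
eef_pos: [472.9, -375.8, 245.3]
eef_rot: [-3.138, -0.001, -3.072]
wrist_force: [-0.4, -0.5, -2.5]
finger_gap: 49.7
```

Run:
```python
from go import *; 
fl=np.diag([-1,-1,1])
to([530,75,250],placeR(4,0)@fl)
```

```text
t 44.05 tcp [ 472.9 -375.8  245.3] F [-0.4 -0.5 -2.5] gap 49.7 j [-0.731  0.396  1.301 -0.003  1.443 -2.371]
 xt [-0.998 -0.069  0.001] yt [-0.069  0.998 -0.004] zt [-0.    -0.004 -1.   ]
 turn deg [-0.23 -0.04 -0.02] rows 1.0
 target tcp [530.  75. 250.]  shift in target axes mm [-88.4 445.7  -4.7]  in present axes [-88.3 445.7  -6.5]
```

Call:
{"op": "play_rows", "data": {
  "commands": [
    {"x": -0.0088, "y": 0.0446, "z": 0, "wx": -0.2, "wy": 0, "wz": 0, "grip": 0.4},
    {"x": -0.0088, "y": 0.0446, "z": 0, "wx": 0, "wy": 0, "wz": 0, "grip": 0.4},
    {"x": -0.0088, "y": 0.0446, "z": 0, "wx": 0, "wy": 0, "wz": 0, "grip": 0.4},
    {"x": -0.0088, "y": 0.0446, "z": 0, "wx": 0, "wy": 0, "wz": 0, "grip": 0.4},
    {"x": -0.0088, "y": 0.0446, "z": 0, "wx": 0, "wy": 0, "wz": 0, "grip": 0.4},
    {"x": -0.0088, "y": 0.0446, "z": 0, "wx": 0, "wy": 0, "wz": 0, "grip": 0.4},
    {"x": -0.0088, "y": 0.0446, "z": 0, "wx": 0, "wy": 0, "wz": 0, "grip": 0.4},
    {"x": -0.0088, "y": 0.0446, "z": 0, "wx": 0, "wy": 0, "wz": 0, "grip": 0.4},
    {"x": -0.0088, "y": 0.0446, "z": 0, "wx": 0, "wy": 0, "wz": 0, "grip": 0.4},
    {"x": -0.0088, "y": 0.0446, "z": 0, "wx": 0, "wy": 0, "wz": 0, "grip": 0.4},
    {"x": 0, "y": 0, "z": 0, "wx": 0, "wy": -10, "wz": 0, "grip": 0.4},
    {"x": 0, "y": 0, "z": 0, "wx": 0, "wy": -10, "wz": 0, "grip": 0.4},
    {"x": 0, "y": 0, "z": 0, "wx": 0, "wy": -10.2, "wz": 0, "grip": 0.4},
    {"x": 0, "y": 0, "z": 0, "wx": 0, "wy": 0, "wz": 0, "grip": 0.4}
  ]
}}

```text
clock: 45.8
eef_pos: [527.2, 75.0, 243.7]
eef_rot: [3.139, 0.525, -3.075]
wrist_force: [1.2, -0.5, -2.6]
finger_gap: 49.8
```

Run:
```python
from go import *; 
fl=np.diag([-1,-1,1])
a=np.radians(4)
print(624-65*np.cos(a),85.8-65*np.sin(a))
to([559.0,81.3,74],placeR(4,30.2)@fl,grasp=True)
```

```text
559.1583367331115 81.26582920663185
t 45.8 tcp [527.2  75.  243.7] F [ 1.2 -0.5 -2.6] gap 49.8 j [ 0.073 -0.051  1.911 -0.002  0.756 -1.564]
 xt [-0.863 -0.057 -0.501] yt [-0.067  0.998  0.002] zt [ 0.5    0.036 -0.865]
 turn deg [ 0.03 -0.11 -0.18] rows 1.0
 target tcp [568.5  82.   57.6]  shift in target axes mm [ 57.6   4.  181.8]  in present axes [ 57.3   3.8 182. ]
```

Call:
{"op": "play_rows", "data": {
  "commands": [
    {"x": 0.0096, "y": 0.0038, "z": 0.0303, "wx": 0, "wy": 0, "wz": -0.2, "grip": 0.4},
    {"x": 0.0096, "y": 0, "z": 0.0303, "wx": 0, "wy": 0, "wz": 0, "grip": 0.4},
    {"x": 0.0096, "y": 0, "z": 0.0303, "wx": 0, "wy": 0, "wz": 0, "grip": 0.4},
    {"x": 0.0096, "y": 0, "z": 0.0303, "wx": 0, "wy": 0, "wz": 0, "grip": 0.4},
    {"x": 0.0096, "y": 0, "z": 0.0303, "wx": 0, "wy": 0, "wz": 0, "grip": 0.4},
    {"x": 0.0096, "y": 0, "z": 0.0303, "wx": 0, "wy": 0, "wz": 0, "grip": 0.4},
    {"x": 0, "y": 0, "z": 0, "wx": 0, "wy": 0, "wz": 0, "grip": 0.4}
  ]
}}

```text
clock: 46.68
eef_pos: [570.0, 81.4, 56.1]
eef_rot: [-3.141, 0.52, -3.07]
wrist_force: [1.2, 0.2, -1.4]
finger_gap: 49.6
```

Run:
```python
from go import *; 
fl=np.diag([-1,-1,1])
to([559.0,81.3,69],placeR(4,30.2)@fl,grasp=True)
shot('scene','s16')
p=cv2.imread('pics/s16.png');cv2.imwrite('pics/s16z.png',cv2.resize(p[200:330,270:420],None,fx=4.5,fy=4.5))
```

```text
t 46.67 tcp [570.   81.4  56.1] F [ 1.2  0.2 -1.4] gap 49.6 j [ 0.081  0.329  1.981 -0.017  0.312 -1.547]
 xt [-0.866 -0.063 -0.497] yt [-0.072  0.997 -0.001] zt [ 0.496  0.035 -0.868]
 turn deg [ 0.01 -0.42  0.11] rows 1.0
 target tcp [568.5  82.   52.6]  shift in target axes mm [3.  0.7 2.3]  in present axes [3.  0.7 2.3]
```

View pics/s16z.png

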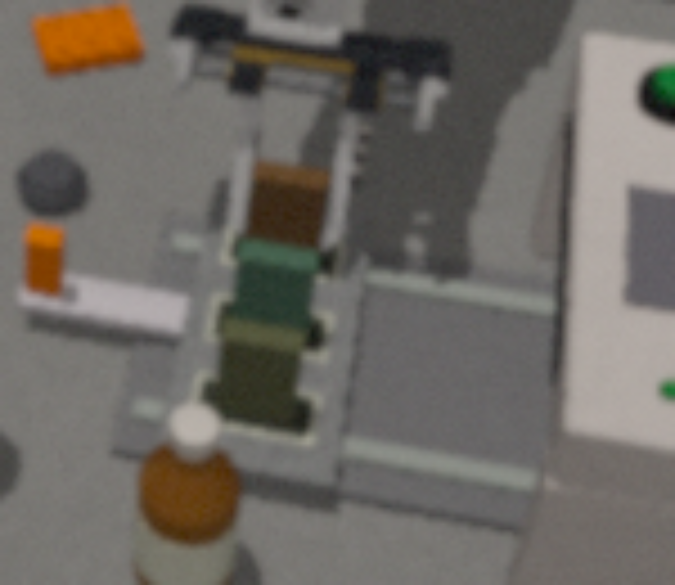

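Call:
{"op": "play_rows", "data": {
  "commands": [
    {"x": 0.0013, "y": 0.0005, "z": -0.0002, "wx": 0, "wy": -0.2, "wz": 0.1, "grip": 0.4},
    {"x": 0.0005, "y": 0, "z": 0.0009, "wx": 0, "wy": 0, "wz": 0, "grip": 0.4},
    {"x": 0, "y": 0, "z": 0, "wx": 0, "wy": 0, "wz": 0, "grip": 0.4}
  ]
}}

```text
clock: 47.1
eef_pos: [569.2, 82.0, 57.1]
eef_rot: [-3.141, 0.53, -3.069]
wrist_force: [0.5, -0.2, -2.9]
finger_gap: 49.4
```

Call:
{"op": "play_rows", "data": {
  "commands": [
    {"x": 0.0005, "y": 0, "z": 0.0009, "wx": 0, "wy": 0, "wz": 0, "grip": 0.4},
    {"x": 0.0005, "y": 0, "z": 0.0009, "wx": 0, "wy": 0, "wz": 0, "grip": 0.4},
    {"x": 0, "y": 0, "z": 0, "wx": 0, "wy": 0, "wz": 0, "grip": 0.4}
  ]
}}

```text
clock: 47.48
eef_pos: [569.0, 81.9, 54.2]
eef_rot: [-3.14, 0.529, -3.069]
wrist_force: [0.9, -0.3, -3.1]
finger_gap: 49.8
```

Run:
```python
from go import *; 
fl=np.diag([-1,-1,1])
to([559.0,81.3,69],placeR(4,30.2)@fl,grasp=True)
```

```text
t 47.48 tcp [569.   81.9  54.2] F [ 0.9 -0.3 -3.1] gap 49.8 j [ 0.082  0.33   1.99  -0.02   0.293 -1.544]
 xt [-0.861 -0.063 -0.505] yt [-0.072  0.997 -0.001] zt [ 0.503  0.036 -0.863]
 turn deg [0.02 0.11 0.16] rows 1.0
 target tcp [568.5  82.   52.6]  shift in target axes mm [1.2 0.1 1.2]  in present axes [1.2 0.1 1.2]
```

Call:
{"op": "play_rows", "data": {
  "commands": [
    {"x": 0.0005, "y": 0, "z": 0.0009, "wx": 0, "wy": 0.1, "wz": 0.1, "grip": 0.4},
    {"x": 0, "y": 0, "z": 0, "wx": 0, "wy": 0, "wz": 0, "grip": 0.4}
  ]
}}

```text
clock: 47.72
eef_pos: [569.1, 82.0, 53.2]
eef_rot: [-3.141, 0.527, -3.071]
wrist_force: [0.6, 0.6, -2.5]
finger_gap: 49.8
```

Call:
{"op": "play_rows", "data": {
  "commands": [
    {"x": 0.0005, "y": 0, "z": 0.0009, "wx": 0, "wy": 0, "wz": 0, "grip": 0.4},
    {"x": 0, "y": 0, "z": 0, "wx": 0, "wy": 0, "wz": 0, "grip": 0.4}
  ]
}}

```text
clock: 47.98
eef_pos: [569.1, 81.9, 52.2]
eef_rot: [-3.141, 0.527, -3.071]
wrist_force: [-0.3, -0.3, -3.0]
finger_gap: 49.8
```

Call:
{"op": "play_rows", "data": {
  "commands": [
    {"x": 0.0005, "y": 0, "z": 0.0009, "wx": 0, "wy": 0, "wz": 0, "grip": 0.4},
    {"x": 0, "y": 0, "z": 0, "wx": 0, "wy": 0, "wz": 0, "grip": 0.4}
  ]
}}

```text
clock: 48.22
eef_pos: [569.2, 82.0, 51.2]
eef_rot: [-3.141, 0.528, -3.07]
wrist_force: [-1.0, 0.7, -2.2]
finger_gap: 49.7
```

Call:
{"op": "play_rows", "data": {
  "commands": [
    {"x": 0.0003, "y": 0, "z": 0.0006, "wx": 0, "wy": 0, "wz": 0, "grip": 0.4},
    {"x": 0, "y": 0, "z": 0, "wx": 0, "wy": 0, "wz": 0, "grip": 0.4}
  ]
}}

```text
clock: 48.48
eef_pos: [569.6, 82.0, 51.2]
eef_rot: [-3.141, 0.529, -3.07]
wrist_force: [-2.5, 0.3, 3.9]
finger_gap: 49.9
```

Contact, so I'll release.

Call:
{"op": "play_rows", "data": {
  "commands": [
    {"x": 0, "y": 0, "z": 0, "wx": 0, "wy": 0, "wz": 0, "grip": 0.56},
    {"x": 0, "y": 0, "z": 0, "wx": 0, "wy": 0, "wz": 0, "grip": 0.62},
    {"x": 0, "y": 0, "z": 0, "wx": 0, "wy": 0, "wz": 0, "grip": 0.7},
    {"x": 0, "y": 0, "z": 0, "wx": 0, "wy": 0, "wz": 0, "grip": 0.8},
    {"x": 0, "y": 0, "z": 0, "wx": 0, "wy": 0, "wz": 0, "grip": 0.85},
    {"x": 0, "y": 0, "z": -0.01, "wx": 0, "wy": 0, "wz": 0, "grip": 0.85},
    {"x": 0, "y": 0, "z": -0.02, "wx": 0, "wy": 0, "wz": 0, "grip": 0.85},
    {"x": 0, "y": 0, "z": -0.03, "wx": 0, "wy": 0, "wz": 0, "grip": 0.85},
    {"x": 0, "y": 0, "z": -0.04, "wx": 0, "wy": 0, "wz": 0, "grip": 0.85},
    {"x": 0, "y": 0, "z": -0.05, "wx": 0, "wy": 0, "wz": 0, "grip": 1},
    {"x": 0, "y": 0, "z": -0.04, "wx": 0, "wy": 10, "wz": 0, "grip": 1},
    {"x": 0, "y": 0, "z": -0.03, "wx": 0, "wy": 10, "wz": 0, "grip": 1},
    {"x": 0, "y": 0, "z": 0, "wx": 0, "wy": 10, "wz": 0, "grip": 1}
  ]
}}

```text
clock: 50.1
eef_pos: [465.8, 74.7, 241.9]
eef_rot: [-3.141, 0.025, -3.071]
wrist_force: [-0.6, -0.7, -0.4]
finger_gap: 94.2
```

Call:
{"op": "play_rows", "data": {
  "commands": [
    {"x": 0, "y": 0, "z": 0, "wx": 0, "wy": 0, "wz": 10, "grip": 1},
    {"x": 0, "y": 0, "z": 0, "wx": 0, "wy": 0, "wz": 10, "grip": 1},
    {"x": 0, "y": 0, "z": 0, "wx": 0, "wy": 0, "wz": 10, "grip": 1},
    {"x": 0, "y": 0, "z": 0, "wx": 0, "wy": 0, "wz": 10, "grip": 1},
    {"x": 0, "y": 0, "z": 0, "wx": 0, "wy": 0, "wz": 10, "grip": 1},
    {"x": 0, "y": 0, "z": 0, "wx": 0, "wy": 0, "wz": 10, "grip": 1},
    {"x": 0, "y": 0, "z": 0, "wx": 0, "wy": 0, "wz": 10, "grip": 1},
    {"x": 0, "y": 0, "z": 0, "wx": 0, "wy": 0, "wz": 10, "grip": 1},
    {"x": 0, "y": 0, "z": 0, "wx": 0, "wy": 0, "wz": 10, "grip": 1},
    {"x": 0, "y": 0, "z": 0, "wx": 0, "wy": 0, "wz": 0, "grip": 1}
  ]
}}

```text
clock: 51.35
eef_pos: [465.5, 74.6, 238.5]
eef_rot: [3.116, 0.0, 1.643]
wrist_force: [0.5, 0.4, 0.1]
finger_gap: 94.2
```

Run:
```python
from go import *; 
from meas import *
a=np.radians(4)
to([635.5,-64.5,44],frame([0,0,-1],[np.cos(a),np.sin(a),0]))
p,d=shot('scene','s17');pt,dt=shot('top','t17')
q=cv2.imread('pics/s17.png');cv2.imwrite('pics/s17z.png',cv2.resize(q[200:330,270:420],None,fx=4.5,fy=4.5))
q=cv2.imread('pics/t17.png');cv2.imwrite('pics/t17z.png',cv2.resize(q[110:230,150:290],None,fx=4.5,fy=4.5))
# orange handle top & plaques tops z 98..114
for n,D in(('scene',d),('top',dt)):
    c=cloud(n,D);Z=c[...,2]
    m=(Z>98)&(Z<116)&(abs(c[...,0]-625)<95)&(abs(c[...,1]-86)<45)
    k,l,st,ce=cv2.connectedComponentsWithStats(m.astype(np.uint8))
    for i in range(1,k):
        if st[i,4]>25: print(n,st[i,4],rect(c[l==i][:,:2]),c[l==i].mean(0).round(1))
```

```text
t 51.35 tcp [465.5  74.6 238.5] F [0.5 0.4 0.1] gap 94.2 j [ 0.082  0.082  1.703 -0.001  1.332  0.01 ]
 xt [-0.072  0.997 -0.   ] yt [0.997 0.072 0.025] zt [ 0.025  0.001 -1.   ]
 turn deg [1.44 0.02 0.12] rows 1.0
 target tcp [635.5 -64.5  44. ]  shift in target axes mm [-150.6  159.9  194.5]  in present axes [-150.9  154.6  198.5]
scene 100 (array([563.2,  79.3]), array([23.7, 49.5]), np.float32(-85.1)) [564.9  79.9 105. ]
scene 111 (array([629.1,  84.4]), array([21.4, 49.7]), np.float32(-85.9)) [629.9  84.7 105.1]
scene 118 (array([691.6,  88.8]), array([19.5, 49.6]), np.float32(-85.7)) [692.9  88.6 105.3]
top 133 (array([686.5,  90.8]), array([20.1, 49.4]), np.float32(-86.2)) [686.4  91.  104.5]
top 115 (array([621.8,  85.7]), array([16.7, 49.2]), np.float32(-86.9)) [621.5  86.  104.7]
top 40 (array([558. ,  66.3]), array([16. , 18.4]), np.float32(-78.7)) [558.3  64.9 104.5]
```

View pics/s17z.png

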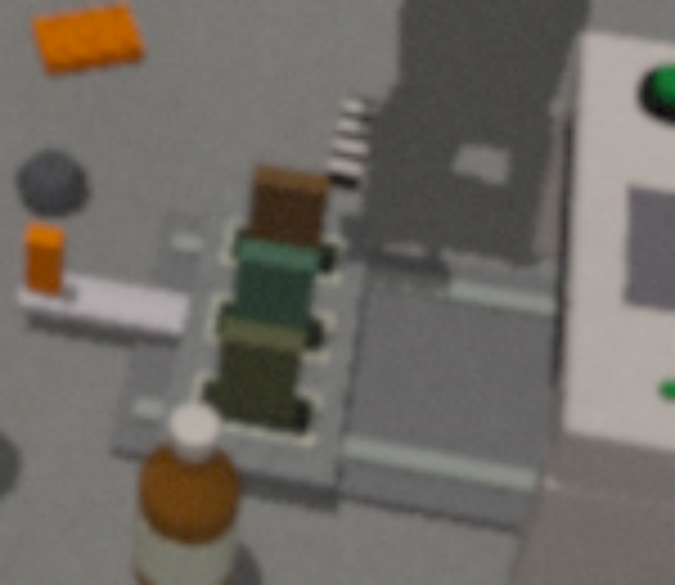

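View pics/t17z.png

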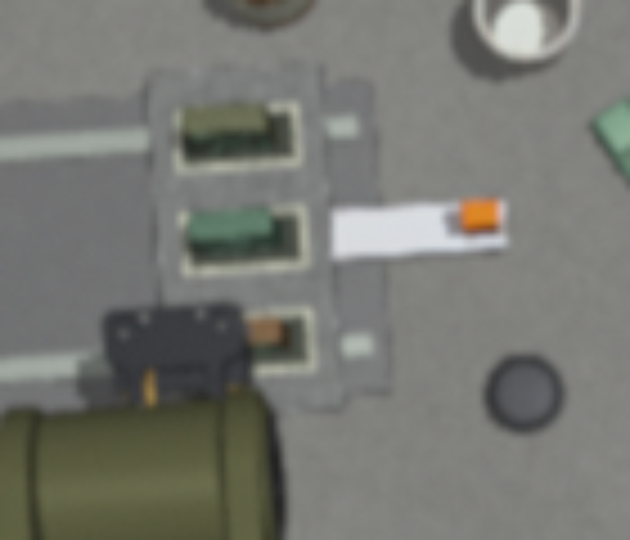

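Call:
{"op": "play_rows", "data": {
  "commands": [
    {"x": 0, "y": 0, "z": 0, "wx": 1.4, "wy": 0, "wz": 0.1, "grip": 1},
    {"x": -0.0502, "y": 0.0533, "z": 0, "wx": 0, "wy": 0, "wz": 0, "grip": 1},
    {"x": -0.0502, "y": 0.0533, "z": 0, "wx": 0, "wy": 0, "wz": 0, "grip": 1},
    {"x": -0.0502, "y": 0.0533, "z": 0, "wx": 0, "wy": 0, "wz": 0, "grip": 1},
    {"x": 0, "y": 0, "z": 0.04, "wx": 0, "wy": 0, "wz": 0, "grip": 0.8},
    {"x": 0, "y": 0, "z": 0.04, "wx": 0, "wy": 0, "wz": 0, "grip": 0.7},
    {"x": 0, "y": 0, "z": 0.02, "wx": 0, "wy": 0, "wz": 0, "grip": 0.7},
    {"x": 0, "y": 0, "z": 0, "wx": 0, "wy": 0, "wz": 0, "grip": 0.7}
  ]
}}

```text
clock: 52.45
eef_pos: [610.2, -44.2, 136.6]
eef_rot: [-3.138, -0.0, 1.641]
wrist_force: [-0.2, -0.0, 0.3]
finger_gap: 66.1
```

Run:
```python
from go import *; 
a=np.radians(4)
to([635.5,-64.5,44],frame([0,0,-1],[np.cos(a),np.sin(a),0]))
```

```text
t 52.45 tcp [610.2 -44.2 136.6] F [-0.2 -0.   0.3] gap 66.1 j [-0.132  0.499  1.409 -0.     1.237 -0.202]
 xt [-0.07   0.998  0.   ] yt [ 0.998  0.07  -0.003] zt [-0.003  0.    -1.   ]
 turn deg [-0.2  -0.02  0.03] rows 1.0
 target tcp [635.5 -64.5  44. ]  shift in target axes mm [-22.   23.8  92.6]  in present axes [-22.1  24.1  92.5]
```

Call:
{"op": "play_rows", "data": {
  "commands": [
    {"x": -0.022, "y": 0.024, "z": 0, "wx": -0.2, "wy": 0, "wz": 0, "grip": 0.7},
    {"x": 0, "y": 0, "z": 0.04, "wx": 0, "wy": 0, "wz": 0, "grip": 0.6},
    {"x": 0, "y": 0, "z": 0.03, "wx": 0, "wy": 0, "wz": 0, "grip": 0.5},
    {"x": 0, "y": 0, "z": 0.022, "wx": 0, "wy": 0, "wz": 0, "grip": 0.4},
    {"x": 0, "y": 0, "z": 0, "wx": 0, "wy": 0, "wz": 0, "grip": 0.3},
    {"x": 0, "y": 0, "z": 0, "wx": 0, "wy": 0, "wz": 0, "grip": 0.27},
    {"x": 0, "y": 0, "z": 0, "wx": 0, "wy": 0, "wz": 0, "grip": 0.25},
    {"x": 0, "y": 0, "z": 0, "wx": 0, "wy": 0, "wz": 0, "grip": 0.22}
  ],
  "squeeze": 8
}}

```text
clock: 53.45
eef_pos: [637.0, -64.6, 46.9]
eef_rot: [3.137, 0.001, 1.64]
wrist_force: [-0.2, 0.3, -0.2]
finger_gap: 20.9
```

Run:
```python
from go import *; 
a=np.radians(4)
to([635.5,-64.5,44],frame([0,0,-1],[np.cos(a),np.sin(a),0]))
shot('scene','s18')
q=cv2.imread('pics/s18.png');cv2.imwrite('pics/s18z.png',cv2.resize(q[190:320,270:420],None,fx=4.5,fy=4.5))
```

```text
t 53.45 tcp [637.  -64.6  46.9] F [-0.2  0.3 -0.2] gap 20.9 j [-0.158  0.654  1.389  0.001  1.093 -0.228]
 xt [-0.069  0.998 -0.001] yt [0.998 0.069 0.005] zt [ 0.005 -0.    -1.   ]
 turn deg [ 0.27  0.03 -0.04] rows 1.0
 target tcp [635.5 -64.5  44. ]  shift in target axes mm [ 0.2 -1.5  2.9]  in present axes [ 0.2 -1.5  2.9]
```

View pics/s18z.png

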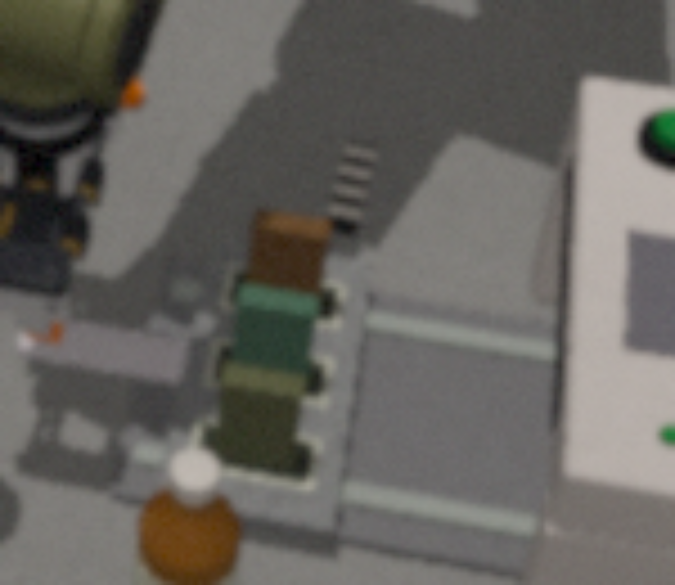

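Call:
{"op": "play_rows", "data": {
  "commands": [
    {"x": 0, "y": -0.0005, "z": 0, "wx": 0.2, "wy": 0, "wz": 0, "grip": 0.2},
    {"x": 0, "y": 0, "z": 0, "wx": 0, "wy": 0, "wz": 0, "grip": 0.15},
    {"x": 0, "y": 0, "z": 0, "wx": 0, "wy": 0, "wz": 0, "grip": 0.1},
    {"x": 0, "y": 0, "z": 0, "wx": 0, "wy": 0, "wz": 0, "grip": 0.05},
    {"x": 0, "y": 0, "z": 0, "wx": 0, "wy": 0, "wz": 0, "grip": 0.05}
  ],
  "squeeze": 12
}}

```text
clock: 54.12
eef_pos: [635.2, -64.7, 46.2]
eef_rot: [-3.139, 0.0, 1.64]
wrist_force: [-10.5, -0.3, 5.8]
finger_gap: 16.0
```

Call:
{"op": "play_rows", "data": {
  "commands": [
    {"x": 0.001, "y": 0, "z": 0, "wx": 0, "wy": 0, "wz": 0, "grip": 0.05},
    {"x": 0.002, "y": 0, "z": 0, "wx": 0, "wy": 0, "wz": 0, "grip": 0.05},
    {"x": 0.003, "y": 0, "z": 0, "wx": 0, "wy": 0, "wz": 0, "grip": 0.05},
    {"x": 0.004, "y": 0, "z": 0, "wx": 0, "wy": 0, "wz": 0, "grip": 0.05},
    {"x": 0.005, "y": 0, "z": 0, "wx": 0, "wy": 0, "wz": 0, "grip": 0.05},
    {"x": 0.005, "y": 0, "z": 0, "wx": 0, "wy": 0, "wz": 0, "grip": 0.05},
    {"x": 0.005, "y": 0, "z": 0, "wx": 0, "wy": 0, "wz": 0, "grip": 0.05},
    {"x": 0.004, "y": 0, "z": 0, "wx": 0, "wy": 0, "wz": 0, "grip": 0.05},
    {"x": 0.003, "y": 0, "z": 0, "wx": 0, "wy": 0, "wz": 0, "grip": 0.05},
    {"x": 0.002, "y": 0, "z": 0, "wx": 0, "wy": 0, "wz": 0, "grip": 0.05},
    {"x": 0.001, "y": 0, "z": 0, "wx": 0, "wy": 0, "wz": 0, "grip": 0.05}
  ]
}}

```text
clock: 55.5
eef_pos: [632.8, -30.0, 46.2]
eef_rot: [-3.139, 0.001, 1.64]
wrist_force: [-9.9, -3.2, 6.1]
finger_gap: 15.8
```

Run:
```python
from go import *; 
log()
shot('scene','s19')
q=cv2.imread('pics/s19.png');cv2.imwrite('pics/s19z.png',cv2.resize(q[190:320,270:420],None,fx=4.5,fy=4.5))
```

```text
t 55.5 tcp [632.8 -30.   46.2] F [-9.9 -3.2  6.1] gap 15.8 j [-0.105  0.646  1.406 -0.001  1.092 -0.173]
 xt [-0.069  0.998 -0.001] yt [ 0.998  0.069 -0.002] zt [-0.002 -0.001 -1.   ]
```

View pics/s19z.png

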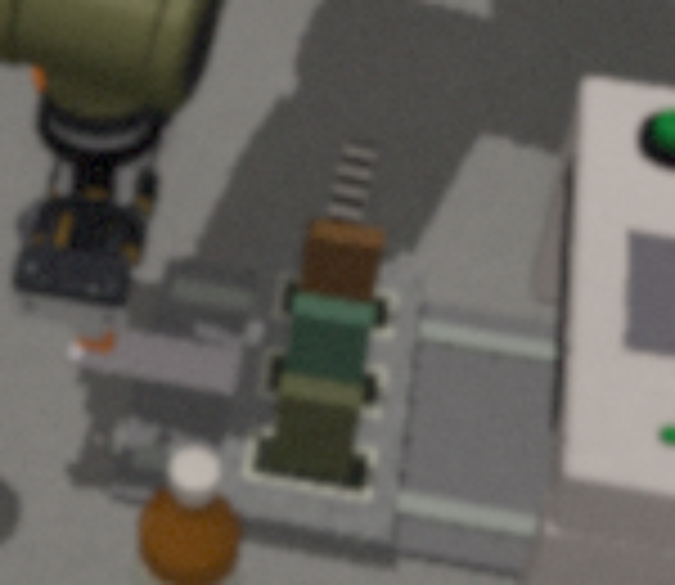

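Call:
{"op": "play_rows", "data": {
  "commands": [
    {"x": 0.002, "y": -0.0007, "z": 0, "wx": 0, "wy": 0, "wz": 0, "grip": 0.05},
    {"x": 0.004, "y": 0, "z": 0, "wx": 0, "wy": 0, "wz": 0, "grip": 0.05},
    {"x": 0.005, "y": 0, "z": 0, "wx": 0, "wy": 0, "wz": 0, "grip": 0.05},
    {"x": 0.006, "y": 0, "z": 0, "wx": 0, "wy": 0, "wz": 0, "grip": 0.05},
    {"x": 0.006, "y": 0, "z": 0, "wx": 0, "wy": 0, "wz": 0, "grip": 0.05},
    {"x": 0.006, "y": 0, "z": 0, "wx": 0, "wy": 0, "wz": 0, "grip": 0.05},
    {"x": 0.006, "y": 0, "z": 0, "wx": 0, "wy": 0, "wz": 0, "grip": 0.05},
    {"x": 0.006, "y": 0, "z": 0, "wx": 0, "wy": 0, "wz": 0, "grip": 0.05},
    {"x": 0.006, "y": 0, "z": 0, "wx": 0, "wy": 0, "wz": 0, "grip": 0.05},
    {"x": 0.006, "y": 0, "z": 0, "wx": 0, "wy": 0, "wz": 0, "grip": 0.05},
    {"x": 0.006, "y": 0, "z": 0, "wx": 0, "wy": 0, "wz": 0, "grip": 0.05},
    {"x": 0.006, "y": 0, "z": 0, "wx": 0, "wy": 0, "wz": 0, "grip": 0.05},
    {"x": 0.006, "y": 0, "z": 0, "wx": 0, "wy": 0, "wz": 0, "grip": 0.05},
    {"x": 0.006, "y": 0, "z": 0, "wx": 0, "wy": 0, "wz": 0, "grip": 0.05},
    {"x": 0.006, "y": 0, "z": 0, "wx": 0, "wy": 0, "wz": 0, "grip": 0.05},
    {"x": 0.005, "y": 0, "z": 0, "wx": 0, "wy": 0, "wz": 0, "grip": 0.05},
    {"x": 0.004, "y": 0, "z": 0, "wx": 0, "wy": 0, "wz": 0, "grip": 0.05},
    {"x": 0.003, "y": 0, "z": 0, "wx": 0, "wy": 0, "wz": 0, "grip": 0.05},
    {"x": 0.001, "y": 0, "z": 0, "wx": 0, "wy": 0, "wz": 0, "grip": 0.05}
  ]
}}

```text
clock: 57.92
eef_pos: [626.2, 66.3, 46.2]
eef_rot: [-3.141, 0.0, 1.64]
wrist_force: [-5.4, -1.6, 6.1]
finger_gap: 15.6
```

Run:
```python
from go import *; 
log()
shot('scene','s20')
q=cv2.imread('pics/s20.png');cv2.imwrite('pics/s20z.png',cv2.resize(q[190:320,290:440],None,fx=4.5,fy=4.5))
```

```text
t 57.92 tcp [626.2  66.3  46.2] F [-5.4 -1.6  6.1] gap 15.6 j [ 0.048  0.637  1.42  -0.     1.085 -0.022]
 xt [-0.069  0.998 -0.   ] yt [ 0.998  0.069 -0.   ] zt [-0. -0. -1.]
```

View pics/s20z.png

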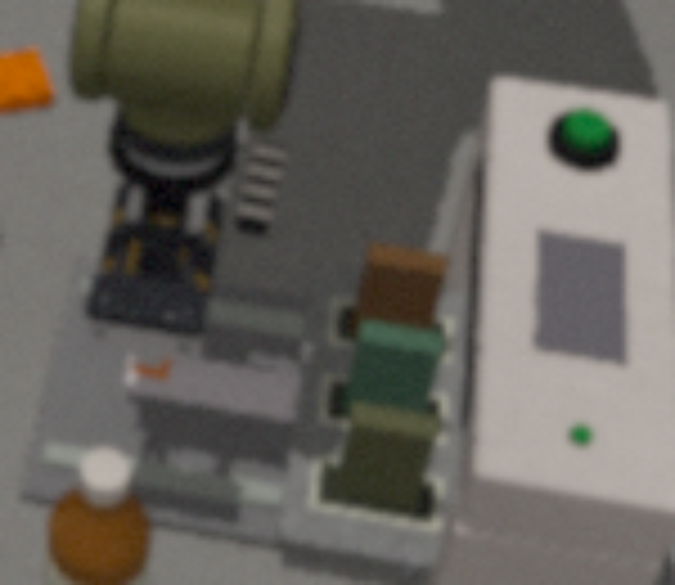

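Call:
{"op": "play_rows", "data": {
  "commands": [
    {"x": 0.002, "y": -0.0003, "z": 0, "wx": 0, "wy": 0, "wz": 0, "grip": 0.05},
    {"x": 0.004, "y": 0, "z": 0, "wx": 0, "wy": 0, "wz": 0, "grip": 0.05},
    {"x": 0.005, "y": 0, "z": 0, "wx": 0, "wy": 0, "wz": 0, "grip": 0.05},
    {"x": 0.006, "y": 0, "z": 0, "wx": 0, "wy": 0, "wz": 0, "grip": 0.05},
    {"x": 0.006, "y": 0, "z": 0, "wx": 0, "wy": 0, "wz": 0, "grip": 0.05},
    {"x": 0.006, "y": 0, "z": 0, "wx": 0, "wy": 0, "wz": 0, "grip": 0.05},
    {"x": 0.006, "y": 0, "z": 0, "wx": 0, "wy": 0, "wz": 0, "grip": 0.05},
    {"x": 0.006, "y": 0, "z": 0, "wx": 0, "wy": 0, "wz": 0, "grip": 0.05},
    {"x": 0.006, "y": 0, "z": 0, "wx": 0, "wy": 0, "wz": 0, "grip": 0.05},
    {"x": 0.006, "y": 0, "z": 0, "wx": 0, "wy": 0, "wz": 0, "grip": 0.05},
    {"x": 0.006, "y": 0, "z": 0, "wx": 0, "wy": 0, "wz": 0, "grip": 0.05},
    {"x": 0.006, "y": 0, "z": 0, "wx": 0, "wy": 0, "wz": 0, "grip": 0.05},
    {"x": 0.005, "y": 0, "z": 0, "wx": 0, "wy": 0, "wz": 0, "grip": 0.05},
    {"x": 0.004, "y": 0, "z": 0, "wx": 0, "wy": 0, "wz": 0, "grip": 0.05},
    {"x": 0.003, "y": 0, "z": 0, "wx": 0, "wy": 0, "wz": 0, "grip": 0.05},
    {"x": 0.001, "y": 0, "z": 0, "wx": 0, "wy": 0, "wz": 0, "grip": 0.05}
  ]
}}

```text
clock: 59.98
eef_pos: [620.9, 144.3, 46.2]
eef_rot: [3.141, 0.0, 1.64]
wrist_force: [-1.0, -1.6, 5.0]
finger_gap: 16.0
```

Call:
{"op": "play_rows", "data": {
  "commands": [
    {"x": 0.001, "y": 0, "z": 0, "wx": 0, "wy": 0, "wz": 0, "grip": 0.05},
    {"x": 0.001, "y": 0, "z": 0, "wx": 0, "wy": 0, "wz": 0, "grip": 0.05},
    {"x": 0.001, "y": 0, "z": 0, "wx": 0, "wy": 0, "wz": 0, "grip": 0.05},
    {"x": 0.001, "y": 0, "z": 0, "wx": 0, "wy": 0, "wz": 0, "grip": 0.05},
    {"x": 0.001, "y": 0, "z": 0, "wx": 0, "wy": 0, "wz": 0, "grip": 0.05},
    {"x": 0.001, "y": 0, "z": 0, "wx": 0, "wy": 0, "wz": 0, "grip": 0.05},
    {"x": 0.001, "y": 0, "z": 0, "wx": 0, "wy": 0, "wz": 0, "grip": 0.05}
  ]
}}

```text
clock: 60.85
eef_pos: [620.4, 151.1, 46.2]
eef_rot: [3.141, 0.0, 1.64]
wrist_force: [0.4, -2.5, 4.3]
finger_gap: 16.3
```

Call:
{"op": "play_rows", "data": {
  "commands": [
    {"x": 0.001, "y": 0, "z": 0, "wx": 0, "wy": 0, "wz": 0, "grip": 0.05},
    {"x": 0.001, "y": 0, "z": 0, "wx": 0, "wy": 0, "wz": 0, "grip": 0.05},
    {"x": 0.001, "y": 0, "z": 0, "wx": 0, "wy": 0, "wz": 0, "grip": 0.05},
    {"x": 0.0007, "y": 0, "z": 0, "wx": 0, "wy": 0, "wz": 0, "grip": 0.05}
  ]
}}

```text
clock: 61.35
eef_pos: [620.2, 154.7, 46.2]
eef_rot: [3.141, 0.0, 1.64]
wrist_force: [-0.5, -6.6, 5.1]
finger_gap: 15.9
```

Call:
{"op": "play_rows", "data": {
  "commands": [
    {"x": 0.0007, "y": 0, "z": 0, "wx": 0, "wy": 0, "wz": 0, "grip": 0.05},
    {"x": 0.0007, "y": 0, "z": 0, "wx": 0, "wy": 0, "wz": 0, "grip": 0.05}
  ]
}}

```text
clock: 61.6
eef_pos: [620.2, 154.9, 46.2]
eef_rot: [3.141, 0.002, 1.64]
wrist_force: [-0.9, -12.7, 6.0]
finger_gap: 15.6
```

Call:
{"op": "play_rows", "data": {
  "commands": [
    {"x": -0.0006, "y": 0, "z": 0, "wx": 0, "wy": 0, "wz": 0, "grip": 0.05},
    {"x": 0, "y": 0, "z": 0, "wx": 0, "wy": 0, "wz": 0, "grip": 0.3},
    {"x": 0, "y": 0, "z": 0, "wx": 0, "wy": 0, "wz": 0, "grip": 0.45},
    {"x": 0, "y": 0, "z": 0, "wx": 0, "wy": 0, "wz": 0, "grip": 0.5},
    {"x": 0, "y": 0, "z": -0.02, "wx": 0, "wy": 0, "wz": 0, "grip": 0.5},
    {"x": 0, "y": 0, "z": -0.04, "wx": 0, "wy": 0, "wz": 0, "grip": 0.5},
    {"x": 0, "y": 0, "z": -0.05, "wx": 0, "wy": 0, "wz": 0, "grip": 0.5},
    {"x": 0, "y": 0, "z": -0.05, "wx": 0, "wy": 0, "wz": 0, "grip": 0.4},
    {"x": 0, "y": 0, "z": -0.05, "wx": 0, "wy": 0, "wz": 0, "grip": 0.2},
    {"x": 0, "y": 0, "z": -0.04, "wx": 0, "wy": 0, "wz": 0, "grip": 0},
    {"x": 0, "y": 0, "z": 0, "wx": 0, "wy": 0, "wz": 0, "grip": 0}
  ]
}}

```text
clock: 62.98
eef_pos: [620.4, 155.6, 301.1]
eef_rot: [3.134, -0.001, 1.64]
wrist_force: [-0.1, 0.1, -0.7]
finger_gap: 11.0
```

Run:
```python
from go import *; from meas import *
to([510,297,260])
p,d=shot('scene','s21');pt,dt=shot('top','t21')
q=cv2.imread('pics/s21.png');cv2.imwrite('pics/s21z.png',cv2.resize(q[190:340,320:470],None,fx=4,fy=4))
for n,D,P in(('scene',d,p),('top',dt,pt)):
    c=cloud(n,D);Z=c[...,2];hs=cv2.cvtColor(P,cv2.COLOR_RGB2HSV)
    m=(hs[...,0]>50)&(hs[...,0]<75)&(hs[...,1]>120)&(Z>195)
    k,l,st,ce=cv2.connectedComponentsWithStats(m.astype(np.uint8))
    for i in range(1,k):
        if st[i,4]>25: print(n,'button',st[i,4],c[l==i].mean(0).round(1))
    m=(Z>70)&(Z<95)&(abs(c[...,0]-620)<40)&(abs(c[...,1]-155)<40)
    if m.any(): print(n,'handle',m.sum(),c[m].mean(0).round(1))
```

```text
t 62.98 tcp [620.4 155.6 301.1] F [-0.1  0.1 -0.7] gap 11.0 j [ 0.189  0.46   1.086 -0.     1.588  0.119]
 xt [-0.069  0.998  0.001] yt [0.998 0.069 0.007] zt [ 0.007  0.001 -1.   ]
 turn deg [0. 0. 0.] rows 0.0
 target tcp [510. 297. 260.]  shift in target axes mm [ 148.7 -100.6   40.5]  in present axes [ 148.7 -100.6   40.5]
scene button 78 [516.5 297.3 210.3]
scene handle 65 [624.8 154.   81.5]
top button 86 [503.6 288.3 254. ]
top handle 60 [615.7 155.1  81.7]
```

View pics/s21z.png

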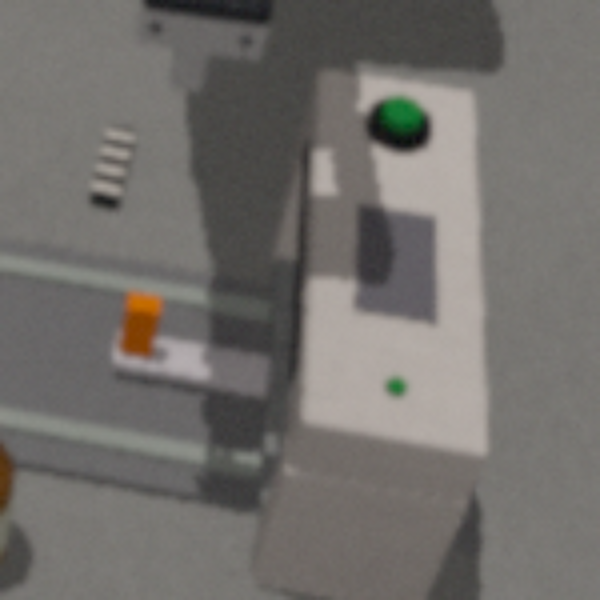

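View pics/t21.png

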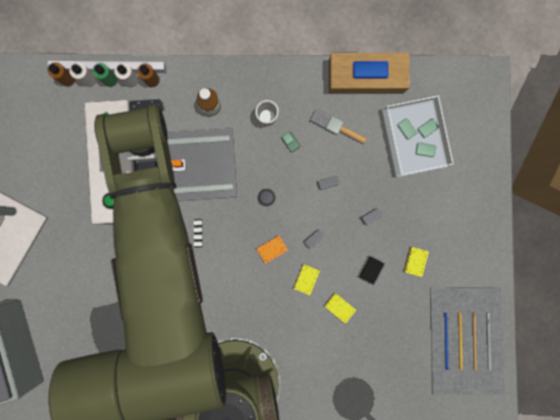

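Call:
{"op": "play_rows", "data": {
  "commands": [
    {"x": 0.0373, "y": -0.0249, "z": 0, "wx": 0, "wy": 0, "wz": 0, "grip": 0},
    {"x": 0.0373, "y": -0.0249, "z": 0, "wx": 0, "wy": 0, "wz": 0, "grip": 0},
    {"x": 0.0373, "y": -0.0249, "z": 0, "wx": 0, "wy": 0, "wz": 0, "grip": 0},
    {"x": 0.0373, "y": -0.0249, "z": 0, "wx": 0, "wy": 0, "wz": 0, "grip": 0},
    {"x": 0, "y": 0, "z": 0.03, "wx": 0, "wy": 0, "wz": 0, "grip": 0},
    {"x": 0, "y": 0, "z": 0.03, "wx": 0, "wy": 0, "wz": 0, "grip": 0},
    {"x": 0, "y": 0, "z": 0.015, "wx": 0, "wy": 0, "wz": 0, "grip": 0},
    {"x": 0, "y": 0, "z": 0, "wx": 0, "wy": 0, "wz": 0, "grip": 0}
  ]
}}

```text
clock: 64.08
eef_pos: [510.0, 297.1, 220.1]
eef_rot: [-3.14, 0.001, 1.64]
wrist_force: [-0.1, 0.3, 0.7]
finger_gap: 0.6
```

Run:
```python
from go import *
to([511,297.6,211])
shot('scene','s22')
q=cv2.imread('pics/s22.png');cv2.imwrite('pics/s22z.png',cv2.resize(q[150:300,340:490],None,fx=4,fy=4))
```

```text
t 64.08 tcp [510.  297.1 220.1] F [-0.1  0.3  0.7] gap 0.6 j [ 0.466  0.381  1.379 -0.     1.384  0.397]
 xt [-0.069  0.998 -0.001] yt [ 0.998  0.069 -0.002] zt [-0.002 -0.001 -1.   ]
 turn deg [0. 0. 0.] rows 0.0
 target tcp [511.  297.6 211. ]  shift in target axes mm [0.4 1.1 9.1]  in present axes [0.4 1.1 9.1]
```

View pics/s22z.png

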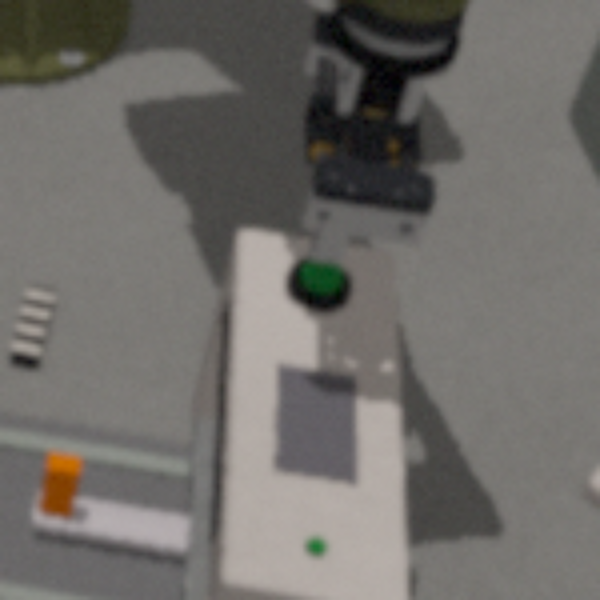

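Call:
{"op": "play_rows", "data": {
  "commands": [
    {"x": 0, "y": 0.001, "z": 0.004, "wx": 0, "wy": 0, "wz": 0, "grip": 0},
    {"x": 0, "y": 0, "z": 0.004, "wx": 0, "wy": 0, "wz": 0, "grip": 0},
    {"x": 0, "y": 0, "z": 0.002, "wx": 0, "wy": 0, "wz": 0, "grip": 0},
    {"x": 0, "y": 0, "z": 0, "wx": 0, "wy": 0, "wz": 0, "grip": 0}
  ]
}}

```text
clock: 64.62
eef_pos: [511.3, 297.4, 211.2]
eef_rot: [3.141, 0.0, 1.64]
wrist_force: [-0.3, -0.3, 1.9]
finger_gap: 0.4
```

Call:
{"op": "play_rows", "data": {
  "commands": [
    {"x": 0, "y": 0, "z": 0.002, "wx": 0, "wy": 0, "wz": 0, "grip": 0},
    {"x": 0, "y": 0, "z": 0.002, "wx": 0, "wy": 0, "wz": 0, "grip": 0}
  ]
}}

```text
clock: 64.88
eef_pos: [511.4, 297.4, 207.2]
eef_rot: [3.141, 0.0, 1.64]
wrist_force: [0.3, -0.2, 2.8]
finger_gap: 0.4
```

Call:
{"op": "play_rows", "data": {
  "commands": [
    {"x": 0, "y": 0, "z": 0.0015, "wx": 0, "wy": 0, "wz": 0, "grip": 0},
    {"x": 0, "y": 0, "z": 0.0005, "wx": 0, "wy": 0, "wz": 0, "grip": 0}
  ]
}}

```text
clock: 65.12
eef_pos: [511.5, 297.5, 206.1]
eef_rot: [3.14, -0.0, 1.64]
wrist_force: [-3.9, -2.3, 14.8]
finger_gap: 0.1
```

Call:
{"op": "play_rows", "data": {
  "commands": [
    {"x": 0, "y": 0, "z": 0.0007, "wx": 0, "wy": 0, "wz": 0, "grip": 0},
    {"x": 0, "y": 0, "z": 0.0005, "wx": 0, "wy": 0, "wz": 0, "grip": 0}
  ]
}}

```text
clock: 65.38
eef_pos: [511.5, 297.5, 205.9]
eef_rot: [3.139, -0.0, 1.64]
wrist_force: [-5.4, -5.5, 21.5]
finger_gap: 0.5
```

Call:
{"op": "play_rows", "data": {
  "commands": [
    {"x": 0, "y": 0, "z": -0.01, "wx": 0, "wy": 0, "wz": 0, "grip": 0},
    {"x": 0, "y": 0, "z": -0.03, "wx": 0, "wy": 0, "wz": 0, "grip": 0},
    {"x": 0, "y": 0, "z": -0.05, "wx": 0, "wy": 0, "wz": 0, "grip": 0.3},
    {"x": -0.05, "y": -0.03, "z": 0, "wx": 0, "wy": 0, "wz": 0, "grip": 0.5},
    {"x": 0, "y": 0, "z": 0, "wx": 0, "wy": 0, "wz": 0, "grip": 0.5}
  ]
}}

```text
clock: 66.0
eef_pos: [483.6, 243.6, 293.9]
eef_rot: [-3.141, 0.001, 1.638]
wrist_force: [0.5, -0.2, -0.4]
finger_gap: 26.8
```

Run:
```python
from go import *; from meas import *
log()
p,d=shot('scene','s23');pt,dt=shot('top','t23')
q=cv2.imread('pics/s23.png');cv2.imwrite('pics/s23z.png',cv2.resize(q[170:340,300:480],None,fx=3.5,fy=3.5))
for n,P,D in(('scene',p,d),('top',pt,dt)):
    hs=cv2.cvtColor(P,cv2.COLOR_RGB2HSV);c=cloud(n,D)
    m=(hs[...,2]>130)&(hs[...,1]<40)&(abs(c[...,2]-12)<12)&(abs(c[...,0]-424)<90)&(abs(c[...,1]-107)<90)
    k,l,st,ce=cv2.connectedComponentsWithStats(m.astype(np.uint8))
    for i in range(1,k):
        if st[i,4]>5: print(n,st[i,4],ce[i].round(1),plane(n,ce[i],14).round(1))
    m=(hs[...,0]>105)&(hs[...,0]<125)&(hs[...,1]>150)&(abs(c[...,0]-343)<90)&(abs(c[...,1]-294)<90)
    for r in meas(n,m,14): print(n,'tray',r)
```

```text
t 66.0 tcp [483.6 243.6 293.9] F [ 0.5 -0.2 -0.4] gap 26.8 j [ 0.399  0.229  1.406 -0.     1.507  0.332]
 xt [-0.068  0.998 -0.001] yt [ 0.998  0.068 -0.   ] zt [-0.    -0.001 -1.   ]
scene 18 [349.  223.2] [[394.9 103.   14. ]]
scene 19 [348.1 227.6] [[415.4 103.8  14. ]]
scene 16 [347.1 231.9] [[435.3 104.1  14. ]]
scene 18 [346.  236.4] [[455.4 104.4  14. ]]
top 39 [174.4 206. ] [[501.2 171.4  14. ]]
top 27 [189.7 204.2] [[506.2 128.2  14. ]]
top 19 [198.2 205.1] [[503.5 103.9  14. ]]
top 7 [204.3 206.1] [[500.5  86.7  14. ]]
top 6 [168.  209.5] [[491.2 189.5  14. ]]
top 24 [186.7 211.4] [[485.6 136.6  14. ]]
top 11 [192.1 212.5] [[482.6 121.3  14. ]]
top 67 [172.7 218.5] [[465.6 176.2  14. ]]
top 41 [197.5 222.1] [[454.9 105.9  14. ]]
top 16 [181.2 227.7] [[439.3 151.8  14. ]]
top 9 [167.1 228.6] [[437.  191.7  14. ]]
top 7 [174.6 228.1] [[438.1 170.7  14. ]]
top 51 [195.7 229.8] [[433.3 110.9  14. ]]
top 9 [213.4 227.7] [[439.1  60.5  14. ]]
top 14 [222.4 231. ] [[429.5  35.1  14. ]]
top 6 [172.8 232.7] [[425.2 175.5  14. ]]
top 17 [181.8 234.8] [[419.  150.2  14. ]]
top 35 [197
[... 311 characters left out ...]
391.   25.4  14. ]]
top 31 [175.8 249.9] [[376.4 166.8  14. ]]
top 9 [222.1 247.6] [[382.4  35.8  14. ]]
top 6 [187.8 249.5] [[377.3 132.9  14. ]]
top 20 [204.8 254.7] [[362.4  84.7  14. ]]
top 18 [211.4 252.8] [[367.7  66.   14. ]]
top 17 [189.9 254.4] [[363.4 126.9  14. ]]
top 42 [223.7 258. ] [[352.8  31.2  14. ]]
top 25 [175.  259.9] [[348.1 168.8  14. ]]
top 8 [183.5 255.1] [[361.5 145.   14. ]]
top 6 [217.8 255. ] [[361.3  47.9  14. ]]
top 7 [214.  258.1] [[352.5  58.7  14. ]]
top 10 [198.5 261.2] [[344.  102.6  14. ]]
top 8 [180.4 262.8] [[339.9 153.7  14. ]]
top 8 [185.2 262.4] [[340.9 140.   14. ]]
top 10 [190.6 261.2] [[344.2 124.9  14. ]]
top 21 [208.2 262.4] [[340.4  75.   14. ]]
```

View pics/s23z.png

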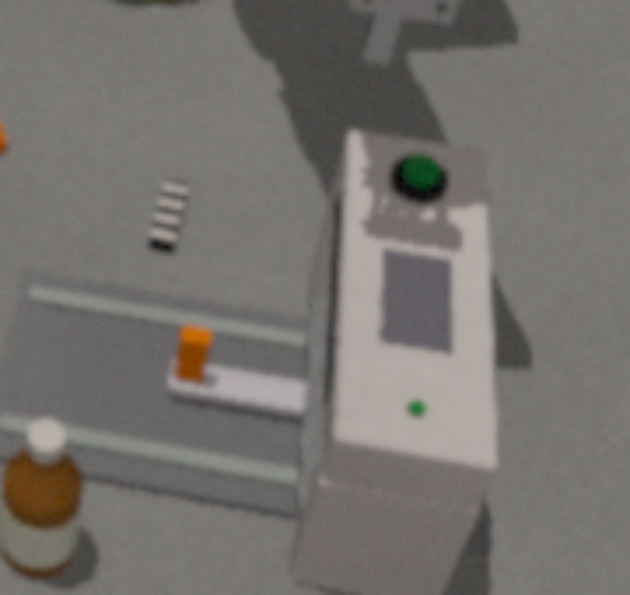

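View pics/t23.png

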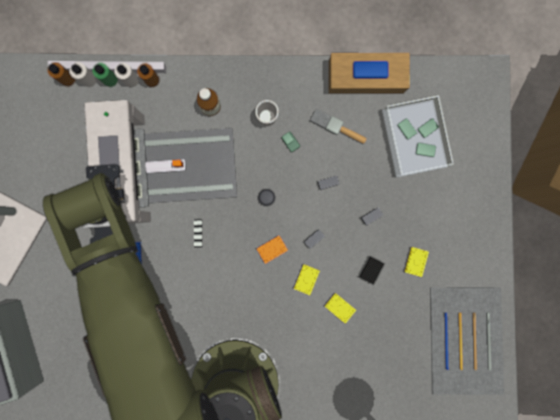

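Run:
```python
from go import *
to([431,105.5,120],frame([0,0,-1],[-.01,1,0]))
```

```text
t 66.1 tcp [484.8 245.5 293.8] F [-0.1 -0.2  1. ] gap 35.2 j [ 0.401  0.233  1.401 -0.     1.507  0.333]
 xt [-0.068  0.998 -0.   ] yt [0.998 0.068 0.   ] zt [ 0. -0. -1.]
 turn deg [  0.     0.01 -86.65] rows 9.0
 target tcp [431.  105.5 120. ]  shift in target axes mm [  55.2 -139.4  173.8]  in present axes [-136.   -63.2  173.8]
```

Call:
{"op": "play_rows", "data": {
  "commands": [
    {"x": -0.045, "y": -0.021, "z": 0, "wx": 0, "wy": 0, "wz": 0, "grip": 0.5},
    {"x": -0.045, "y": -0.021, "z": 0, "wx": 0, "wy": 0, "wz": 0, "grip": 0.5},
    {"x": -0.045, "y": -0.021, "z": 0, "wx": 0, "wy": 0, "wz": 0, "grip": 0.5},
    {"x": 0, "y": 0, "z": 0, "wx": 0, "wy": 0, "wz": -9.6, "grip": 0.5},
    {"x": 0, "y": 0, "z": 0, "wx": 0, "wy": 0, "wz": -9.6, "grip": 0.5},
    {"x": 0, "y": 0, "z": 0, "wx": 0, "wy": 0, "wz": -9.6, "grip": 0.5},
    {"x": 0, "y": 0, "z": 0, "wx": 0, "wy": 0, "wz": -9.6, "grip": 0.5},
    {"x": 0, "y": 0, "z": 0, "wx": 0, "wy": 0, "wz": -9.6, "grip": 0.5},
    {"x": 0, "y": 0, "z": 0, "wx": 0, "wy": 0, "wz": -9.6, "grip": 0.5},
    {"x": 0, "y": 0, "z": 0, "wx": 0, "wy": 0, "wz": -9.6, "grip": 0.5},
    {"x": 0, "y": 0, "z": 0, "wx": 0, "wy": 0, "wz": -9.6, "grip": 0.5},
    {"x": 0, "y": 0, "z": 0, "wx": 0, "wy": 0, "wz": -9.6, "grip": 0.5},
    {"x": 0, "y": 0, "z": 0.06, "wx": 0, "wy": 0, "wz": 0, "grip": 0.5},
    {"x": 0, "y": 0, "z": 0.06, "wx": 0, "wy": 0, "wz": 0, "grip": 0.5},
    {"x": 0, "y": 0, "z": 0.06, "wx": 0, "wy": 0, "wz": 0, "grip": 0.5},
    {"x": 0, "y": 0, "z": 0, "wx": 0, "wy": 0, "wz": 0, "grip": 0.5}
  ]
}}

```text
clock: 68.1
eef_pos: [429.7, 106.6, 110.9]
eef_rot: [-3.14, -0.007, -3.135]
wrist_force: [-0.2, 0.0, 1.2]
finger_gap: 46.9
```

Run:
```python
from go import *
to([431,105.5,8.5],frame([0,0,-1],[-.01,1,0]))
p,d=shot('scene','s24');c=cloud('scene',d);hs=cv2.cvtColor(p,cv2.COLOR_RGB2HSV)
m=(hs[...,2]>130)&(hs[...,1]<40)&(abs(c[...,2]-12)<12)&(abs(c[...,0]-424)<90)&(abs(c[...,1]-107)<90)
k,l,st,ce=cv2.connectedComponentsWithStats(m.astype(np.uint8))
for i in range(1,k):
    if st[i,4]>5: print(st[i,4],ce[i].round(1),plane('scene',ce[i],14).round(1))
q=cv2.imread('pics/s24.png');cv2.imwrite('pics/s24z.png',cv2.resize(q[150:280,280:430],None,fx=4.5,fy=4.5))
```

```text
t 68.1 tcp [429.7 106.6 110.9] F [-0.2  0.   1.2] gap 46.9 j [ 0.161  0.177  1.912 -0.     1.06  -1.417]
 xt [-1.    -0.007  0.007] yt [-0.007  1.    -0.001] zt [-0.007 -0.001 -1.   ]
 turn deg [-0.08 -0.42 -0.18] rows 1.0
 target tcp [431.  105.5   8.5]  shift in target axes mm [ -1.3  -1.1 102.4]  in present axes [ -2.1  -1.  102.4]
17 [348.8 223.1] [[394.5 102.4  14. ]]
```

View pics/s24z.png

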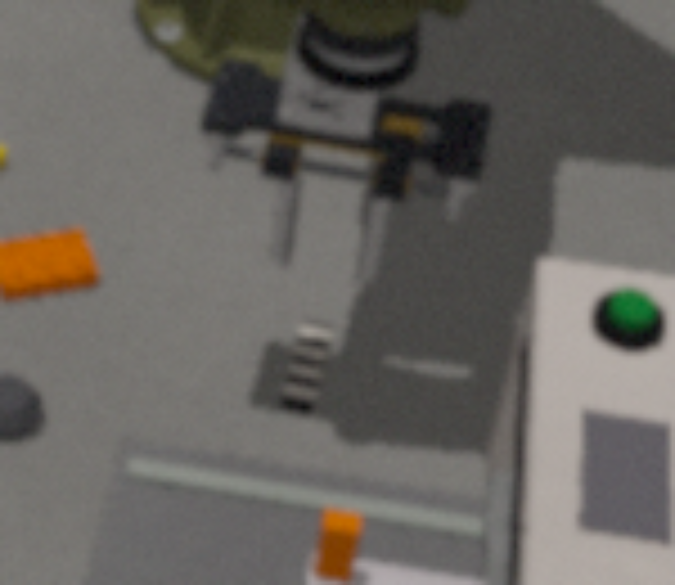

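Call:
{"op": "play_rows", "data": {
  "commands": [
    {"x": -0.0015, "y": -0.001, "z": 0.04, "wx": 0, "wy": -0.4, "wz": -0.2, "grip": 0.5},
    {"x": 0, "y": 0, "z": 0.035, "wx": 0, "wy": 0, "wz": 0, "grip": 0.5},
    {"x": 0, "y": 0, "z": 0.02, "wx": 0, "wy": 0, "wz": 0, "grip": 0.5},
    {"x": 0, "y": 0, "z": 0.007, "wx": 0, "wy": 0, "wz": 0, "grip": 0.5},
    {"x": 0, "y": 0, "z": 0, "wx": 0, "wy": 0, "wz": 0, "grip": 0.4},
    {"x": 0, "y": 0, "z": 0, "wx": 0, "wy": 0, "wz": 0, "grip": 0.33},
    {"x": 0, "y": 0, "z": 0, "wx": 0, "wy": 0, "wz": 0, "grip": 0.28},
    {"x": 0, "y": 0, "z": 0, "wx": 0, "wy": 0, "wz": 0, "grip": 0.22},
    {"x": 0, "y": 0, "z": 0, "wx": 0, "wy": 0, "wz": 0, "grip": 0.15},
    {"x": 0, "y": 0, "z": 0, "wx": 0, "wy": 0, "wz": 0, "grip": 0.15}
  ],
  "squeeze": 15
}}

```text
clock: 69.4
eef_pos: [433.5, 105.5, 12.2]
eef_rot: [-3.141, 0.008, -3.132]
wrist_force: [-1.5, 0.2, 6.5]
finger_gap: 21.4
```

Run:
```python
from go import *
to([344.5,294,80],frame([0,0,-1],[-.01,1,0]))
```

```text
t 69.4 tcp [433.5 105.5  12.2] F [-1.5  0.2  6.5] gap 21.4 j [ 0.157  0.35   1.978 -0.002  0.806 -1.422]
 xt [-1.    -0.01  -0.008] yt [-0.01  1.   -0.  ] zt [ 0.008 -0.    -1.   ]
 turn deg [-0.01  0.45 -0.02] rows 1.0
 target tcp [344.5 294.   80. ]  shift in target axes mm [ 87.1 189.4 -67.8]  in present axes [ 86.6 189.4 -68.6]
```

Call:
{"op": "play_rows", "data": {
  "commands": [
    {"x": 0, "y": 0, "z": -0.02, "wx": 0, "wy": 0, "wz": 0, "grip": 0.15},
    {"x": 0, "y": 0, "z": -0.04, "wx": 0, "wy": 0.4, "wz": 0, "grip": 0.15},
    {"x": 0, "y": 0, "z": -0.04, "wx": 0, "wy": 0, "wz": 0, "grip": 0.15},
    {"x": 0.0218, "y": 0.0473, "z": 0, "wx": 0, "wy": 0, "wz": 0, "grip": 0.15},
    {"x": 0.0218, "y": 0.0473, "z": 0, "wx": 0, "wy": 0, "wz": 0, "grip": 0.15},
    {"x": 0.0218, "y": 0.0473, "z": 0, "wx": 0, "wy": 0, "wz": 0, "grip": 0.15},
    {"x": 0.0218, "y": 0.0473, "z": 0, "wx": 0, "wy": 0, "wz": 0, "grip": 0.15},
    {"x": 0, "y": 0, "z": 0, "wx": 0, "wy": 0, "wz": 0, "grip": 0.15}
  ]
}}

```text
clock: 70.4
eef_pos: [342.3, 295.8, 111.5]
eef_rot: [-3.141, -0.0, -3.128]
wrist_force: [0.4, 0.1, -0.3]
finger_gap: 21.0
```

Run:
```python
from go import *; from meas import *
to([344.5,294,20],frame([0,0,-1],[-.01,1,0]))
p,d=shot('scene','s25');pt,dt=shot('top','t25')
for n,P,D in(('scene',p,d),('top',pt,dt)):
    hs=cv2.cvtColor(P,cv2.COLOR_RGB2HSV)
    m=(hs[...,0]>105)&(hs[...,0]<125)&(hs[...,1]>120)
    for r in meas(n,m,14): print(n,r)
q=cv2.imread('pics/s25.png');cv2.imwrite('pics/s25z.png',cv2.resize(q[100:260,300:460],None,fx=3.7,fy=3.7))
```

```text
t 70.4 tcp [342.3 295.8 111.5] F [ 0.4  0.1 -0.3] gap 21.0 j [ 0.632  0.193  1.891 -0.     1.058 -0.953]
 xt [-1.    -0.014  0.   ] yt [-0.014  1.    -0.   ] zt [-0. -0. -1.]
 turn deg [-0.02 -0.01  0.22] rows 1.0
 target tcp [344.5 294.   20. ]  shift in target axes mm [-2.2 -1.8 91.5]  in present axes [-2.2 -1.8 91.5]
scene (array([140., 295.]), array([ 846.6, -415. ]), array([ 49.8, 102.3]), np.float32(-89.7))
scene (array([204.,  31.]), array([-909.5, -991.3]), array([ 33.8, 308.1]), np.float32(26.7))
scene (array([181.,  38.]), array([ -803.8, -1104.7]), array([192.1, 507.5]), np.float32(27.3))
scene (array([95., 17.]), array([ -926.6, -1729.3]), array([221.3, 733.6]), np.float32(40.7))
top (array([446., 341.]), array([ 118.9, -597.8]), array([  5.6, 153.3]), np.float32(-1.2))
top (array([130., 248.]), array([380.3, 295.5]), array([35.6, 56.8]), np.float32(-86.7))
top (array([370.,  70.]), array([ 894.2, -391.9]), array([43.5, 95.4]), np.float32(89.9))
```

View pics/s25z.png

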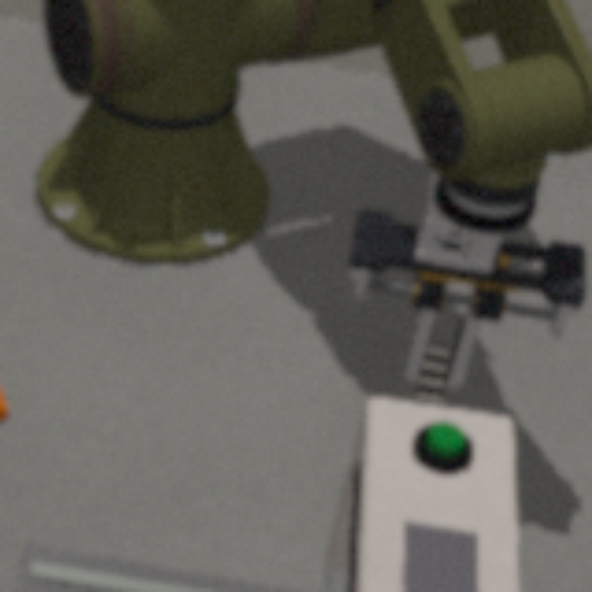

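Call:
{"op": "play_rows", "data": {
  "commands": [
    {"x": -0.0037, "y": -0.001, "z": 0.035, "wx": 0, "wy": 0, "wz": 0.2, "grip": 0.15},
    {"x": 0, "y": 0, "z": 0.035, "wx": 0, "wy": 0, "wz": 0, "grip": 0.15},
    {"x": 0, "y": 0, "z": 0.018, "wx": 0, "wy": 0, "wz": 0, "grip": 0.15},
    {"x": 0, "y": 0, "z": 0, "wx": 0, "wy": 0, "wz": 0, "grip": 0.15},
    {"x": 0, "y": 0, "z": 0, "wx": 0, "wy": 0, "wz": 0, "grip": 0.15}
  ]
}}

```text
clock: 71.12
eef_pos: [348.2, 292.4, 24.5]
eef_rot: [3.141, 0.001, -3.136]
wrist_force: [0.1, 0.5, -0.0]
finger_gap: 21.3
```

Run:
```python
from go import *
to([346,294.5,17],frame([0,0,-1],[-.01,1,0]))
shot('top','t26')
q=cv2.imread('pics/t26.png');cv2.imwrite('pics/t26z.png',cv2.resize(q[200:330,70:220],None,fx=4.5,fy=4.5))
```

```text
t 71.12 tcp [348.2 292.4  24.5] F [ 0.1  0.5 -0. ] gap 21.3 j [ 0.618  0.344  1.945 -0.001  0.851 -0.957]
 xt [-1.    -0.005 -0.001] yt [-0.005  1.     0.   ] zt [ 0.001  0.    -1.   ]
 turn deg [ 0.01  0.06 -0.27] rows 1.0
 target tcp [346.  294.5  17. ]  shift in target axes mm [2.2 2.1 7.5]  in present axes [2.2 2.1 7.5]
```

View pics/t26z.png

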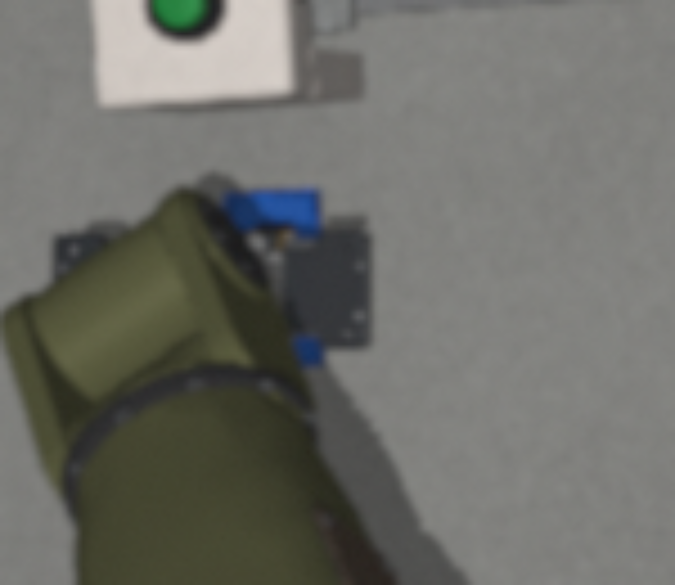

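Call:
{"op": "play_rows", "data": {
  "commands": [
    {"x": 0.002, "y": 0.002, "z": 0.002, "wx": 0, "wy": 0, "wz": -0.2, "grip": 0.15},
    {"x": 0, "y": 0, "z": 0.002, "wx": 0, "wy": 0, "wz": 0, "grip": 0.15},
    {"x": 0, "y": 0, "z": 0.002, "wx": 0, "wy": 0, "wz": 0, "grip": 0.15},
    {"x": 0, "y": 0, "z": 0, "wx": 0, "wy": 0, "wz": 0, "grip": 0.15}
  ]
}}

```text
clock: 71.68
eef_pos: [345.4, 294.7, 17.6]
eef_rot: [-3.141, 0.0, -3.132]
wrist_force: [0.7, 0.7, -0.9]
finger_gap: 21.0
```

Call:
{"op": "play_rows", "data": {
  "commands": [
    {"x": 0, "y": 0, "z": 0.001, "wx": 0, "wy": 0, "wz": 0, "grip": 0.15},
    {"x": 0, "y": 0, "z": 0.001, "wx": 0, "wy": 0, "wz": 0, "grip": 0.15}
  ]
}}

```text
clock: 71.92
eef_pos: [345.6, 294.8, 16.0]
eef_rot: [-3.141, 0.0, -3.132]
wrist_force: [-5.0, -3.4, 18.2]
finger_gap: 21.3
```

Call:
{"op": "play_rows", "data": {
  "commands": [
    {"x": 0, "y": 0, "z": -0.001, "wx": 0, "wy": 0, "wz": 0, "grip": 0.15},
    {"x": 0, "y": 0, "z": 0, "wx": 0, "wy": 0, "wz": 0, "grip": 0.28},
    {"x": 0, "y": 0, "z": 0, "wx": 0, "wy": 0, "wz": 0, "grip": 0.3},
    {"x": 0, "y": 0, "z": 0, "wx": 0, "wy": 0, "wz": 0, "grip": 0.3},
    {"x": 0, "y": 0, "z": -0.005, "wx": 0, "wy": 0, "wz": 0, "grip": 0.3},
    {"x": 0, "y": 0, "z": -0.02, "wx": 0, "wy": 0, "wz": 0, "grip": 0.3},
    {"x": 0, "y": 0, "z": -0.05, "wx": 0, "wy": 0, "wz": 0, "grip": 0.4},
    {"x": 0, "y": 0, "z": -0.06, "wx": 0, "wy": 0, "wz": 0, "grip": 0.5},
    {"x": 0, "y": 0, "z": -0.06, "wx": 0, "wy": 0, "wz": 0, "grip": 0.5},
    {"x": 0, "y": 0, "z": -0.06, "wx": 0, "wy": 0, "wz": 0, "grip": 0.5},
    {"x": 0, "y": -0.06, "z": 0, "wx": 0, "wy": 0, "wz": 0, "grip": 0.5},
    {"x": 0, "y": -0.06, "z": 0, "wx": 0, "wy": 0, "wz": 0, "grip": 0.5},
    {"x": 0, "y": -0.06, "z": 0, "wx": 0, "wy": 0, "wz": 0, "grip": 0.5},
    {"x": 0, "y": -0.06, "z": 0, "wx": 0, "wy": 0, "wz": 0, "grip": 0.5},
    {"x": 0, "y": -0.06, "z": 0, "wx": 0, "wy": 0, "wz": 0, "grip": 0.5},
    {"x": 0, "y": -0.06, "z": 0, "wx": 0, "wy": 0, "wz": 0, "grip": 0.5},
    {"x": 0, "y": 0, "z": 0, "wx": 0, "wy": 0, "wz": 0, "grip": 0.5}
  ]
}}

```text
clock: 74.05
eef_pos: [348.4, -68.4, 272.0]
eef_rot: [-3.141, 0.0, -3.139]
wrist_force: [-0.3, 0.6, -0.7]
finger_gap: 47.0
```

Run:
```python
from go import *
log()
shot('top','t27');shot('scene','s27')
q=cv2.imread('pics/t27.png');cv2.imwrite('pics/t27z.png',cv2.resize(q[90:300,80:290],None,fx=2.8,fy=2.8,interpolation=cv2.INTER_CUBIC))
f=np.load('pics/scene0.npz')
```

```text
t 74.05 tcp [348.4 -68.4 272. ] F [-0.3  0.6 -0.7] gap 47.0 j [-0.297 -0.205  1.895 -0.001  1.451 -1.87 ]
 xt [-1.    -0.003 -0.   ] yt [-0.003  1.    -0.001] zt [ 0.    -0.001 -1.   ]
```

View pics/t27z.png

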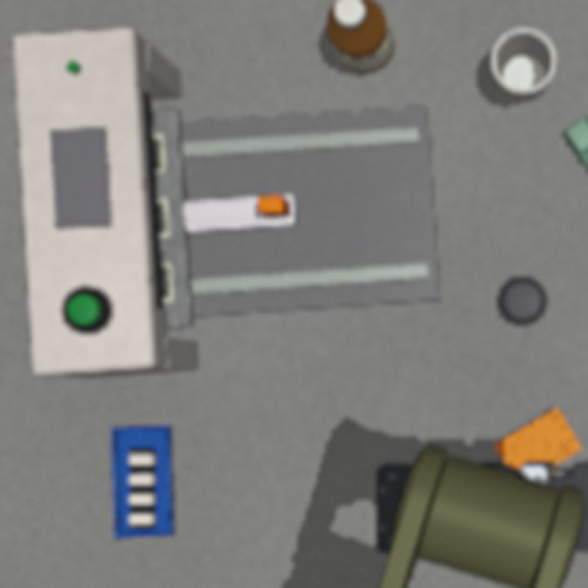

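View pics/s27.png

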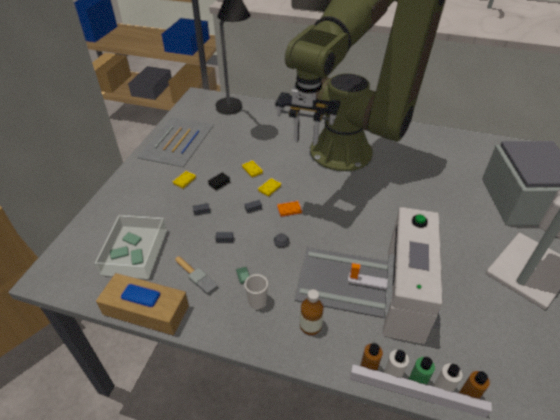

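Run:
```python
from meas import *
f=np.load('pics/t27.npz');p,d=f['p'],f['d'];Z=cloud('top',d)[...,2];hs=cv2.cvtColor(p,cv2.COLOR_RGB2HSV)
for r in meas('top',(Z>70)&(Z<95),84,(160,140,200,185),10): print('handle',r)
m=(hs[...,2]>140)&(hs[...,1]<60)
c=cloud('top',d)
for r in meas('top',m,18,(115,235,145,290),5): print('bar',r)
hsv=hs
for r in meas('top',(hsv[...,0]>105)&(hsv[...,0]<125)&(hsv[...,1]>100),14,(90,220,170,300)): print('tray',r)
b=(hs[...,0]>50)&(hs[...,0]<75)&(hs[...,1]>120)&(np.arange(560)<130);b[:180]=0;print('button z',c[b][:,2].mean(),Z[125:190,133:152].max())
# compare bystanders before/after
a=np.load('pics/top0.npz')['p'].astype(int)
df=(np.abs(a-p.astype(int)).max(2)>45).astype(np.uint8)
k,l,st,ce=cv2.connectedComponentsWithStats(cv2.morphologyEx(df,cv2.MORPH_OPEN,np.ones((2,2),np.uint8)))
for i in range(1,k):
    if st[i,4]>12: print(st[i])
```

```text
handle (array([176., 163.]), array([615.6, 154.3]), array([16.4, 24.4]), np.float32(-90.0))
bar (array([130., 275.]), array([306.9, 293.8]), array([11.2, 22.3]), np.float32(-89.4))
bar (array([130., 268.]), array([327.7, 294. ]), array([ 8.4, 22.4]), np.float32(89.6))
bar (array([130., 261.]), array([347.4, 294.2]), array([ 8.4, 22.4]), np.float32(89.6))
bar (array([130., 254.]), array([367. , 294.5]), array([ 8.4, 22.5]), np.float32(89.7))
tray (array([130., 262.]), array([344.5, 294.1]), array([ 58. , 110.7]), np.float32(3.0))
button z 209.36303656358822 1570.9430635826643
[149 140  25   9 193]
[186 158  36  13 358]
[146 160  39  13 370]
[178 169   5   3  15]
[311 174   6  16  51]
[327 180   5   5  24]
[318 183   4   6  18]
[153 186  24   9 198]
[357 209   6  17  70]
[373 215   5   5  22]
[362 218   4   7  14]
[195 222   7   3  19]
[195 229   7   4  21]
[299 235   5  15  42]
[195 237   8   3  22]
[314 239   5   5  23]
[195 243   9   4  28]
[ 153  249  146  165 5990]
[126 251  11  29 275]
[  24  303  112   80 3935]
[   0  336  111   84 3590]
[ 22 341   5   5  20]
[ 198  349   61   56 1008]
[259 354   5   8  28]
[268 376   4   5  18]
[260 393  22  27 284]
[201 395  36  25 585]
```

Run:
```python
from h import *
print(manip.sign_off())
```

```text
the job is handed in; nothing more can be done
None
```

I drew the carriage out to its loading stop and stood all three plaques on end in their bays. Then I slid the carriage in to its end stop, pressed the start button and put the scale bar in the blue tray. The job is handed in at about 74 s on the robot's clock.

**Last checks:**
- **Plaques:** all three stood square before the slide. Compared with the bays in the same camera view, the middle and far plaques were within about 1 mm of centre; the near one was partly hidden from the top camera, but looked right in the scene view. They were still standing about 130 mm into the slide.
- **Carriage:** I felt both stops by force, and the tool moved about 220 mm between them. The top-camera handle readings gave about 217 mm; the first of those was rough.
- **Button:** it bottomed at about 21 N, and its height afterwards shows it had sprung back up.
- **Scale bar:** it lies flat and centred in the tray. I saw no knock to it.
- **Other things on the bench:** comparing top views from before and after shows no bystander or look-alike moved.

**Not confirmed:** the arch hides the plaques, so I couldn't see whether they stayed standing over the last stretch. I pushed that part slowly and the force readings showed nothing unusual.

**Camera disagreement:** the top camera read the handle about 5 mm too near the robot in x compared with where the gripper met it. I used the robot's own readings to place things.

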